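# Put the camera relay lenses away in the latched store

## Task

Put the microscope's stubby camera relay lenses away in the white storage block: flip the draw latch lever up and over past centre so its wire bail comes free, swing the steel keeper bar well back, and press every one on the bench barrel-down and fully home into a hole of its own. Then swing the keeper bar shut over them into its catch, and fold the latch lever back down flat so the bail holds the bar. Leave the other things on the bench where they stand.

Things in the scene. Friction and masses are not known exactly. Their poses are not given: they have to be found in the camera images.
- store: Lens store, fixed to the bench. White block 84 (x) by 220 (y) by 55 mm high, three blind holes along y; hinge post at y = -130 mm; aluminium pedestal with catch and draw latch at y = 115 to 155 mm, x = -65 to 27 mm, 100 mm high. Origin: under the block's centre, at bench level; x away from the robot (yaw varies up to 0.2 rad), y along the row, to the left.
- hole1 (a point): Mouth centre of hole 1 (next to the hinge post), on the white block's top, 55 mm above the bench; z up. Blind hole 45.5 mm wide (1.5 mm over the barrel), 36 mm deep, sharp unchamfered edge. Holes 66 mm apart. A fully home lens rests its head's shoulder on the block's top, its half-way point 1 mm below the mouth.
- hole2 (a point): Mouth centre of hole 2 (middle), on the white block's top, 55 mm above the bench; z up. Blind hole 45.5 mm wide (1.5 mm over the barrel), 36 mm deep, sharp unchamfered edge. Holes 66 mm apart. A fully home lens rests its head's shoulder on the block's top, its half-way point 1 mm below the mouth.
- hole3 (a point): Mouth centre of hole 3 (next to the latch), on the white block's top, 55 mm above the bench; z up. Blind hole 45.5 mm wide (1.5 mm over the barrel), 36 mm deep, sharp unchamfered edge. Holes 66 mm apart. A fully home lens rests its head's shoulder on the block's top, its half-way point 1 mm below the mouth.
- keeper (a joint): Keeper bar, rad: 0 = closed over the holes, resting in the catch; grows as it swings level about the upright hinge post away from the robot (store's +x) to 1.8. Stays where left; about 1 N at the knob moves it. Cannot open while the bail is on it. Its underside is 92 mm above the bench, 5 mm over the tops of fully home lenses.
- keeper_knob (a point): Upright round knob on top of the keeper bar, 20 mm diameter, 38 mm tall (from 104 to 142 mm above the bench); this point is its middle, on its axis, 123 mm above the bench and 110 mm from the hinge axis. The bar is steel, 24 mm wide, 12 mm thick, 278 mm long.
- keeper_hinge (a point): Point on the keeper's upright hinge axis, at the hinge post, 98 mm above the bench. At angle q the knob lies from here 110 mm x (sin q, cos q) along the store's (x, y).
- latch (a joint): Draw latch lever, rad: 0 = latched, flat, pointing to the store's -x (towards the robot); grows as its free end lifts up and over; 1.57 upright; stop 2.3. Moves freely; let go, it falls to the nearer side. Its wire bail is down behind the keeper bar's end at 0, clear of it from about 0.8, and hooks on again as the lever folds back if the bar is shut within 0.015 rad (else it lands on the bar).
- latch_paddle (a point): Middle of the steel finger paddle at the latch lever's free end: 24 mm along the lever, 36 mm wide (store's y), 7 mm thick, 56 mm from the pivot. Flat, it is 109 mm above the bench with nothing under it. Can be pinched from above across its 36 mm width, and turns about that line. The bail's two wires run 24 mm apart, inside that width.
- latch_hinge (a point): Centre of the latch lever's pivot, 109 mm above the bench; the axis runs along the store's y. At angle q the paddle lies from here 56 mm x (-cos q) along the store's x and 56 mm x sin q up.
- lens1_mid (a point): Relay lens 1 (all alike; one of three may be absent), upright on the bench on its barrel. Round, 66 mm tall: bright barrel 44 mm diameter, 34 mm long, below; grey knurled head 52 mm diameter, 32 mm tall, above. Unchamfered foot. About 0.2 kg, most of it in the barrel. This point: on its axis, half-way up, 33 mm above the foot; the head's middle is 17 mm above it. z along the axis to the head.
- lens2_mid (a point): Relay lens 2 (all alike; one of three may be absent), upright on the bench on its barrel. Round, 66 mm tall: bright barrel 44 mm diameter, 34 mm long, below; grey knurled head 52 mm diameter, 32 mm tall, above. Unchamfered foot. About 0.2 kg, most of it in the barrel. This point: on its axis, half-way up, 33 mm above the foot; the head's middle is 17 mm above it. z along the axis to the head.
- lens3_mid (a point): Relay lens 3 (all alike; one of three may be absent), upright on the bench on its barrel. Round, 66 mm tall: bright barrel 44 mm diameter, 34 mm long, below; grey knurled head 52 mm diameter, 32 mm tall, above. Unchamfered foot. About 0.2 kg, most of it in the barrel. This point: on its axis, half-way up, 33 mm above the foot; the head's middle is 17 mm above it. z along the axis to the head.
- jar: Amber screw-top jar, 58 mm diameter, 60 mm tall, standing among the lenses; a bystander to leave alone. Origin: centre of its underside.
- slidebox: Closed grey slide box, 100 x 85 x 36 mm; a bystander to leave alone. Origin: centre of its underside.
- dropper: Amber dropper bottle, 44 mm diameter, 85 mm tall; a bystander to leave alone. Origin: centre of its underside.
- dishes: Stack of two clear dishes, 90 mm diameter, 29 mm tall; a bystander to leave alone. Origin: centre of its underside.
- notebook: Closed notebook, 200 x 145 x 14 mm; a bystander to leave alone. Origin: centre of its underside.
- beaker: Glass beaker, 70 mm diameter, 80 mm tall; a bystander to leave alone. Origin: centre of its underside.
Mind the look-alikes: they are no part of the job. What is shaped like the part that bears lens3_mid but purple is not meant. What is shaped like the part that bears lens2_mid but pink is not meant.

How it is judged:
On the way, in this order (a step that is already met when the one before it is completed fails the run):
1. the latch lever has been lifted past centre and lies over, bail free (value of joint latch above 1.8 rad), for 0.2 s.
2. the keeper bar is swung well back (more than 1 rad) (value of joint keeper above 1 rad), for 0.2 s.
3. every lens present is fully home in a hole (((horizontal distance between lens1_mid and hole1 below 0.005 m and z of lens1_mid in the frame of hole1 below 0.003 m) or (horizontal distance between lens1_mid and hole2 below 0.005 m and z of lens1_mid in the frame of hole2 below 0.003 m) or (horizontal distance between lens1_mid and hole3 below 0.005 m and z of lens1_mid in the frame of hole3 below 0.003 m)) and angle between each of lens1_mid, lens2_mid, lens3_mid's own z axis and vertical below 0.08 rad and ((horizontal distance between lens2_mid and hole1 below 0.005 m and z of lens2_mid in the frame of hole1 below 0.003 m) or (horizontal distance between lens2_mid and hole2 below 0.005 m and z of lens2_mid in the frame of hole2 below 0.003 m) or (horizontal distance between lens2_mid and hole3 below 0.005 m and z of lens2_mid in the frame of hole3 below 0.003 m)) and ((horizontal distance between lens3_mid and hole1 below 0.005 m and z of lens3_mid in the frame of hole1 below 0.003 m) or (horizontal distance between lens3_mid and hole2 below 0.005 m and z of lens3_mid in the frame of hole2 below 0.003 m) or (horizontal distance between lens3_mid and hole3 below 0.005 m and z of lens3_mid in the frame of hole3 below 0.003 m))), for 0.3 s.
4. the keeper bar is closed into its catch (value of joint keeper below 0.05 rad), for 0.2 s.
5. the latch lever is folded flat again (value of joint latch below 0.12 rad), for 0.2 s.
At the end, for the whole second after the job is handed in: Every lens present stands barrel-down in a hole, within 4 mm of fully home and upright (under 0.08 rad), at rest; the keeper bar is closed (under 0.05 rad) and the latch lever lies flat (under 0.12 rad) (all of step 3 and linear speed of each of lens1, lens2, lens3 below 0.02 m/s and value of joint keeper below 0.05 rad and value of joint latch below 0.12 rad); the robot touches nothing.
It fails at once if another thing on the bench is knocked over or shoved (more than 5 cm) (distance of any of jar, slidebox, dropper, dishes, notebook, beaker from where it was at the start of the episode above 0.05 m or angle between any of jar, slidebox, dropper, dishes, notebook, beaker's own z axis and vertical above 0.6 rad).
Of lens1, lens2, lens3 only 2 to 3 are there at a start; the rules pass over those that are not, and their reading is None.
At some moment in a run one of lens1, lens2, lens3 may be knocked a few centimetres aside while the robot is not near it.
It also fails if it takes over 210 s, if anything falls off the work surface, if the arm or the gripper's body presses on something with over 40 N, if the wrist force passes 120 N, or if a joint passes its speed limit or range.

## Robot

A 6-joint arm with a two-finger parallel gripper is mounted at the origin on the work surface. World frame = base frame: x ahead of the robot, y to its left, z up, the work surface at z = 0. Lengths are in m, angles in rad, forces in N, time in s.
With the tool pointing down it reaches from about 0.375 to 0.9 m from the base axis. Payload 3.1 kg.
Tool frame: the origin (TCP) lies midway between the tips of the shut fingers; the grasp point (between the pads) lies manip.grip_depth behind it (manip.grip_depth is the distance from the TCP to the grasp point, in m); z points along the fingers, y is the direction in which the jaws open and shut (so a half turn about z gives the same grasp; the last joint's range is limited). The gripper opens to 85 mm and grips with 20 to 120 N. Pads are 22 mm wide; open, the fingers measure 114 mm over their backs; the gripper's body (76 mm by 85 mm) begins 54 mm behind the grasp point. The pads swing forward as they close: fully open they stand 13 mm farther back than shut.
Start: joints at [-1.476, 0.527, 1.433, -0, 1.181, -0.178], TCP at [0.168, -0.602, 0.21] pointing down, gripper open.
Joint ranges: [-3.08, 3.08], [-0.75, 2.2], [0.22, 2.44], [-1.43, 4.57], [0, 2.65], [-2.85, 2.85]. Speed limits (rad/s): [2.79, 2.79, 3.14, 3.14, 3.14, 3.14].

## Interface

Orientations are given as a unit quaternion [x, y, z, w].
In Python, from station import manip, vision gives the robot as it stands.
- The arm moves only by the shell command python3 -m crank 'ROWS' [FORCE]. ROWS is JSON, a list of rows, each an object with "grip": the closure, from 0 (fully open) to 1 (shut); "offset": the shift along the tool's x, y, z in mm, a list of three; "angular": the turn, a rotation vector about the tool's x, y, z in degrees, a list of three. A call has 1 to 10 rows; each row is the pose to reach, as a shift and turn from the pose commanded when the call began, along the tool's axes at that moment; what a row does not reach only later rows make up. A row lasts 1/10 s, in which the tool goes at most 50 mm and 8.59 degrees, less where a joint would pass 70% of its speed; a pose out of reach is approached as far as the arm can. A call with a gripper value outside its range is refused whole. The fingers move at their own pace and stop on an object; FORCE is the grip in N (left out, the last holds). Time passes only in rows, so rows that repeat a pose let the fingers close. It gives the time, the measured TCP pose, the force and the opening at its end, in the units of the state.
- manip.sense(): the state, without advancing time (a new reading comes with each control period).
- vision.snapshot(name): name is "side" or "top" or "wrist"; returns a dict with "pixels" (384x512x3 uint8, red, green, blue), "intrinsics" (3x3 intrinsics, pixels), "R" (3x3) and "t" (3): a world point X has camera coordinates R X + t. Camera axes: x right, y down, z forward; pixel columns grow to the right and rows downward; lengths in m; the calibration is good to about 2 mm. The wrist camera is an equidistant fisheye: a pixel r from the principal point sees the ray r / f radians off the axis. A picture is of the moment at which its call begins. There is no depth.
- manip.sign_off(): hands the job in, once; it reports no verdict.
The state is a dict: "t": time; "q": joint angles; "qd": joint speeds; "tau": joint torques, N m; "tcp_pos": TCP position; "tool_rot": TCP orientation; "force": force on the tool from outside, world axes, zero at the start; "ft_torque": the same for the moment, N m; "finger_gap": opening from 0.0 (shut) to 1.0 (fully open).
Only numpy, scipy, OpenCV 4.12 (cv2) and the standard library are available. Lean on these libraries where they do the work, as an engineer would, in place of code of your own. Each camera call takes 0.05 s, during which the arm holds its last target.

## Working session

There is one attempt and no reset: what is moved stays moved. The work goes in short steps, Python scripts to look and compute and a shell command to move; the robot and the scene stay as the last step left them, time stands still between calls to the robot, and variables do not carry over. Pictures are saved under pics/ and viewed, and the job is handed in when it is done.

```bash
ls; mkdir -p pics
python3 - <<'E'
from station import manip, vision
import cv2
s=manip.sense(); print(s); print(manip.grip_depth)
for n in ["side","top","wrist"]:
    d=vision.snapshot(n); cv2.imwrite(f"pics/{n}0.png",cv2.resize(d["pixels"][:,:,::-1],(800,600),interpolation=cv2.INTER_CUBIC)); print(n,d["intrinsics"],d["R"],d["t"])
E
```

```text
pics
{'t': 0.0, 'q': array([-1.47642480e+00,  5.28509237e-01,  1.43390844e+00, -3.87730321e-05,
        1.18139851e+00, -1.78494614e-01]), 'qd': array([ 0.00056316, -0.00065159, -0.00188085, -0.00358897, -0.00030526,
       -0.00034967]), 'tau': array([ 4.76211117e-04, -4.42345798e+01, -1.78025508e+01, -2.07645662e-04,
        8.64404807e-03,  1.36957266e-05]), 'tcp_pos': array([ 0.16837962, -0.60109185,  0.20880526]), 'tool_rot': array([ 9.90705820e-01,  1.36017433e-01,  2.88376316e-05, -1.11153597e-03]), 'force': array([1.06228691, 0.06373312, 0.89494098]), 'ft_torque': array([-0.00869655, -0.02748528,  0.02326125]), 'finger_gap': 1.0007813570276445}
0.0187
side [[432.0116171    0.         261.65509065]
 [  0.         432.0116171  187.94570518]
 [  0.           0.           1.        ]] [[-0.81516327 -0.57898708 -0.01681656]
 [-0.33557915  0.49573168 -0.80102231]
 [ 0.47211807 -0.64732068 -0.59839825]] [0.43383028 0.25908134 1.03594199]
top [[368.78615108   0.         262.50594471]
 [  0.         368.78615108 182.56413545]
 [  0.           0.           1.        ]] [[ 0.02261008 -0.99965098 -0.01366414]
 [-0.9982472  -0.0218264  -0.05501036]
 [ 0.05469292  0.01488397 -0.99839228]] [-0.02220978  0.52994441  1.31980967]
wrist [[297.31863964   0.         256.54836524]
 [  0.         297.31863964 190.21272672]
 [  0.           0.           1.        ]] [[ 2.69270935e-01 -9.63064036e-01 -9.08395390e-04]
 [-9.19627376e-01 -2.57405977e-01  2.96694543e-01]
 [-2.85969671e-01 -7.90558318e-02 -9.54972001e-01]] [-0.62427556 -0.03832727  0.3796411 ]
```

View pics/top0.png

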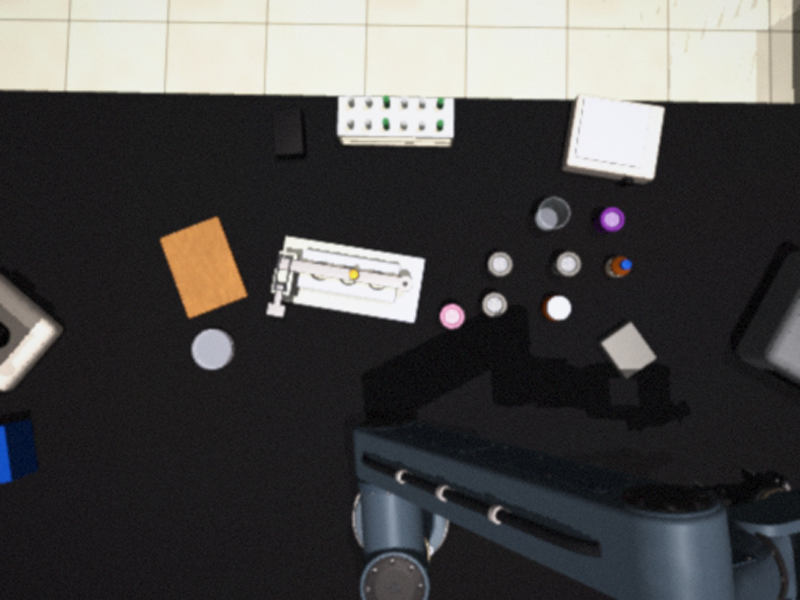

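View pics/side0.png

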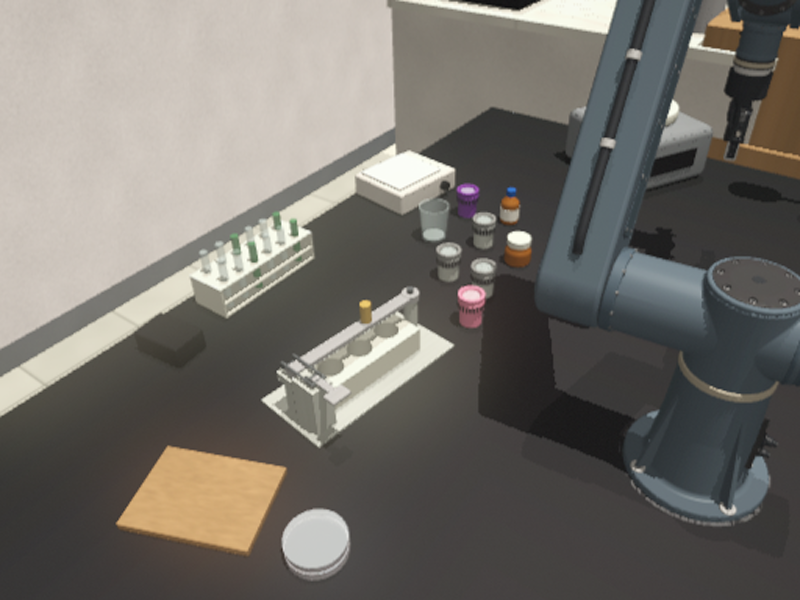

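View pics/wrist0.png

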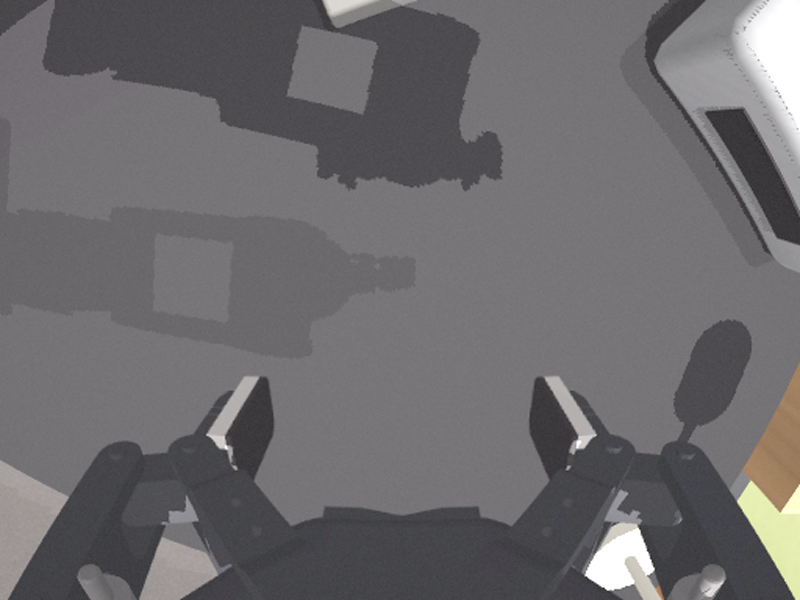

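The top view shows three grey lenses at about (500,264), (568,264) and (494,304). Pink at (452,316) and purple at (612,219) are look-alikes. The store is centred near (352,278), and the latch paddle is at (277,309). Next I'll enlarge these regions.

```bash
cat > h.py <<'E'
from station import manip, vision
import cv2, numpy as np
from scipy.spatial.transform import Rotation as Ro
def snap(n): return vision.snapshot(n)
def crop(d,x0,y0,x1,y1,s,name):
    im=d["pixels"][y0:y1,x0:x1,::-1]
    cv2.imwrite("pics/"+name,cv2.resize(im,None,fx=s,fy=s,interpolation=cv2.INTER_CUBIC))
def ray(d,u,v,fish=False):
    K=d["intrinsics"]; x=(u-K[0,2])/K[0,0]; y=(v-K[1,2])/K[1,1]
    if fish:
        r=np.hypot(x,y); c=np.array([np.sin(r)*x/r,np.sin(r)*y/r,np.cos(r)])
    else: c=np.array([x,y,1.])
    R=d["R"]; return -R.T@d["t"], R.T@c
def unp(d,u,v,z,fish=False):
    o,r=ray(d,u,v,fish); return o+r*(z-o[2])/r[2]
def proj(d,X,fish=False):
    c=d["R"]@np.asarray(X)+d["t"]; K=d["intrinsics"]
    if fish:
        rho=np.hypot(c[0],c[1]); th=np.arctan2(rho,c[2]); p=c[:2]/rho*th
    else: p=c[:2]/c[2]
    return p*K[0,0]+K[:2,2]
def tri(dp):
    A=np.zeros((3,3));b=np.zeros(3)
    for d,u,v,f in dp:
        o,r=ray(d,u,v,f); r=r/np.linalg.norm(r); P=np.eye(3)-np.outer(r,r); A+=P;b+=P@o
    return np.linalg.solve(A,b)
def st():
    s=manip.sense(); R=Ro.from_quat(s["tool_rot"]).as_matrix(); return s,R
def delta(target,rt=None):
    "offset mm / angular deg in tool axes to TCP target"
    s,R=st(); o=R.T@(np.asarray(target)-s["tcp_pos"])*1000
    print("offset",o.round(1)); 
    if rt is not None: print("ang",np.degrees(Ro.from_matrix(R.T@rt).as_rotvec()).round(2))
def down(yaw):
    "tool z down, jaw (y) axis at world angle yaw"
    y=np.array([np.cos(yaw),np.sin(yaw),0]);z=np.array([0,0,-1.]);return np.c_[np.cross(y,z),y,z]
E
python3 - <<'E'
from h import *
d=snap("top"); crop(d,165,140,285,215,6,"t1.png"); crop(d,275,120,435,250,5,"t2.png")
d=snap("side"); crop(d,160,170,300,290,5,"s1.png"); crop(d,255,105,355,215,6,"s2.png")
print(st()[1].round(3))
E
```

```text
[[ 0.963  0.269 -0.   ]
 [ 0.269 -0.963  0.001]
 [ 0.    -0.001 -1.   ]]
```

View pics/t1.png

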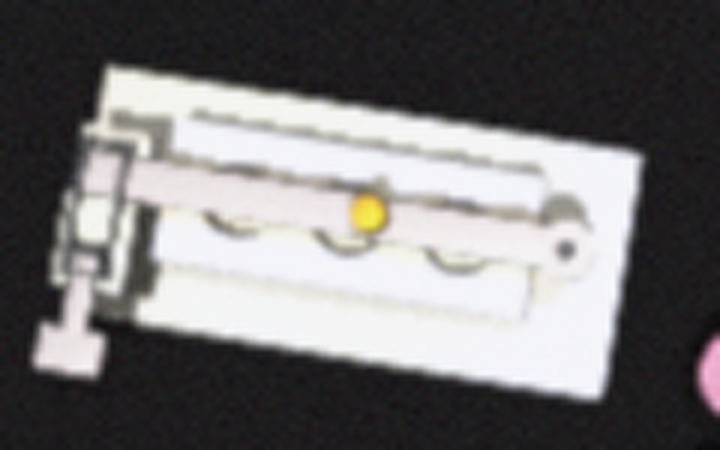

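View pics/t2.png

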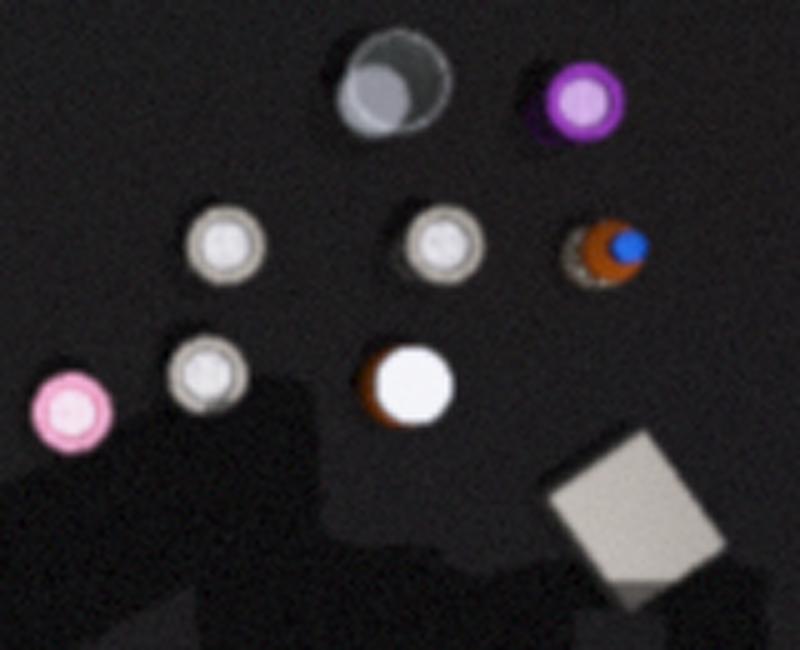

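View pics/s1.png

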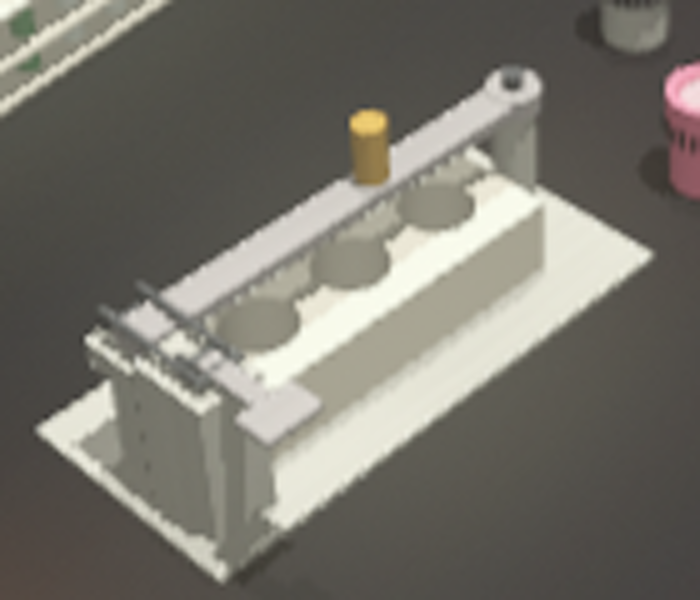

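View pics/s2.png

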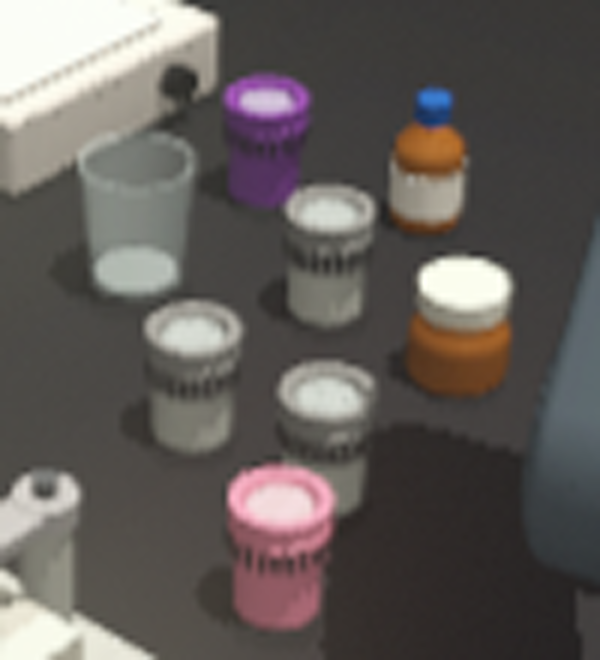

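```bash
cat > m.py <<'E'
from h import *
T=snap("top");S=snap("side")
c=lambda p,x0,y0,s:((p[0]+.5)/s-.5+x0,(p[1]+.5)/s-.5+y0)
t1=lambda x,y:c((x,y),165,140,6); t2=lambda x,y:c((x,y),275,120,5); s1=lambda x,y:c((x,y),160,170,5); s2=lambda x,y:c((x,y),255,105,6)
for n,a,b,z in [("knobtop",t1(368,213),s1(369,122),.142),("hingetop",t1(566,249),s1(514,80),.108),("paddle",t1(69,350),s1(279,410),.1125),
 ("L1",t2(226,245),s2(194,332),.066),("L2",t2(445,245),s2(330,212),.066),("L3",t2(207,375),s2(328,397),.066),
 ("pink",t2(72,411),s2(281,502),.066),("purple",t2(585,102),s2(267,101),.066),("jar",t2(413,386),s2(465,287),.06),("beakertop",t2(400,80),s2(137,160),.08)]:
    print(n,unp(T,*a,z)[:2].round(4),unp(S,*b,z)[:2].round(4),tri([(T,*a,False),(S,*b,False)]).round(4))
E
python3 m.py
```

```text
knobtop [0.5453 0.1082] [0.5443 0.1075] [0.5448 0.1078 0.1421]
hingetop [5.299e-01 4.000e-04] [ 0.5295 -0.003 ] [ 5.289e-01 -3.000e-04  1.100e-01]
paddle [0.467  0.2768] [0.4669 0.2756] [0.4667 0.2764 0.1133]
L1 [ 0.5805 -0.2093] [ 0.5781 -0.2084] [ 0.58   -0.2099  0.0645]
L2 [ 0.5837 -0.361 ] [ 0.5816 -0.3595] [ 0.5834 -0.3618  0.0643]
L3 [ 0.4898 -0.1975] [ 0.4866 -0.1951] [ 0.4892 -0.1982  0.0633]
pink [ 0.4628 -0.1045] [ 0.4595 -0.1031] [ 0.4619 -0.1051  0.0638]
purple [ 0.6858 -0.4574] [ 0.6826 -0.4551] [ 0.6856 -0.4587  0.0635]
jar [ 0.4855 -0.3412] [ 0.4824 -0.3392] [ 0.4848 -0.3422  0.0576]
beakertop [ 0.696  -0.3256] [ 0.6948 -0.3276] [ 0.695  -0.326   0.0807]
```

```bash
cat >> h.py <<'E'
HG=np.array([.5295,-.0005]); YAW=-.141
XS=np.array([np.cos(YAW),np.sin(YAW),0]);YS=np.array([-np.sin(YAW),np.cos(YAW),0])
ORG=np.r_[HG,0]+.130*YS
def sto(x,y,z): return ORG+XS*x+YS*y+np.array([0,0,z])
def rot_near(axis):
    "down pose with jaw axis along +-axis(world), nearest to present"
    s,R=st(); a=np.arctan2(axis[1],axis[0]); c=[down(a),down(a+np.pi)]
    return min(c,key=lambda M:Ro.from_matrix(R.T@M).magnitude())
E
python3 - <<'E'
from h import *
W=snap("wrist"); s,R=st()
cam=-W["R"].T@W["t"]; print("cam in tool",(R.T@(cam-s["tcp_pos"])).round(4), "cam axis in tool",(R.T@W["R"][2]).round(3))
pad=np.array([.467,.2765]); l=pad-ORG[:2]; print("paddle local",l@XS[:2],l@YS[:2])
for i in(-.066,0,.066): print(sto(0,i,.055).round(4))
M=rot_near(YS); 
print(M.round(3))
delta([.467,.2765,.2],M)
E
```

```text
cam in tool [ 0.0758 -0.     -0.1643] cam axis in tool [-0.297  0.001  0.955]
paddle local -0.10080746059080048 0.1354677115756909
[0.5385 0.0629 0.055 ]
[0.5478 0.1282 0.055 ]
[0.557  0.1936 0.055 ]
[[ 0.99  -0.141  0.   ]
 [-0.141 -0.99   0.   ]
 [ 0.     0.    -1.   ]]
offset [ 524.2 -765.3    9.9]
ang [-2.000e-02 -0.000e+00  2.371e+01]
```

```bash
python3 -m crank '[{"grip":0,"offset":[420,-300,-20],"angular":[0,0,24]},{"grip":0,"offset":[420,-300,-20],"angular":[0,0,24]},{"grip":0,"offset":[420,-300,-20],"angular":[0,0,24]},{"grip":0,"offset":[420,-300,-20],"angular":[0,0,24]},{"grip":0,"offset":[420,-300,-20],"angular":[0,0,24]},{"grip":0,"offset":[420,-300,-20],"angular":[0,0,24]},{"grip":0,"offset":[420,-300,-20],"angular":[0,0,24]},{"grip":0,"offset":[420,-300,-20],"angular":[0,0,24]},{"grip":0,"offset":[420,-300,-20],"angular":[0,0,24]},{"grip":0,"offset":[420,-300,-20],"angular":[0,0,24]}]' 40
python3 - <<'E'
from h import *
d=snap("wrist"); crop(d,0,0,512,384,1.5,"w1.png")
d=snap("top"); crop(d,150,110,450,250,2.6,"t3.png")
print(st()[0]["tcp_pos"],st()[0]["q"])
delta([.467,.2765,.18],rot_near(YS))
E
```

```text
t: 1.4
tcp_pos: [0.4828, -0.211, 0.2296]
tool_rot: [0.997, -0.073, 0.0, 0.0]
force: [0.5, -1.4, -0.4]
finger_gap: 0.999
[ 0.48478744 -0.20779     0.22970842] [-0.61836518  0.37081449  1.653984    0.00252006  1.11548088  1.08991892]
offset [ -84.6 -477.1   50.2]
ang [-0.08 -0.13  0.14]
```

View pics/w1.png

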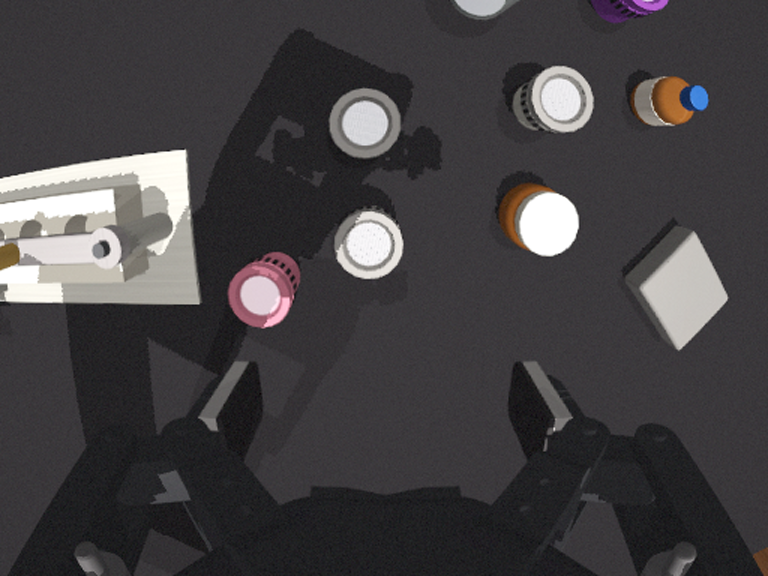

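The wrist view confirms three grey lenses at (366,123), (369,244) and (560,100), pink at (262,296) and purple at the top edge. Next stop is the latch.

```bash
python3 -m crank '[{"grip":0,"offset":[-40,-480,0],"angular":[0,0,0]},{"grip":0,"offset":[-40,-480,0],"angular":[0,0,0]},{"grip":0,"offset":[-40,-480,0],"angular":[0,0,0]},{"grip":0,"offset":[-40,-480,0],"angular":[0,0,0]},{"grip":0,"offset":[-85,-480,20],"angular":[0,0,0]},{"grip":0,"offset":[-85,-480,20],"angular":[0,0,0]},{"grip":0,"offset":[-85,-480,20],"angular":[0,0,0]},{"grip":0,"offset":[-85,-480,20],"angular":[0,0,0]},{"grip":0,"offset":[-85,-480,20],"angular":[0,0,0]},{"grip":0,"offset":[-85,-480,20],"angular":[0,0,0]}]'
python3 - <<'E'
from h import *
d=snap("wrist"); crop(d,0,0,512,384,1.5,"w2.png")
d=snap("wrist"); crop(d,140,110,400,290,3,"w2c.png")
delta([.467,.2765,.13],rot_near(YS))
E
```

```text
t: 2.5
tcp_pos: [0.4672, 0.2764, 0.2091]
tool_rot: [0.997, -0.073, 0.0, -0.0]
force: [0.8, -1.1, -0.3]
finger_gap: 1.001
offset [ 0.4  1.8 78.9]
ang [-0.08 -0.    0.01]
```

View pics/w2.png

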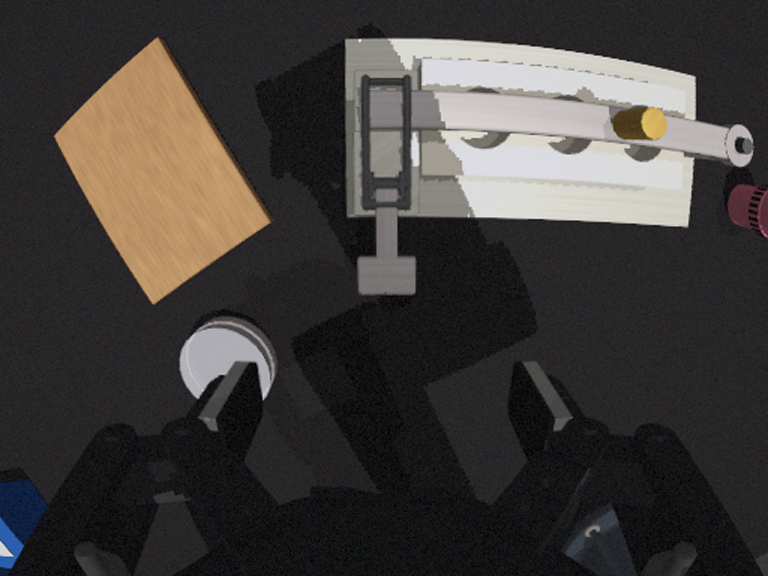

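View pics/w2c.png

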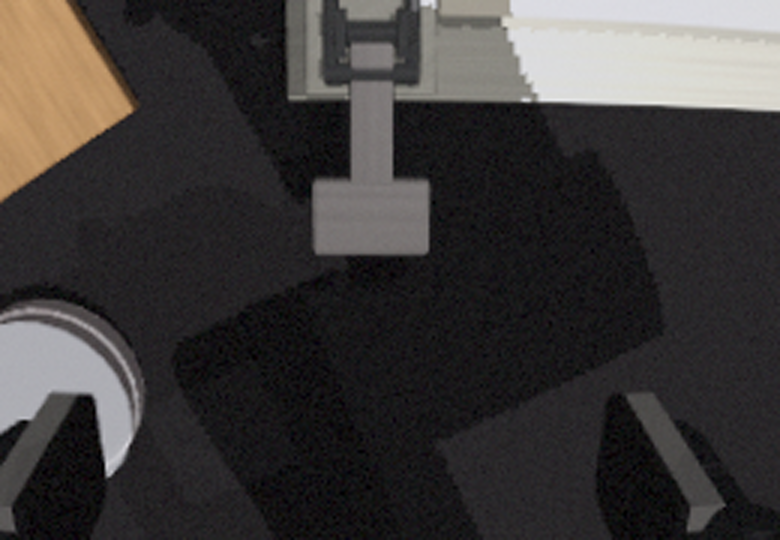

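Run:
```python
from h import *
W=snap("wrist")
f=lambda x,y:((x+.5)/3-.5+140,(y+.5)/3-.5+110)
print("paddle",unp(W,*f(371,217),.1125,True))
g=lambda x,y:((x+.5)/1.5-.5,(y+.5)/1.5-.5)
print("knobtop",unp(W,*g(652,122),.142,True),"hinge",unp(W,*g(743,145),.109,True))
# lens check via wrist is done later
print(np.degrees(np.arctan2(*(f(429,181)[i]-f(313,181)[i] for i in (1,0)))))
delta([.467,.2765,.13],rot_near(YS))
```

```text
paddle [0.46859816 0.27158604 0.1125    ]
knobtop [0.54675066 0.11164323 0.142     ] hinge [0.53140028 0.00087431 0.109     ]
0.0
offset [-0.2 -0.6 78.9]
ang [ 0.02 -0.   -0.06]
```

Run:
```python
from h import *
W=snap("wrist"); crop(W,140,110,400,290,3,"w3c.png")
delta([.467,.2765,.13],rot_near(YS))
np.savez("W.npz",**W)
```

```text
offset [-0.6 -2.  79. ]
ang [ 0.05  0.   -0.18]
```

View pics/w3c.png

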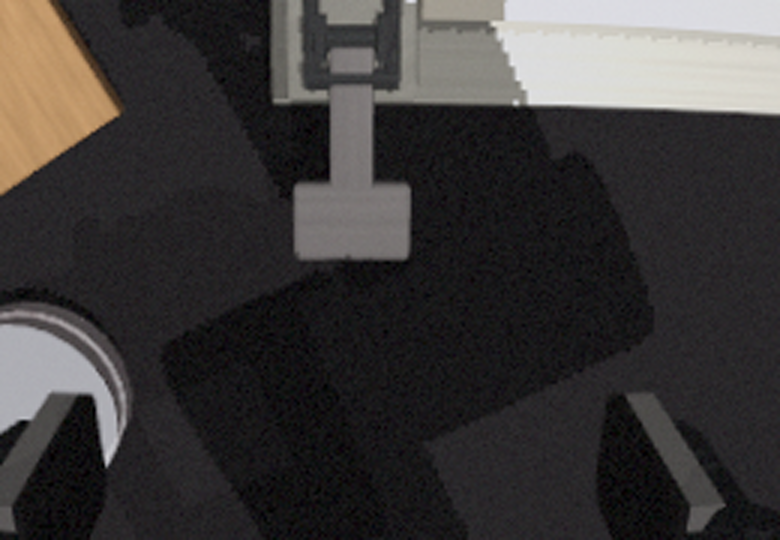

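```bash
python3 -m crank '[{"grip":0,"offset":[0,0,40],"angular":[0,0,0]},{"grip":0,"offset":[0,0,40],"angular":[0,0,0]},{"grip":0,"offset":[0,0,40],"angular":[0,0,0]},{"grip":0,"offset":[0,0,40],"angular":[0,0,0]}]'
python3 - <<'E'
from h import *
W=np.load("W.npz"); f=lambda x,y:((x+.5)/3-.5+140,(y+.5)/3-.5+110)
print("old paddle",unp(W,*f(352,222),.1125,True))
W=snap("wrist"); crop(W,140,110,400,290,3,"w4c.png")
delta([.467,.2765,.13],rot_near(YS))
np.savez("W.npz",**W)
E
```

```text
t: 3.1
tcp_pos: [0.4687, 0.2738, 0.1704]
tool_rot: [0.997, -0.074, 0.001, -0.0]
force: [-0.3, 0.1, 0.6]
finger_gap: 1.0
old paddle [0.46806236 0.27507302 0.1125    ]
offset [-2.2 -2.1 40.6]
ang [-0.06 -0.14 -0.37]
```

View pics/w4c.png

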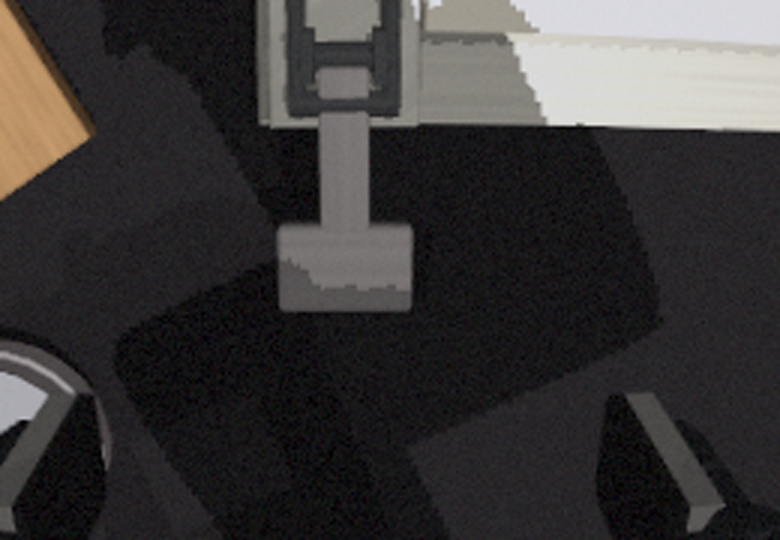

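Run:
```python
from h import *
W=np.load("W.npz"); f=lambda x,y:((x+.5)/3-.5+140,(y+.5)/3-.5+110)
p=unp(W,*f(345,267),.1125,True);print("paddle",p)
delta([*p[:2],.092],rot_near(YS))
```

```text
paddle [0.4687843  0.27514643 0.1125    ]
offset [-0.3 -1.  78.6]
ang [-0.06 -0.14 -0.37]
```

```bash
python3 -m crank '[{"grip":0,"offset":[0,0,40],"angular":[0,0,0]},{"grip":0,"offset":[0,0,78],"angular":[0,0,0]},{"grip":0,"offset":[0,0,78],"angular":[0,0,0]},{"grip":0,"offset":[0,0,78],"angular":[0,0,0]},{"grip":0.6,"offset":[0,0,78],"angular":[0,0,0]},{"grip":0.7,"offset":[0,0,78],"angular":[0,0,0]},{"grip":0.7,"offset":[0,0,78],"angular":[0,0,0]},{"grip":0.7,"offset":[0,0,78],"angular":[0,0,0]},{"grip":0.7,"offset":[0,0,78],"angular":[0,0,0]},{"grip":0.7,"offset":[0,0,78],"angular":[0,0,0]}]' 30
python3 - <<'E'
from h import *
W=snap("wrist"); crop(W,100,110,400,310,2.6,"w5c.png"); print(st()[0]["finger_gap"])
E
```

```text
t: 4.15
tcp_pos: [0.4675, 0.2746, 0.0914]
tool_rot: [0.997, -0.073, 0.0, -0.0]
force: [-0.7, -0.1, -0.1]
finger_gap: 0.298
0.29674101288632637
```

View pics/w5c.png

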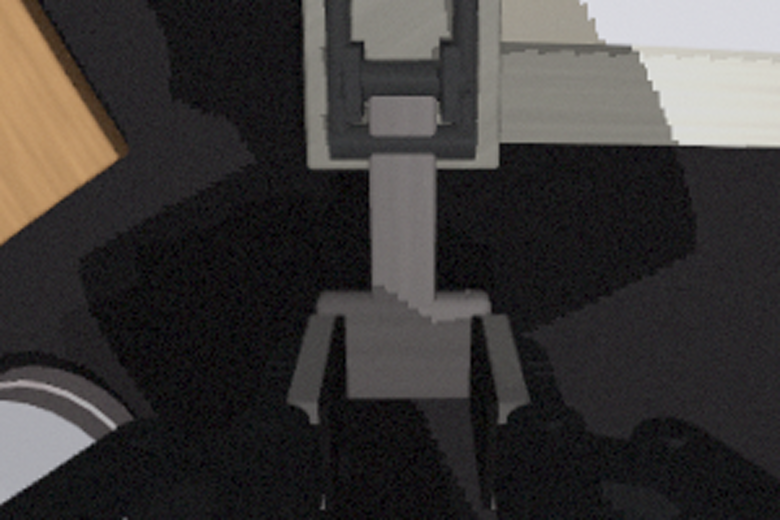

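Run:
```python
from h import *
W=snap("wrist"); s,R=st()
g=lambda p:((np.array(p)-[100,110]+.5)*2.6-.5).round(0)
for y in(-.018,-.0125,.0125,.018):
  for x in (-.011,.011):
    for z in (0,-.0187): print(x,y,z,g(proj(W,s["tcp_pos"]+R@[x,y,z],True)))
for dx in(-.012,.012):
  for dy in(-.018,.018): print("pad",dx,dy,g(proj(W,np.array([.468,.2755,.1125])+XS*dx+YS*dy,True)))
d=snap("side"); crop(d,150,190,270,280,6,"s3.png")
```

```text
-0.011 -0.018 0 [332. 352.]
-0.011 -0.018 -0.0187 [325. 391.]
0.011 -0.018 0 [329. 267.]
0.011 -0.018 -0.0187 [320. 300.]
-0.011 -0.0125 0 [355. 352.]
-0.011 -0.0125 -0.0187 [350. 392.]
0.011 -0.0125 0 [353. 267.]
0.011 -0.0125 -0.0187 [347. 300.]
-0.011 0.0125 0 [460. 352.]
-0.011 0.0125 -0.0187 [465. 392.]
0.011 0.0125 0 [462. 267.]
0.011 0.0125 -0.0187 [468. 300.]
-0.011 0.018 0 [482. 352.]
-0.011 0.018 -0.0187 [490. 391.]
0.011 0.018 0 [486. 267.]
0.011 0.018 -0.0187 [494. 300.]
pad -0.012 -0.018 [487. 399.]
pad -0.012 0.018 [320. 400.]
pad 0.012 -0.018 [491. 298.]
pad 0.012 0.018 [314. 299.]
```

View pics/s3.png

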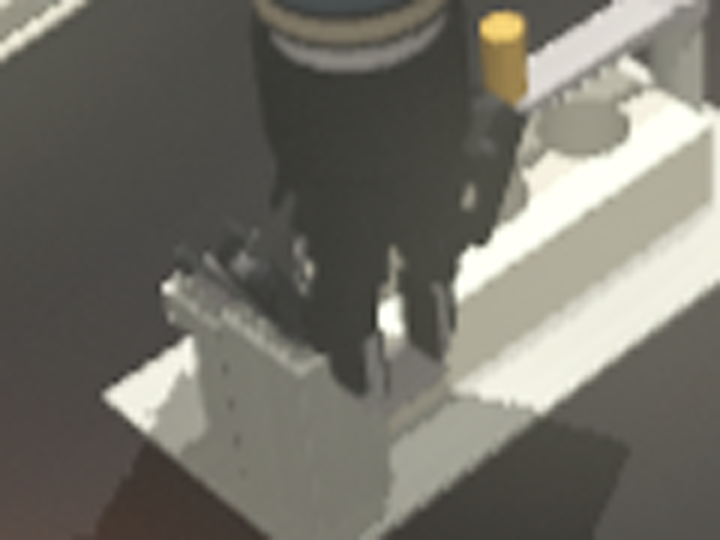

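```bash
python3 -m crank '[{"grip":0.35,"offset":[0,0,0],"angular":[0,0,0]},{"grip":0.35,"offset":[0,0,0],"angular":[0,0,0]},{"grip":0.35,"offset":[0,0,0],"angular":[0,0,0]},{"grip":0.35,"offset":[0,0,8],"angular":[0,0,0]},{"grip":0.35,"offset":[0,0,16],"angular":[0,0,0]},{"grip":0.35,"offset":[0,0,16],"angular":[0,0,0]}]' 30
python3 - <<'E'
from h import *
W=snap("wrist"); crop(W,100,110,400,310,2.6,"w6c.png"); print(st()[0]["finger_gap"],st()[0]["force"])
E
```

```text
t: 4.9
tcp_pos: [0.4663, 0.2742, 0.0737]
tool_rot: [0.997, -0.073, -0.001, 0.001]
force: [-0.8, -0.1, -0.5]
finger_gap: 0.653
0.6497920422295291 [-0.57357647  0.08539712  0.57615661]
```

View pics/w6c.png

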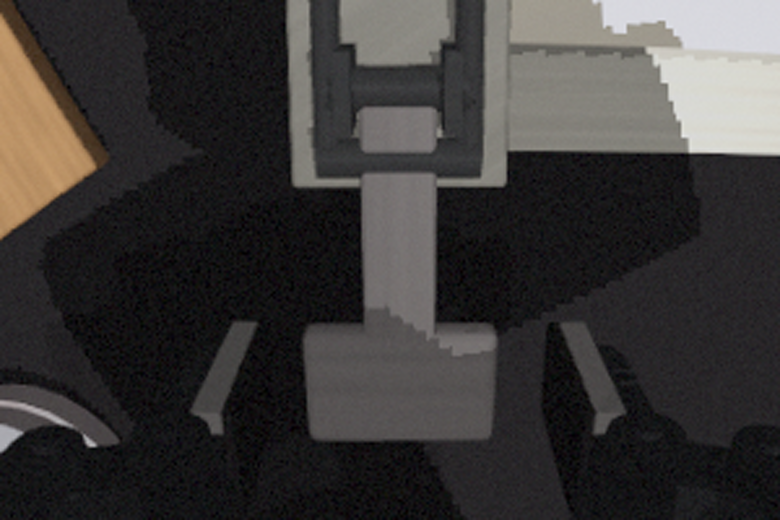

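```bash
python3 -m crank '[{"grip":0.7,"offset":[0,0,0],"angular":[0,0,0]},{"grip":0.7,"offset":[0,0,0],"angular":[0,0,0]},{"grip":0.7,"offset":[0,0,0],"angular":[0,0,0]},{"grip":0.7,"offset":[0,0,0],"angular":[0,0,0]},{"grip":0.7,"offset":[0,0,0],"angular":[0,0,0]},{"grip":0.7,"offset":[0,0,0],"angular":[0,0,0]}]' 25
python3 - <<'E'
from h import *
W=snap("wrist"); crop(W,100,110,400,310,2.6,"w7c.png"); print(st()[0]["finger_gap"],st()[0]["force"])
E
```

```text
t: 5.55
tcp_pos: [0.4676, 0.2755, 0.0754]
tool_rot: [0.997, -0.073, 0.0, -0.001]
force: [-1.0, 5.1, -0.1]
finger_gap: 0.412
0.4110749829189436 [-1.3481353   5.11844603 -0.48075546]
```

View pics/w7c.png

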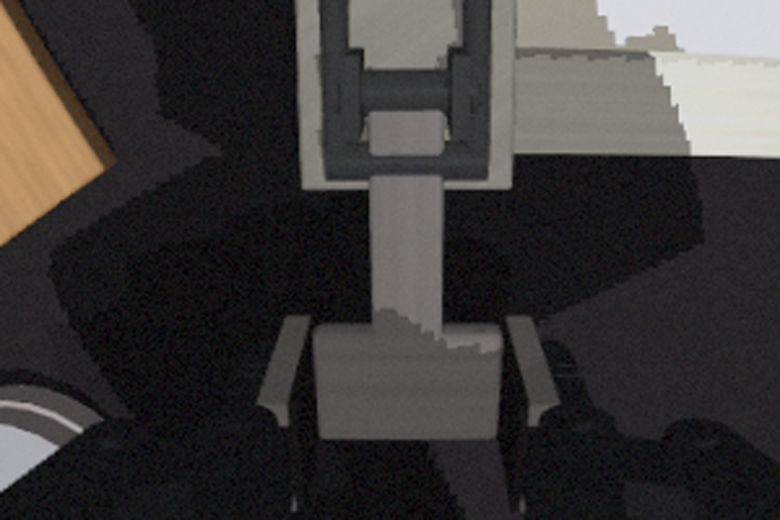

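```bash
python3 -m crank '[{"grip":0.7,"offset":[1,0,-11],"angular":[0,0,0]},{"grip":0.7,"offset":[4.5,0,-22],"angular":[0,0,0]},{"grip":0.7,"offset":[10,0,-31.5],"angular":[0,0,0]},{"grip":0.7,"offset":[17,0,-40],"angular":[0,0,0]},{"grip":0.7,"offset":[17,0,-40],"angular":[0,0,0]}]' 25
python3 - <<'E'
from h import *
W=snap("wrist"); crop(W,100,110,400,310,2.6,"w8c.png"); print(st()[0]["finger_gap"],st()[0]["force"])
E
```

```text
t: 6.1
tcp_pos: [0.4853, 0.2729, 0.1159]
tool_rot: [0.997, -0.073, 0.001, -0.001]
force: [-0.9, 5.2, -0.7]
finger_gap: 0.419
0.41067258767567205 [-0.11900607  5.5344185   0.61052635]
```

View pics/w8c.png

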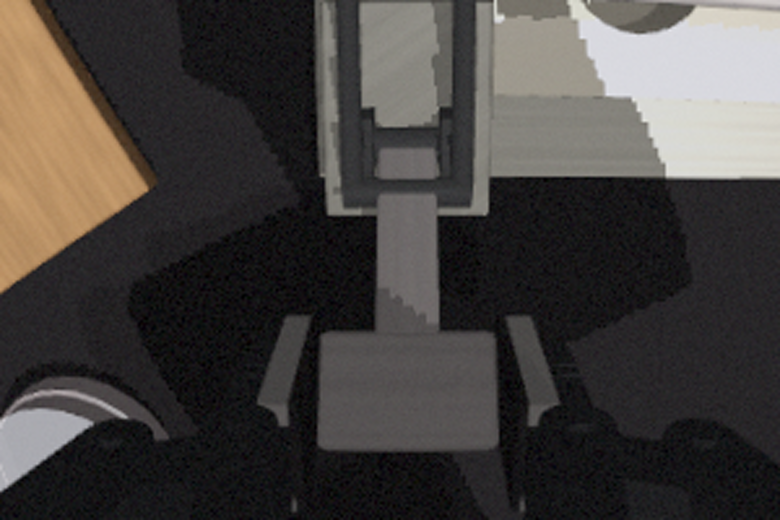

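```bash
python3 -m crank '[{"grip":0.7,"offset":[8.7,0,-7],"angular":[0,0,0]},{"grip":0.7,"offset":[18.7,0,-12],"angular":[0,0,0]},{"grip":0.7,"offset":[29.5,0,-15],"angular":[0,0,0]},{"grip":0.7,"offset":[40.5,0,-16],"angular":[0,0,0]},{"grip":0.7,"offset":[51.5,0,-14.5],"angular":[0,0,0]},{"grip":0.7,"offset":[62,0,-11],"angular":[0,0,0]},{"grip":0.7,"offset":[62,0,-11],"angular":[0,0,0]},{"grip":0.7,"offset":[69,0,-7],"angular":[0,0,0]},{"grip":0.7,"offset":[69,0,-7],"angular":[0,0,0]}]' 25
python3 - <<'E'
from h import *
W=snap("wrist"); crop(W,100,110,400,310,2.6,"w9c.png"); print(st()[0]["finger_gap"],st()[0]["force"])
d=snap("side"); crop(d,150,160,300,280,5,"s4.png")
E
```

```text
t: 7.05
tcp_pos: [0.5527, 0.2611, 0.1213]
tool_rot: [0.997, -0.073, -0.0, 0.001]
force: [-0.4, 0.7, -1.0]
finger_gap: 0.299
0.29455967365148483 [-0.20498894  0.54903431  0.56042024]
```

View pics/w9c.png

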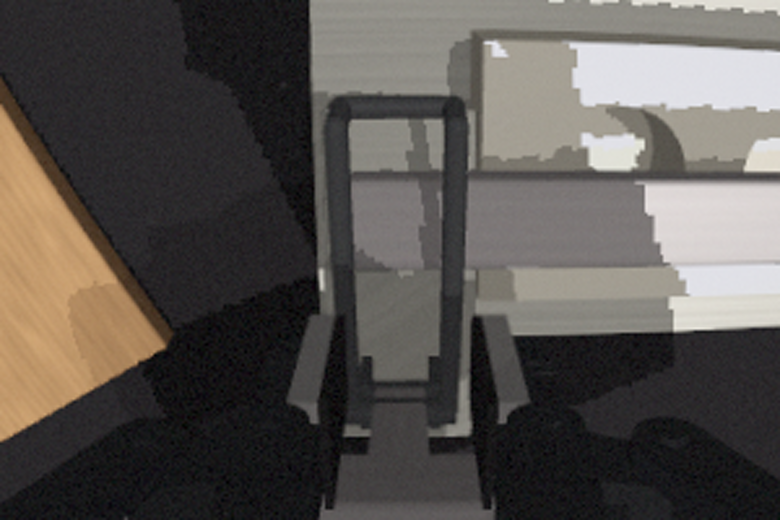

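View pics/s4.png

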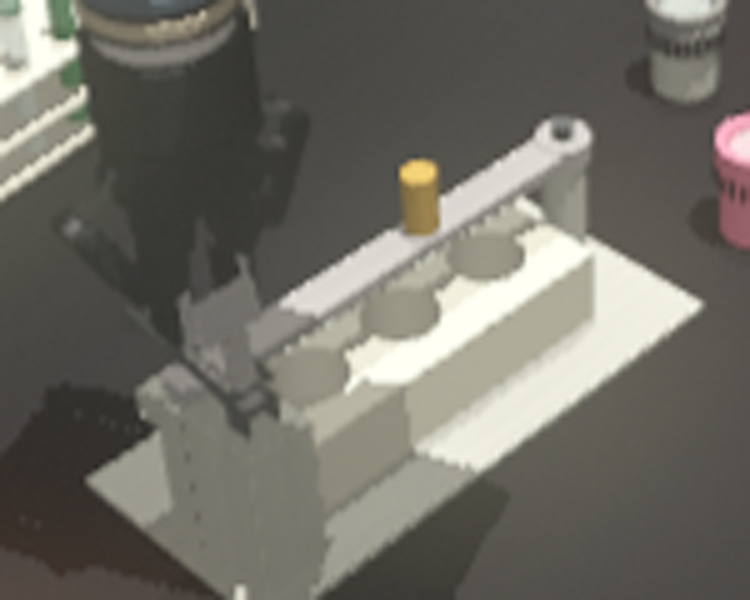

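```bash
python3 -m crank '[{"grip":0.7,"offset":[8,0,-4],"angular":[0,0,0]},{"grip":0.7,"offset":[16,0,-8],"angular":[0,0,0]},{"grip":0.7,"offset":[24,0,-8],"angular":[0,0,0]},{"grip":0.7,"offset":[24,0,-8],"angular":[0,0,0]}]' 25
python3 - <<'E'
from h import *
W=snap("wrist"); crop(W,100,110,400,310,2.6,"w10c.png"); print(st()[0]["finger_gap"],st()[0]["force"])
d=snap("side"); crop(d,150,160,300,280,5,"s5.png")
E
```

```text
t: 7.55
tcp_pos: [0.5784, 0.2584, 0.1307]
tool_rot: [0.997, -0.073, 0.001, -0.0]
force: [0.3, 0.1, -0.2]
finger_gap: 0.301
0.29861069171888405 [ 0.94885279  0.01628891 -0.37677919]
```

View pics/w10c.png

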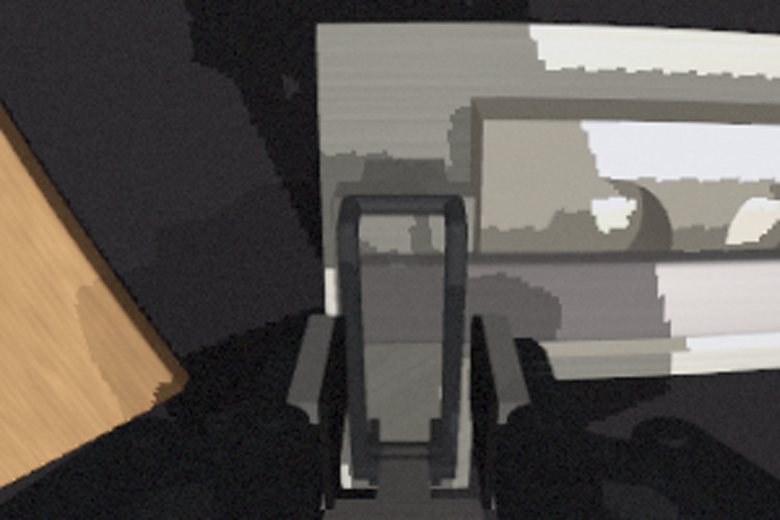

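View pics/s5.png

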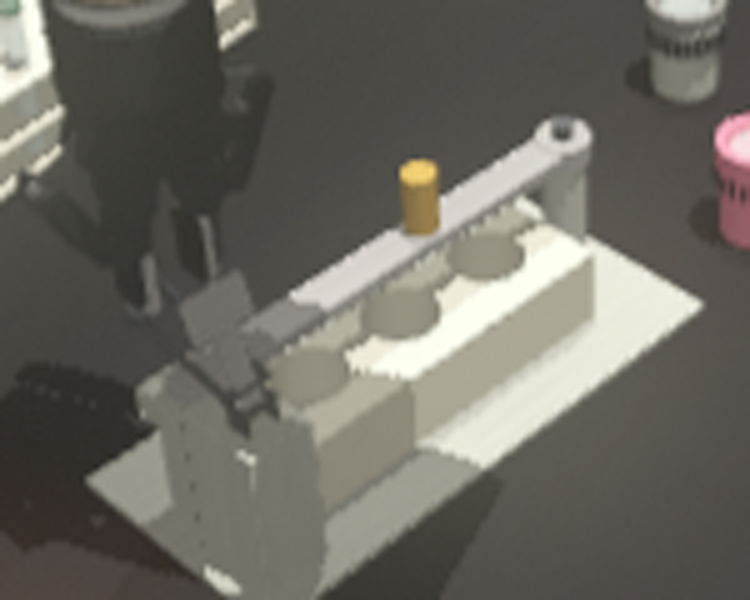

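```bash
cat >> h.py <<'E'
def pad(q): return sto(-.0448-.056*np.cos(q),.1355,.109+.056*np.sin(q))
E
python3 - <<'E'
from h import *
d=snap("side"); crop(d,150,160,300,280,5,"s6.png")
g=lambda p:((np.array(p)-[150,160]+.5)*5-.5).round(0)
for q in(0,1.2,1.57,1.8,2,2.15,2.3): print(q,g(proj(d,pad(q))))
E
```

```text
0 [328. 466.]
1.2 [268. 349.]
1.57 [239. 323.]
1.8 [222. 313.]
2 [208. 309.]
2.15 [199. 309.]
2.3 [192. 310.]
```

View pics/s6.png

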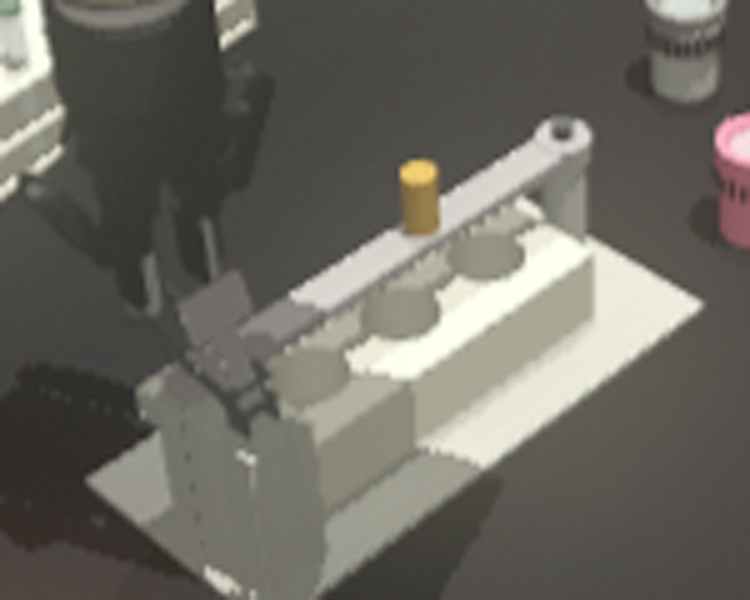

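```bash
python3 -m crank '[{"grip":0.6,"offset":[10,0,-60],"angular":[0,0,0]},{"grip":0.4,"offset":[10,0,-80],"angular":[0,0,0]},{"grip":0.4,"offset":[10,0,-80],"angular":[0,0,0]}]' 30
python3 - <<'E'
from h import *
d=snap("side"); crop(d,150,160,300,280,5,"s7.png")
delta([.5449,.1078,.18],rot_near(YS))
E
```

```text
t: 8.0
tcp_pos: [0.5896, 0.2581, 0.2156]
tool_rot: [0.997, -0.073, 0.005, -0.002]
force: [0.6, 1.0, -0.2]
finger_gap: 0.598
offset [-20.6 154.5  32.4]
ang [-0.12 -0.29 -0.28]
```

View pics/s7.png

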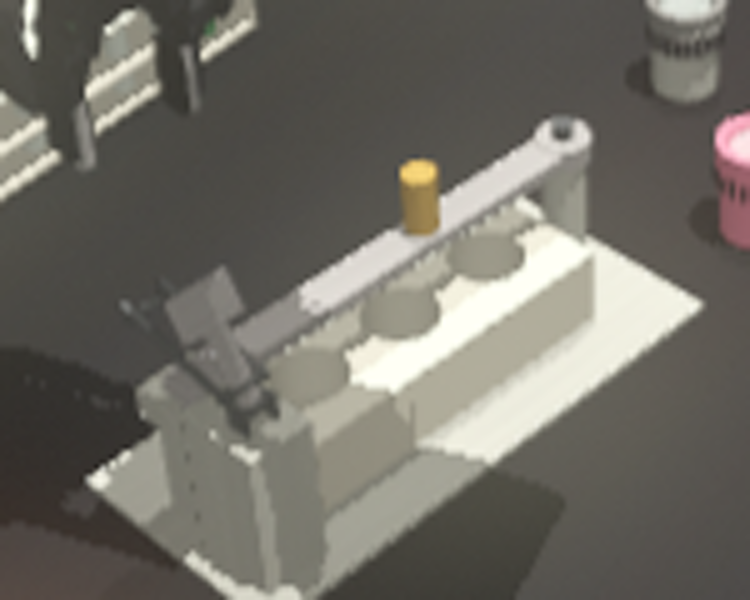

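```bash
python3 -m crank '[{"grip":0.4,"offset":[-20,80,0],"angular":[0,0,0]},{"grip":0.4,"offset":[-20,155,0],"angular":[0,0,0]},{"grip":0.4,"offset":[-20,155,0],"angular":[0,0,0]},{"grip":0.4,"offset":[-20,155,20],"angular":[0,0,0]},{"grip":0.4,"offset":[-20,155,20],"angular":[0,0,0]},{"grip":0.4,"offset":[-20,155,20],"angular":[0,0,0]},{"grip":0.4,"offset":[-20,155,20],"angular":[0,0,0]}]' 30
python3 - <<'E'
from h import *
W=snap("wrist"); crop(W,0,0,512,384,1.5,"w11.png"); print(st()[0]["finger_gap"],st()[0]["force"])
np.savez("W.npz",**W)
d=snap("side"); crop(d,150,160,300,280,5,"s8.png")
delta([.5449,.1078,.108],rot_near(YS))
E
```

```text
t: 8.75
tcp_pos: [0.544, 0.1078, 0.1902]
tool_rot: [0.997, -0.072, -0.0, -0.0]
force: [-0.3, 0.0, -0.3]
finger_gap: 0.603
0.5973589528878144 [0.22945886 0.91724752 0.86061025]
offset [ 0.6 -0.  82.5]
ang [-0.02 -0.04 -0.19]
```

View pics/w11.png

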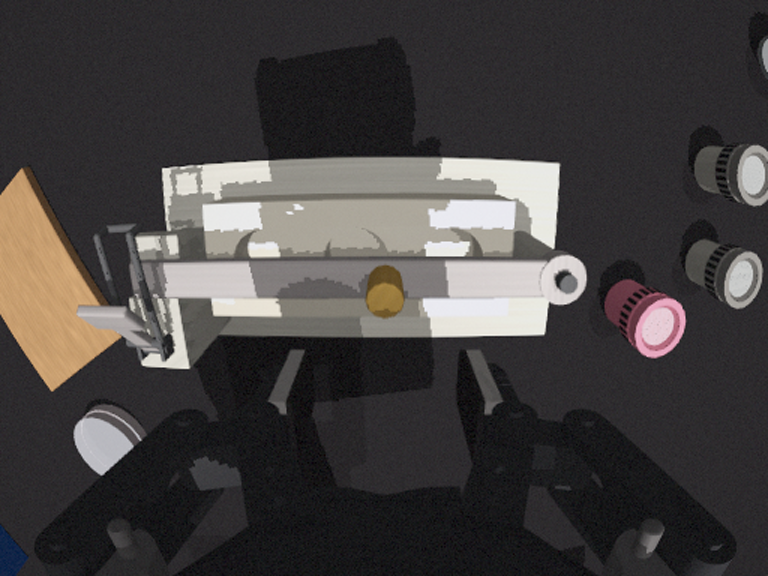

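View pics/s8.png

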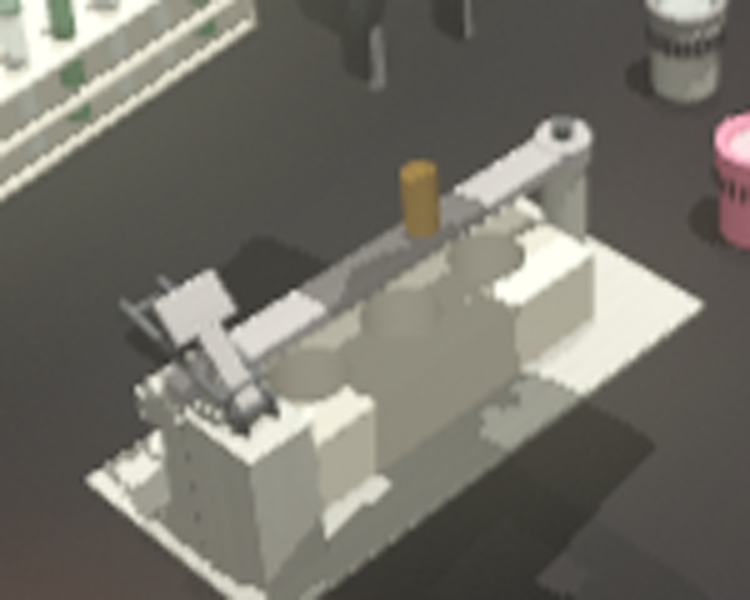

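```bash
python3 - <<'E'
from h import *
W=np.load("W.npz"); g=lambda x,y:((x+.5)/1.5-.5,(y+.5)/1.5-.5)
print("knobtop",unp(W,*g(386,297),.142,True),"hinge",unp(W,*g(568,281),.112,True))
E
python3 -m crank '[{"grip":0.4,"offset":[0,0,40],"angular":[0,0,0]},{"grip":0.4,"offset":[0,0,80],"angular":[0,0,0]},{"grip":0.4,"offset":[0,0,80],"angular":[0,0,0]},{"grip":0.4,"offset":[0,0,80],"angular":[0,0,0]},{"grip":0.85,"offset":[0,0,80],"angular":[0,0,0]},{"grip":0.85,"offset":[0,0,80],"angular":[0,0,0]},{"grip":0.85,"offset":[0,0,80],"angular":[0,0,0]},{"grip":0.85,"offset":[0,0,80],"angular":[0,0,0]},{"grip":0.85,"offset":[0,0,80],"angular":[0,0,0]},{"grip":0.85,"offset":[0,0,80],"angular":[0,0,0]}]' 25
python3 - <<'E'
from h import *
W=snap("wrist"); crop(W,100,110,400,310,2.6,"w12.png"); print(st()[0]["finger_gap"],st()[0]["force"])
E
```

```text
knobtop [0.54767584 0.10658307 0.142     ] hinge [ 0.53139703 -0.00188031  0.112     ]
t: 9.85
tcp_pos: [0.5457, 0.1078, 0.1124]
tool_rot: [0.997, -0.073, 0.002, -0.001]
force: [0.7, 3.0, 6.8]
finger_gap: 0.212
0.21270096894919002 [0.39930453 4.0468777  6.95067981]
```

View pics/w12.png

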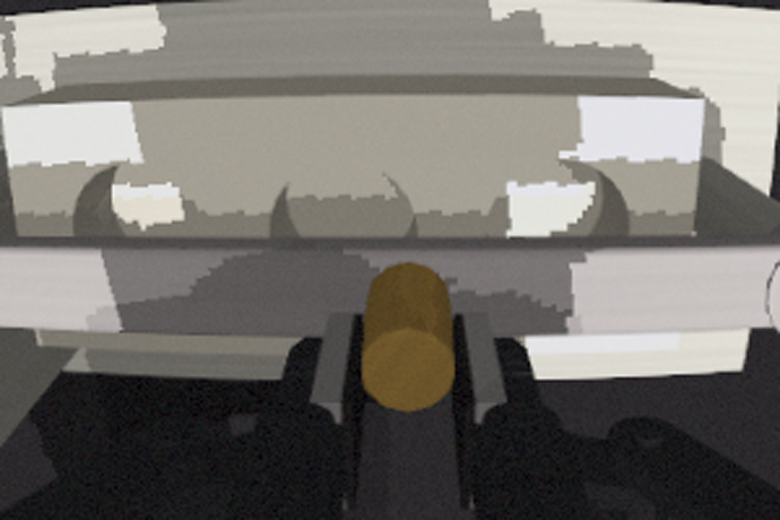

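```bash
python3 -m crank '[{"grip":0.85,"offset":[0,0,-5],"angular":[0,0,0]},{"grip":0.85,"offset":[16,1,-5],"angular":[0,0,0]},{"grip":0.85,"offset":[32.5,5,-5],"angular":[0,0,0]},{"grip":0.85,"offset":[48,11,-5],"angular":[0,0,0]},{"grip":0.85,"offset":[62,19,-5],"angular":[0,0,0]},{"grip":0.85,"offset":[75,29.5,-5],"angular":[0,0,0]},{"grip":0.85,"offset":[86,41.5,-5],"angular":[0,0,0]},{"grip":0.85,"offset":[86,41.5,-5],"angular":[0,0,0]}]' 25
python3 - <<'E'
from h import *
W=snap("wrist"); crop(W,0,0,512,384,1.5,"w13.png"); print(st()[0]["finger_gap"],st()[0]["force"])
E
```

```text
t: 10.7
tcp_pos: [0.6303, 0.0537, 0.1149]
tool_rot: [0.997, -0.075, 0.007, -0.002]
force: [13.8, 6.7, -12.7]
finger_gap: 0.211
0.2082989619745867 [ 13.02311751   8.05960736 -13.16946525]
```

View pics/w13.png

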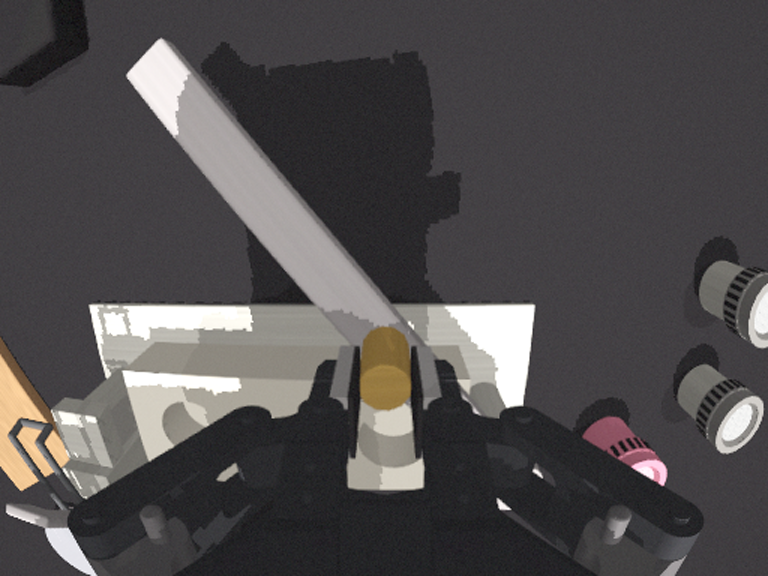

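```bash
python3 -m crank '[{"grip":0.85,"offset":[9,13.5,2],"angular":[0,0,0]},{"grip":0.85,"offset":[17,28.5,2],"angular":[0,0,0]},{"grip":0.85,"offset":[22,44,2],"angular":[0,0,0]},{"grip":0.85,"offset":[24,55,2],"angular":[0,0,0]},{"grip":0.85,"offset":[24,55,2],"angular":[0,0,0]},{"grip":0.4,"offset":[24,55,2],"angular":[0,0,0]},{"grip":0.3,"offset":[24,55,2],"angular":[0,0,0]},{"grip":0.3,"offset":[24,55,2],"angular":[0,0,0]}]' 25
python3 -m crank '[{"grip":0.3,"offset":[0,0,-50],"angular":[0,0,0]},{"grip":0.3,"offset":[0,0,-90],"angular":[0,0,0]},{"grip":0,"offset":[-80,0,-130],"angular":[0,0,0]},{"grip":0,"offset":[-120,0,-130],"angular":[0,0,0]},{"grip":0,"offset":[-120,0,-130],"angular":[0,0,0]},{"grip":0,"offset":[-120,0,-130],"angular":[0,0,0]},{"grip":0,"offset":[-120,0,-130],"angular":[0,0,0]}]'
python3 - <<'E'
from h import *
W=snap("wrist"); crop(W,0,0,512,384,1.5,"w14.png"); print(st()[0]["finger_gap"],st()[0]["force"])
np.savez("W.npz",**W)
d=snap("top");crop(d,150,110,450,260,2.6,"t5.png")
np.savez("T.npz",**d)
E
```

```text
t: 11.55
tcp_pos: [0.6368, -0.0042, 0.1125]
tool_rot: [0.997, -0.073, -0.002, -0.0]
force: [-0.3, 0.9, -0.0]
finger_gap: 0.694
t: 12.25
tcp_pos: [0.5195, 0.013, 0.2435]
tool_rot: [0.997, -0.073, 0.0, 0.0]
force: [0.4, -0.3, 0.5]
finger_gap: 0.998
1.0009184480081552 [ 0.07900685 -0.67946413 -0.65771015]
```

View pics/w14.png

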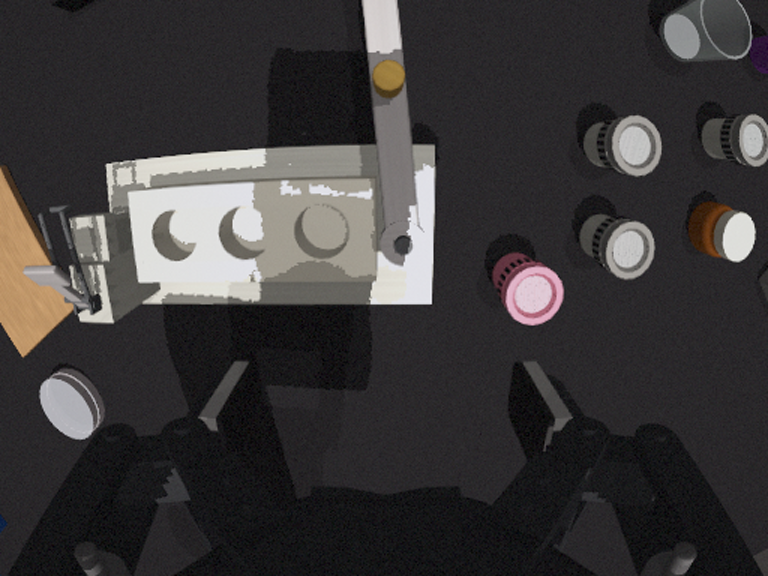

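View pics/t5.png

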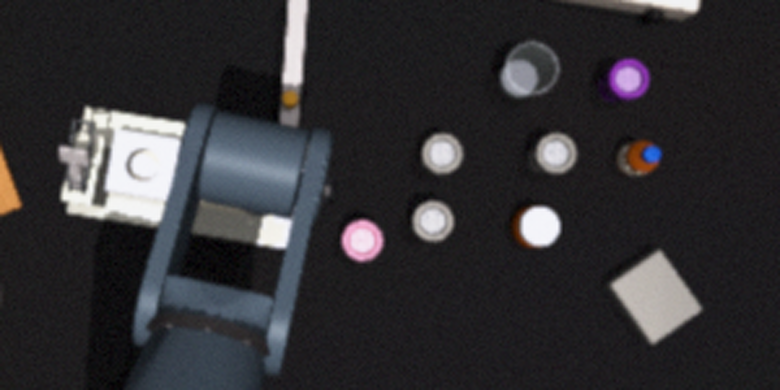

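Run:
```python
from h import *
print(st()[0]["q"][5])
delta([.58,-.209,.2],rot_near(YS))
```

```text
1.5261747559061851
offset [ 90.8 210.6  43. ]
ang [ 0.01 -0.02 -0.28]
```

```bash
python3 -m crank '[{"grip":0,"offset":[91,211,43],"angular":[0,0,0]},{"grip":0,"offset":[91,211,43],"angular":[0,0,0]},{"grip":0,"offset":[91,211,43],"angular":[0,0,0]},{"grip":0,"offset":[91,211,43],"angular":[0,0,0]},{"grip":0,"offset":[91,211,43],"angular":[0,0,0]},{"grip":0,"offset":[91,211,43],"angular":[0,0,0]},{"grip":0,"offset":[91,211,43],"angular":[0,0,0]},{"grip":0,"offset":[91,211,43],"angular":[0,0,0]},{"grip":0,"offset":[91,211,43],"angular":[0,0,0]},{"grip":0,"offset":[91,211,43],"angular":[0,0,0]}]'
python3 - <<'E'
from h import *
W=snap("wrist"); crop(W,0,0,512,384,1.5,"w15.png"); crop(W,150,130,400,310,3,"w15c.png"); print(st()[0]["tcp_pos"])
np.savez("W15.npz",**W)
E
```

```text
t: 13.35
tcp_pos: [0.5793, -0.2081, 0.2006]
tool_rot: [0.997, -0.072, 0.0, 0.0]
force: [0.1, -0.1, 0.1]
finger_gap: 0.999
[ 0.57934858 -0.20822517  0.2005949 ]
```

View pics/w15.png

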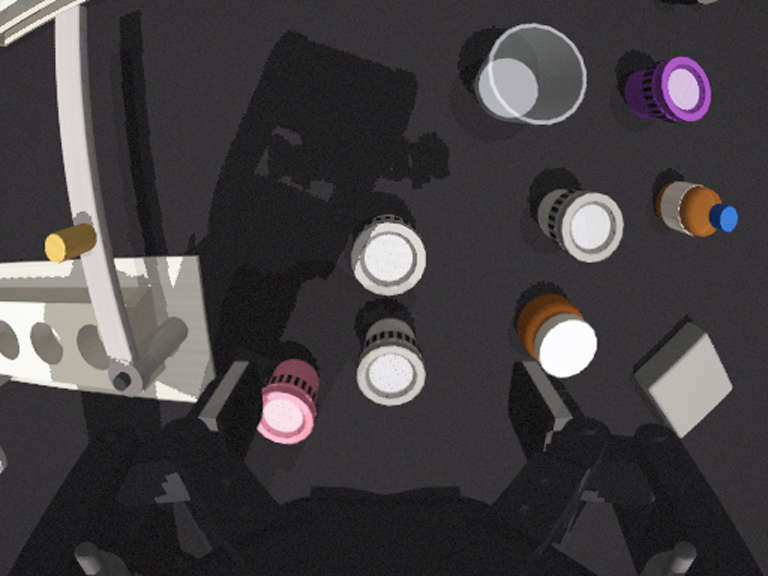

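View pics/w15c.png

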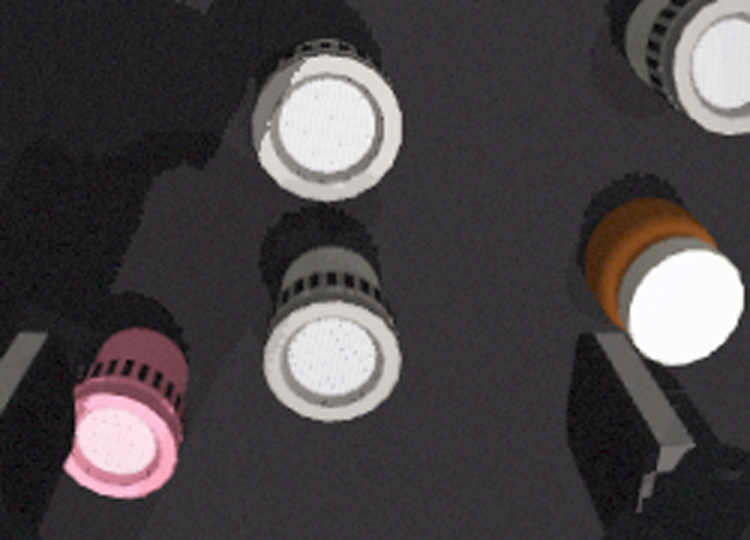

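Run:
```python
from h import *
W=np.load("W15.npz"); f=lambda x,y:((x+.5)/3-.5+150,(y+.5)/3-.5+130)
for n,p in(("L1",(327.5,127.5)),("L3",(332,361)),("L2",(739,65))):
  print(n,unp(W,*f(*p),.066,True))
L=unp(W,*f(327.5,127.5),.066,True)
delta([L[0],L[1],.04])
```

```text
L1 [ 0.5814768  -0.21105652  0.066     ]
L3 [ 0.49126473 -0.19989498  0.066     ]
L2 [ 0.58457287 -0.36372772  0.066     ]
offset [  2.5   2.5 160.6]
```

```bash
python3 -m crank '[{"grip":0,"offset":[2,2,50],"angular":[0,0,0]},{"grip":0,"offset":[2,2,100],"angular":[0,0,0]},{"grip":0,"offset":[2,2,130],"angular":[0,0,0]},{"grip":0,"offset":[2,2,150],"angular":[0,0,0]},{"grip":0,"offset":[2,2,170],"angular":[0,0,0]},{"grip":0,"offset":[2,2,172],"angular":[0,0,0]},{"grip":0,"offset":[2,2,172],"angular":[0,0,0]},{"grip":0,"offset":[2,2,172],"angular":[0,0,0]}]'
python3 - <<'E'
from h import *
W=snap("wrist"); crop(W,0,0,512,384,1.5,"w16.png"); print(st()[0]["tcp_pos"])
S=snap("side"); crop(S,255,105,355,215,5,"s16.png")
E
```

```text
t: 14.2
tcp_pos: [0.5819, -0.2118, 0.0295]
tool_rot: [0.997, -0.073, 0.001, 0.001]
force: [0.6, -0.1, 0.0]
finger_gap: 0.999
[ 0.5819491  -0.21198637  0.02968836]
```

View pics/w16.png

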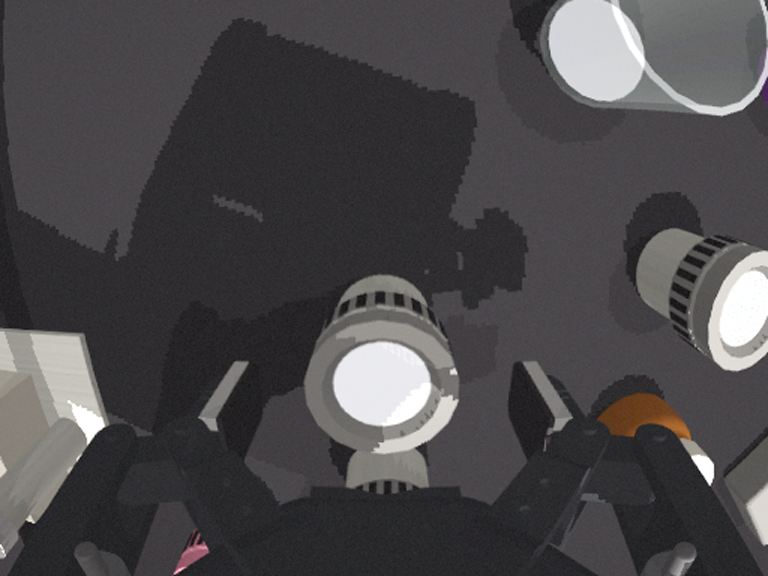

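View pics/s16.png

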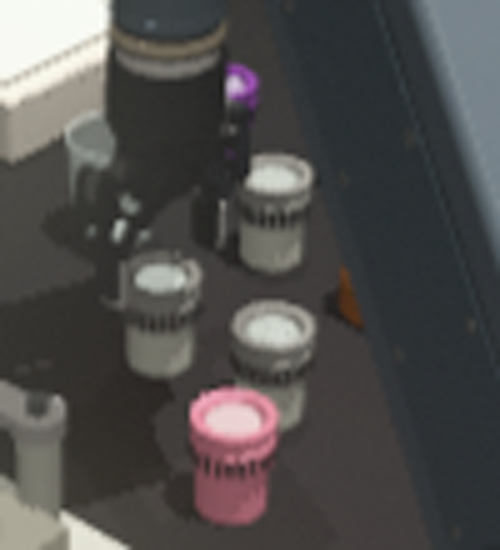

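```bash
python3 -m crank '[{"grip":0.3,"offset":[0,0,0],"angular":[0,0,0]},{"grip":0.6,"offset":[0,0,0],"angular":[0,0,0]},{"grip":0.6,"offset":[0,0,0],"angular":[0,0,0]},{"grip":0.6,"offset":[0,0,0],"angular":[0,0,0]},{"grip":0.6,"offset":[0,0,0],"angular":[0,0,0]},{"grip":0.6,"offset":[0,0,0],"angular":[0,0,0]}]' 25
python3 - <<'E'
from h import *
W=snap("wrist"); crop(W,100,110,400,310,2.6,"w17.png"); print(st()[0]["tcp_pos"],st()[0]["force"])
S=snap("side"); crop(S,255,105,355,215,5,"s17.png")
E
```

```text
t: 14.9
tcp_pos: [0.5814, -0.2117, 0.0289]
tool_rot: [0.997, -0.073, 0.001, 0.0]
force: [0.1, 0.4, 5.3]
finger_gap: 0.594
[ 0.58135652 -0.21169542  0.02893244] [-0.50855828  1.07945855  6.21204572]
```

View pics/w17.png

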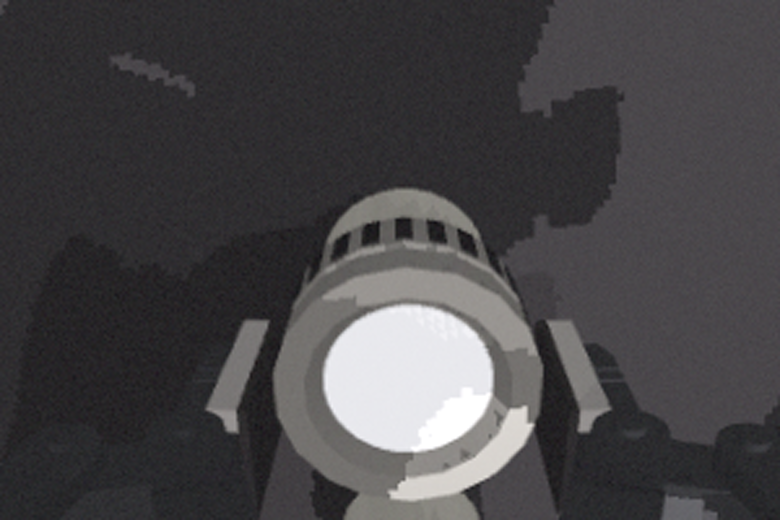

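View pics/s17.png

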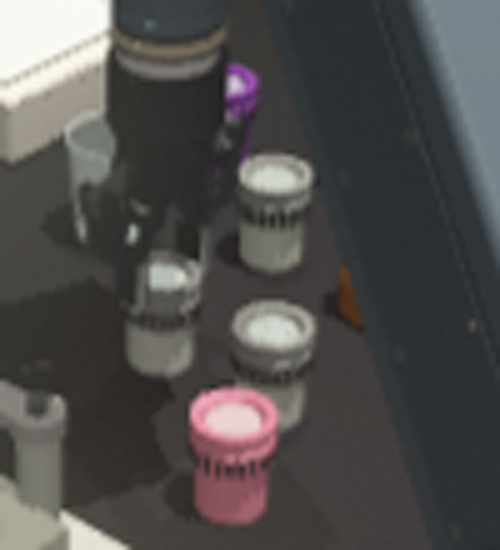

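```bash
python3 -m crank '[{"grip":0.2,"offset":[0,0,0],"angular":[0,0,0]},{"grip":0.2,"offset":[0,0,0],"angular":[0,0,0]},{"grip":0.2,"offset":[0,0,0],"angular":[0,0,-45]},{"grip":0.2,"offset":[0,0,0],"angular":[0,0,-45]},{"grip":0.2,"offset":[0,0,0],"angular":[0,0,-45]},{"grip":0.2,"offset":[0,0,0],"angular":[0,0,-45]},{"grip":0.2,"offset":[0,0,0],"angular":[0,0,-45]},{"grip":0.2,"offset":[0,0,0],"angular":[0,0,-45]},{"grip":0.2,"offset":[0,0,0],"angular":[0,0,-45]}]' 25
python3 -m crank '[{"grip":0.2,"offset":[0,0,0],"angular":[0,0,-45]},{"grip":0.2,"offset":[0,0,0],"angular":[0,0,-45]},{"grip":0.2,"offset":[0,0,0],"angular":[0,0,-45]},{"grip":0.2,"offset":[0,0,0],"angular":[0,0,-45]},{"grip":0.2,"offset":[0,0,0],"angular":[0,0,-45]},{"grip":0.2,"offset":[0,0,0],"angular":[0,0,-45]},{"grip":0.2,"offset":[0,0,0],"angular":[0,0,-45]},{"grip":0.2,"offset":[0,0,0],"angular":[0,0,-45]}]' 25
python3 - <<'E'
from h import *
W=snap("wrist"); crop(W,0,0,512,384,1.5,"w18.png"); s,R=st();print(s["tcp_pos"],s["force"],R.round(3))
delta(s["tcp_pos"],rot_near(XS))
E
```

```text
t: 15.9
tcp_pos: [0.5806, -0.2115, 0.0277]
tool_rot: [0.949, 0.314, -0.0, -0.0]
force: [0.9, -0.3, -0.5]
finger_gap: 0.8
t: 16.7
tcp_pos: [0.5808, -0.2116, 0.0279]
tool_rot: [0.757, 0.653, -0.0, -0.0]
force: [-0.4, -0.2, 0.2]
finger_gap: 0.799
[ 0.58083846 -0.21156611  0.02800432] [-0.99172304 -0.32344237  0.57172322] [[ 0.147  0.989 -0.   ]
 [ 0.989 -0.147  0.   ]
 [ 0.    -0.    -1.   ]]
offset [0. 0. 0.]
ang [-0.01 -0.   -0.36]
```

View pics/w18.png

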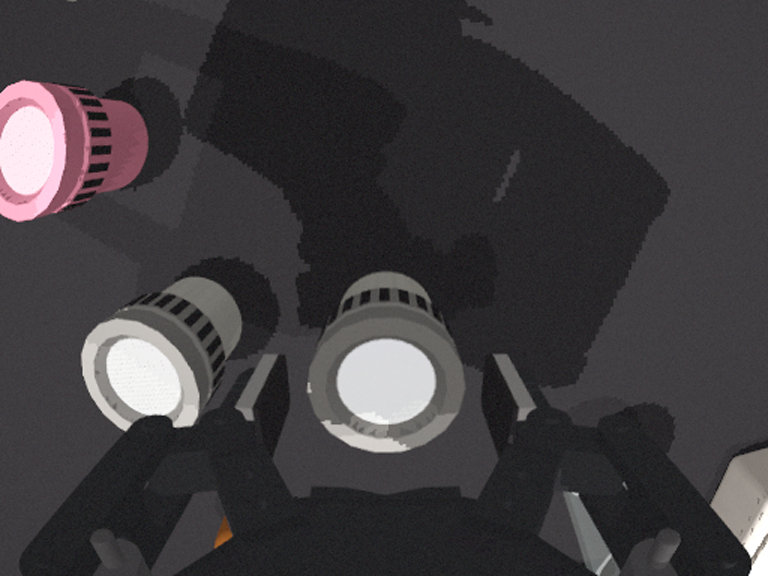

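```bash
python3 -m crank '[{"grip":0.6,"offset":[0,0,0],"angular":[0,0,0]},{"grip":0.6,"offset":[0,0,0],"angular":[0,0,0]},{"grip":0.6,"offset":[0,0,0],"angular":[0,0,0]},{"grip":0.6,"offset":[0,0,0],"angular":[0,0,0]},{"grip":0.6,"offset":[0,0,0],"angular":[0,0,0]}]' 40
python3 - <<'E'
from h import *
s,R=st(); print(s["tcp_pos"],s["force"],s["finger_gap"])
E
python3 -m crank '[{"grip":0.6,"offset":[0,0,-20],"angular":[0,0,0]},{"grip":0.6,"offset":[0,0,-60],"angular":[0,0,0]},{"grip":0.6,"offset":[0,0,-110],"angular":[0,0,0]},{"grip":0.6,"offset":[0,0,-140],"angular":[0,0,0]},{"grip":0.6,"offset":[0,0,-140],"angular":[0,0,0]}]' 40
python3 - <<'E'
from h import *
s,R=st(); print(s["tcp_pos"],s["force"],s["finger_gap"])
W=snap("wrist"); crop(W,0,0,512,384,1.5,"w19.png")
for y in(-.066,.066): delta(sto(0,y,.15),rot_near(XS))
E
```

```text
t: 17.25
tcp_pos: [0.5811, -0.2117, 0.0285]
tool_rot: [0.757, 0.654, 0.0, 0.0]
force: [-0.3, -0.1, 3.8]
finger_gap: 0.59
[ 0.5811028  -0.2117036   0.02847448] [-0.31217837 -0.10869097  3.84728432] 0.5902751646184322
t: 17.75
tcp_pos: [0.5839, -0.2132, 0.173]
tool_rot: [0.757, 0.654, 0.002, 0.005]
force: [0.3, -0.5, -1.4]
finger_gap: 0.592
[ 0.58385283 -0.21315813  0.17297659] [ 0.33915993 -0.45603526 -1.39436722] 0.5922047805204154
offset [265.8 -83.1  19.3]
ang [ 0.24  0.1  -0.29]
offset [397.8 -83.8  19. ]
ang [ 0.24  0.1  -0.29]
```

View pics/w19.png

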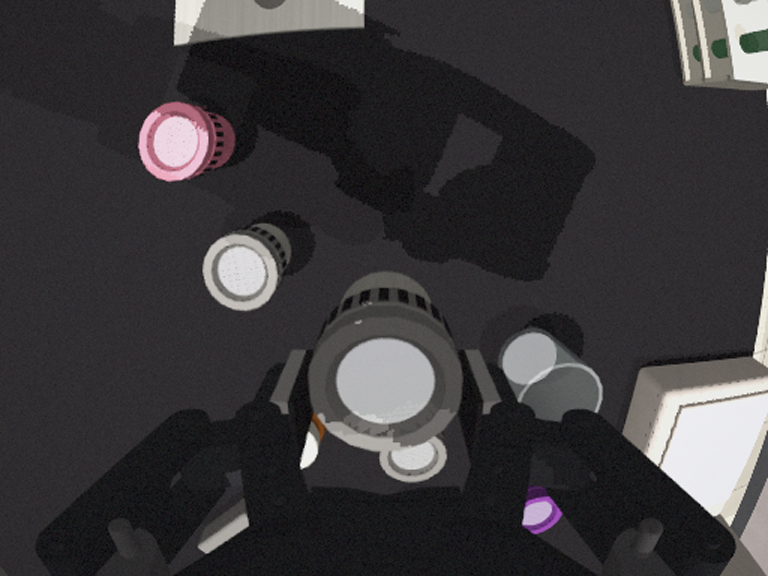

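```bash
python3 - <<'E'
from h import *
delta(sto(0,-.14,.2),rot_near(XS))
E
python3 -m crank '[{"grip":0.6,"offset":[60,-50,-30],"angular":[0,0,0]},{"grip":0.6,"offset":[130,-84,-30],"angular":[0,0,0]},{"grip":0.6,"offset":[192,-84,-30],"angular":[0,0,0]},{"grip":0.6,"offset":[192,-84,-30],"angular":[0,0,0]},{"grip":0.6,"offset":[192,-84,-30],"angular":[0,0,0]},{"grip":0.6,"offset":[192,-84,-30],"angular":[0,0,0]},{"grip":0.6,"offset":[192,-84,-30],"angular":[0,0,0]},{"grip":0.6,"offset":[192,-84,-30],"angular":[0,0,0]},{"grip":0.6,"offset":[192,-84,-30],"angular":[0,0,0]}]' 40
python3 - <<'E'
from h import *
s,R=st(); print(s["tcp_pos"],s["force"],s["finger_gap"])
W=snap("wrist"); crop(W,130,0,390,200,3,"w20.png"); np.savez("W20.npz",**W)
E
```

```text
offset [191.7 -82.5 -30.6]
ang [ 0.24  0.1  -0.29]
t: 18.7
tcp_pos: [0.5258, -0.0107, 0.1975]
tool_rot: [0.757, 0.653, -0.0, -0.0]
force: [-0.2, 0.2, -1.5]
finger_gap: 0.589
[ 0.52580881 -0.01068694  0.19750977] [-0.23017863  0.19616943 -1.49890272] 0.5894227257839403
```

View pics/w20.png

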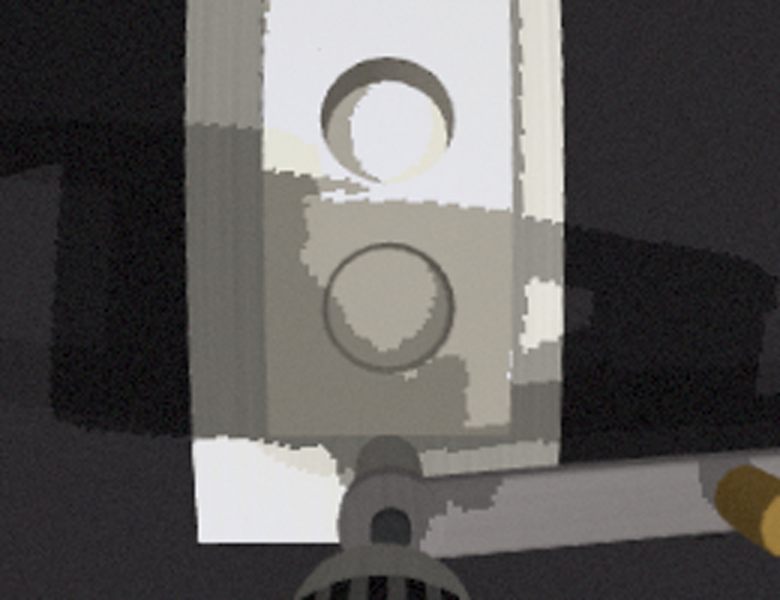

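Run:
```python
from h import *
from scipy.optimize import least_squares
W=np.load("W20.npz"); f=lambda x,y:((x+.5)/3-.5+130,(y+.5)/3-.5)
for n,pts in(("h1",[(323,307),(455,307),(389,243),(389,372)]),("h2",[(320,120),(454,120),(387,57),(387,184)])):
    P=np.array([unp(W,*f(*p),.055,True)[:2] for p in pts])
    r=least_squares(lambda v:np.hypot(*(P-v[:2]).T)-.02275,P.mean(0)); print(n,r.x.round(4),(r.fun*1e3).round(1), P.mean(0).round(4))
print(sto(0,-.066,0)[:2],sto(0,0,0)[:2])
```

```text
h1 [0.5395 0.062 ] [-0.3 -0.3 -0.5 -0.5] [0.5395 0.0621]
h2 [0.5484 0.1269] [-0.2 -0.2  0.1  0.1] [0.5485 0.127 ]
[0.53849413 0.06286486] [0.54776932 0.12820987]
```

Run:
```python
from h import *
delta([.5395,.0620,.095],rot_near(XS))
```

```text
offset [ 73.9   2.9 102.7]
ang [-0.04  0.01 -0.4 ]
```

```bash
python3 -m crank '[{"grip":0.6,"offset":[40,3,0],"angular":[0,0,0]},{"grip":0.6,"offset":[74,3,20],"angular":[0,0,0]},{"grip":0.6,"offset":[74,3,60],"angular":[0,0,0]},{"grip":0.6,"offset":[74,3,103],"angular":[0,0,0]},{"grip":0.6,"offset":[74,3,103],"angular":[0,0,0]},{"grip":0.6,"offset":[74,3,103],"angular":[0,0,0]},{"grip":0.6,"offset":[74,3,103],"angular":[0,0,0]},{"grip":0.6,"offset":[74,3,103],"angular":[0,0,0]}]' 40
python3 - <<'E'
from h import *
s,R=st(); print(s["tcp_pos"],s["force"],s["finger_gap"])
W=snap("wrist"); crop(W,100,110,400,310,2.6,"w21.png")
S=snap("side"); crop(S,190,140,300,250,5,"s21.png")
delta([.5395,.0620,.0835],rot_near(XS))
E
```

```text
t: 19.55
tcp_pos: [0.5415, 0.0628, 0.0976]
tool_rot: [0.757, 0.653, 0.002, 0.002]
force: [-0.2, 0.4, -1.0]
finger_gap: 0.592
[0.54148486 0.06280229 0.09759507] [-0.22302774  0.42674463 -1.016623  ] 0.5917001671446095
offset [-1.2 -1.3 13.7]
ang [ 0.23 -0.01 -0.31]
```

View pics/w21.png

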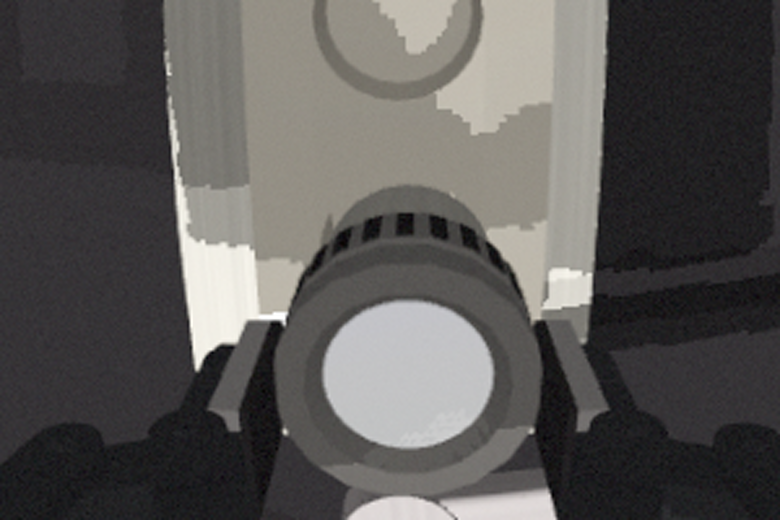

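View pics/s21.png

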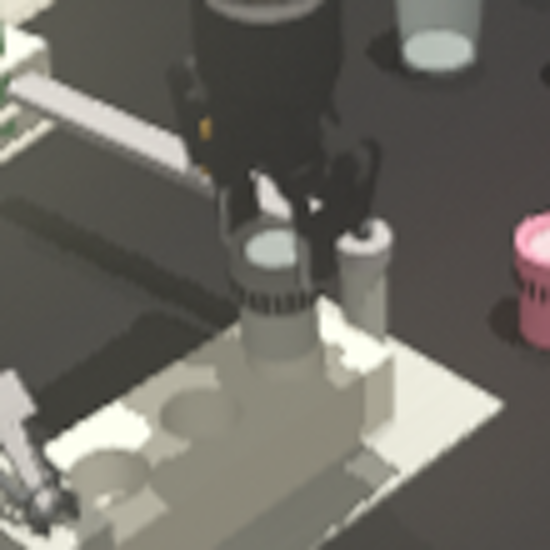

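```bash
python3 -m crank '[{"grip":0.6,"offset":[0,0,0],"angular":[0,0,0]},{"grip":0.6,"offset":[0,0,0],"angular":[0,0,0]},{"grip":0.6,"offset":[0,0,0],"angular":[0,0,0]},{"grip":0.6,"offset":[0,0,0],"angular":[0,0,0]},{"grip":0.6,"offset":[0,0,0],"angular":[0,0,0]},{"grip":0.6,"offset":[0,0,0],"angular":[0,0,0]}]' 40
python3 - <<'E'
from h import *
s,R=st(); print(s["tcp_pos"])
delta([.5395,.0620,.0835],rot_near(XS))
E
```

```text
t: 20.25
tcp_pos: [0.5394, 0.0634, 0.0951]
tool_rot: [0.757, 0.654, -0.0, -0.0]
force: [0.1, -0.4, -2.6]
finger_gap: 0.594
[0.53943835 0.06339969 0.09505954]
offset [-1.4  0.3 11.6]
ang [-0.01 -0.   -0.29]
```

```bash
python3 -m crank '[{"grip":0.6,"offset":[-1.4,0,4],"angular":[0,0,0]},{"grip":0.6,"offset":[-1.4,0,8],"angular":[0,0,0]},{"grip":0.6,"offset":[-1.4,0,11],"angular":[0,0,0]},{"grip":0.6,"offset":[-1.4,0,13],"angular":[0,0,0]},{"grip":0.6,"offset":[-1.4,0,15],"angular":[0,0,0]},{"grip":0.6,"offset":[-1.4,0,17],"angular":[0,0,0]},{"grip":0.6,"offset":[-1.4,0,17],"angular":[0,0,0]}]' 40
python3 - <<'E'
from h import *
s,R=st(); print(s["tcp_pos"],s["force"],s["ft_torque"])
E
```

```text
t: 20.95
tcp_pos: [0.5391, 0.062, 0.0779]
tool_rot: [0.757, 0.654, -0.0, -0.0]
force: [-0.1, 0.1, -2.3]
finger_gap: 0.583
[0.5391073  0.06202457 0.07788095] [-0.07661046  0.14502089 -2.26554711] [-0.00471351  0.00546122 -0.00667977]
```

```bash
python3 -m crank '[{"grip":0.6,"offset":[0,0,5],"angular":[0,0,0]},{"grip":0.6,"offset":[0,0,10],"angular":[0,0,0]},{"grip":0.6,"offset":[0,0,15],"angular":[0,0,0]},{"grip":0.6,"offset":[0,0,20],"angular":[0,0,0]},{"grip":0.6,"offset":[0,0,20],"angular":[0,0,0]}]' 40
python3 - <<'E'
from h import *
s,R=st(); print(s["tcp_pos"],s["force"],s["ft_torque"])
S=snap("side"); crop(S,190,140,300,250,5,"s22.png")
E
```

```text
t: 21.45
tcp_pos: [0.5387, 0.062, 0.0573]
tool_rot: [0.757, 0.654, -0.001, -0.001]
force: [0.2, -0.4, -2.7]
finger_gap: 0.592
[0.53868975 0.062029   0.05727461] [ 0.20405148 -0.36485794 -2.70390903] [-0.00679681  0.0025056   0.00877262]
```

View pics/s22.png

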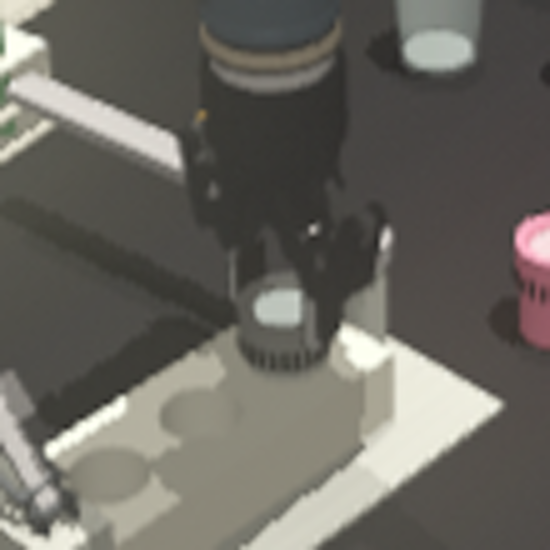

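```bash
python3 -m crank '[{"grip":0.6,"offset":[0,0,4],"angular":[0,0,0]},{"grip":0.6,"offset":[0,0,7],"angular":[0,0,0]},{"grip":0.6,"offset":[0,0,9],"angular":[0,0,0]},{"grip":0.6,"offset":[0,0,9],"angular":[0,0,0]}]' 40
python3 - <<'E'
from h import *
s,R=st(); print(s["tcp_pos"],s["force"],s["ft_torque"])
E
```

```text
t: 21.9
tcp_pos: [0.5394, 0.062, 0.0495]
tool_rot: [0.757, 0.654, 0.0, 0.0]
force: [-0.2, 0.5, 1.3]
finger_gap: 0.59
[0.53935484 0.06200967 0.0494762 ] [-0.16492918  0.4918157   1.25988237] [-0.00851246  0.15781236  0.03315851]
```

```bash
python3 -m crank '[{"grip":0.6,"offset":[0,0,2],"angular":[0,0,0]},{"grip":0.6,"offset":[0,0,2],"angular":[0,0,0]},{"grip":0.2,"offset":[0,0,0],"angular":[0,0,0]},{"grip":0.2,"offset":[0,0,0],"angular":[0,0,0]},{"grip":0.2,"offset":[0,0,0],"angular":[0,0,0]},{"grip":0.1,"offset":[0,0,-60],"angular":[0,0,0]},{"grip":0,"offset":[0,0,-110],"angular":[0,0,0]},{"grip":0,"offset":[0,0,-150],"angular":[0,0,0]},{"grip":0,"offset":[0,0,-150],"angular":[0,0,0]}]' 40
python3 - <<'E'
from h import *
s,R=st(); print(s["tcp_pos"],s["force"],s["ft_torque"])
W=snap("wrist"); crop(W,0,0,512,384,1.5,"w23.png");np.savez("W23.npz",**W)
S=snap("side"); crop(S,190,140,300,250,5,"s23.png")
T=snap("top");crop(T,150,110,450,260,2.6,"t23.png")
delta([.491,-.199,.2],rot_near(YS)); print(s["q"])
E
```

```text
t: 22.8
tcp_pos: [0.5445, 0.0617, 0.2057]
tool_rot: [0.757, 0.654, 0.005, 0.005]
force: [1.7, 0.6, 0.3]
finger_gap: 0.999
[0.54446196 0.06172191 0.20569768] [1.71894579 0.6420983  0.28989626] [-0.00288516 -0.00568734 -0.03321075]
offset [-265.2   -9.1   -1.3]
ang [-4.000e-02  4.000e-02  8.971e+01]
[-9.11658142e-02  4.22969706e-01  1.64298472e+00  1.19501270e-04
  1.06059061e+00  5.45607533e-02]
```

View pics/w23.png

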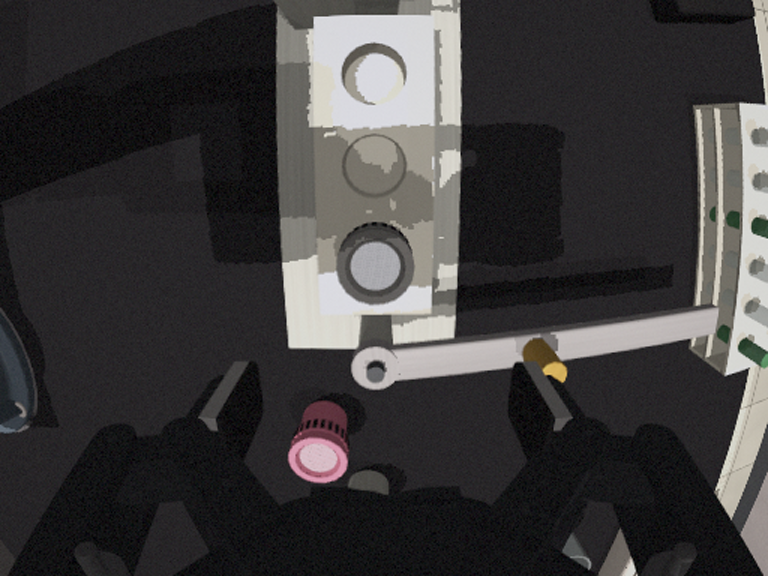

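View pics/s23.png

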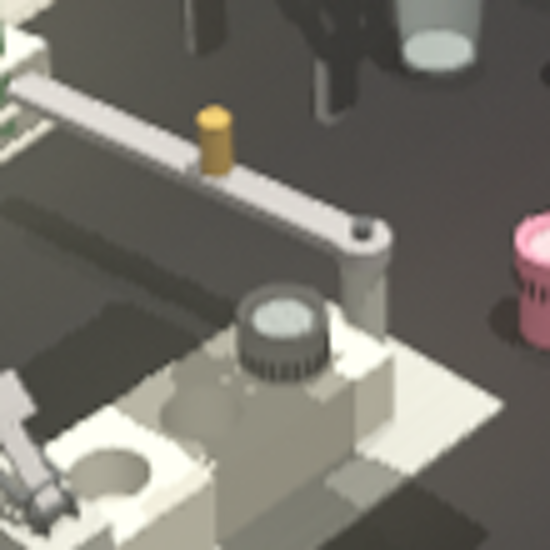

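View pics/t23.png

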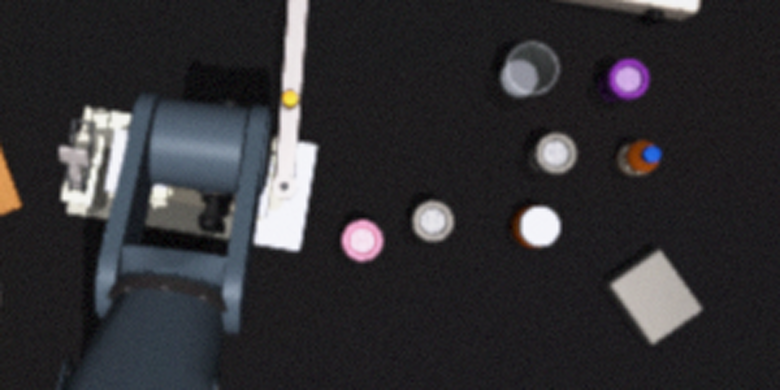

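```bash
python3 -m crank '[{"grip":0,"offset":[-265,-10,0],"angular":[0,0,45]},{"grip":0,"offset":[-265,-10,0],"angular":[0,0,45]},{"grip":0,"offset":[-265,-10,0],"angular":[0,0,45]},{"grip":0,"offset":[-265,-10,0],"angular":[0,0,45]},{"grip":0,"offset":[-265,-10,0],"angular":[0,0,45]},{"grip":0,"offset":[-265,-10,0],"angular":[0,0,45]},{"grip":0,"offset":[-265,-10,0],"angular":[0,0,90]},{"grip":0,"offset":[-265,-10,0],"angular":[0,0,90]},{"grip":0,"offset":[-265,-10,0],"angular":[0,0,90]},{"grip":0,"offset":[-265,-10,0],"angular":[0,0,90]}]' 40
python3 -m crank '[{"grip":0,"offset":[0,0,0],"angular":[0,0,9]},{"grip":0,"offset":[0,0,0],"angular":[0,0,9]},{"grip":0,"offset":[0,0,0],"angular":[0,0,9]},{"grip":0,"offset":[0,0,0],"angular":[0,0,9]},{"grip":0,"offset":[0,0,0],"angular":[0,0,9]},{"grip":0,"offset":[0,0,0],"angular":[0,0,9]},{"grip":0,"offset":[0,0,0],"angular":[0,0,9]}]' 40
python3 - <<'E'
from h import *
s,R=st(); print(s["tcp_pos"])
W=snap("wrist"); crop(W,150,130,400,310,3,"w24.png");np.savez("W24.npz",**W)
delta([.491,-.199,.2],rot_near(YS));
E
```

```text
t: 23.95
tcp_pos: [0.4896, -0.1974, 0.1969]
tool_rot: [1.0, 0.017, -0.002, -0.002]
force: [0.0, 0.1, -0.7]
finger_gap: 1.003
t: 24.65
tcp_pos: [0.4908, -0.1987, 0.1992]
tool_rot: [0.998, -0.059, 0.0, 0.0]
force: [1.0, 0.1, -0.6]
finger_gap: 1.001
[ 0.49083699 -0.19872576  0.19921911]
offset [ 0.2  0.2 -0.8]
ang [ 0.   -0.01  1.35]
```

View pics/w24.png

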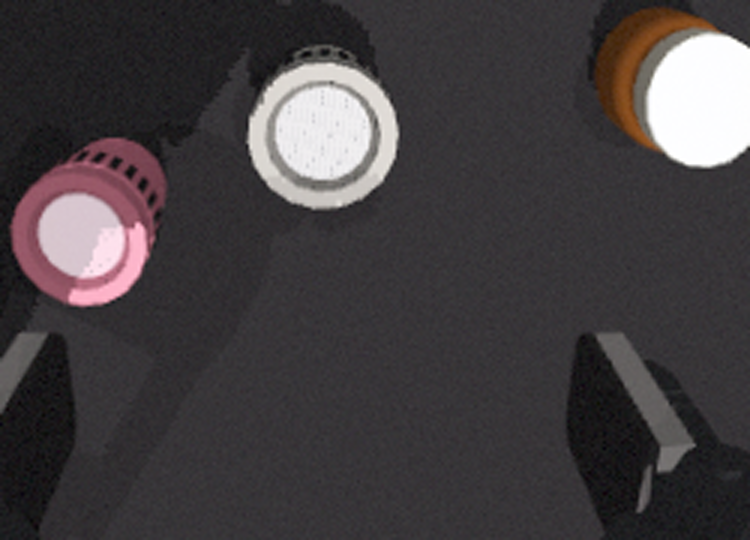

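The grey lens is at (323,134) and is the target. The pink look-alike is at (80,237), well to the left.

Run:
```python
from h import *
W=np.load("W24.npz"); f=lambda x,y:((x+.5)/3-.5+150,(y+.5)/3-.5+130)
L=unp(W,*f(323,135),.066,True); print(L, unp(W,*f(80,237),.066,True))
delta([L[0],L[1],.0285],rot_near(YS))
```

```text
[ 0.4909165  -0.19985559  0.066     ] [ 0.46361656 -0.10720553  0.066     ]
offset [  0.2   1.1 170.7]
ang [ 0.   -0.01  1.35]
```

```bash
python3 -m crank '[{"grip":0,"offset":[0,1,50],"angular":[0,0,0]},{"grip":0,"offset":[0,1,100],"angular":[0,0,0]},{"grip":0,"offset":[0,1,130],"angular":[0,0,0]},{"grip":0,"offset":[0,1,155],"angular":[0,0,0]},{"grip":0,"offset":[0,1,170],"angular":[0,0,0]},{"grip":0,"offset":[0,1,170],"angular":[0,0,0]},{"grip":0.4,"offset":[0,1,170],"angular":[0,0,0]},{"grip":0.6,"offset":[0,1,170],"angular":[0,0,0]},{"grip":0.6,"offset":[0,1,170],"angular":[0,0,0]},{"grip":0.6,"offset":[0,1,170],"angular":[0,0,0]}]' 25
python3 -m crank '[{"grip":0.6,"offset":[0,0,0],"angular":[0,0,0]},{"grip":0.6,"offset":[0,0,0],"angular":[0,0,0]},{"grip":0.2,"offset":[0,0,0],"angular":[0,0,0]},{"grip":0.2,"offset":[0,0,0],"angular":[0,0,0]},{"grip":0.2,"offset":[0,0,0],"angular":[0,0,-45]},{"grip":0.2,"offset":[0,0,0],"angular":[0,0,-45]},{"grip":0.2,"offset":[0,0,0],"angular":[0,0,-45]},{"grip":0.2,"offset":[0,0,0],"angular":[0,0,-45]},{"grip":0.2,"offset":[0,0,0],"angular":[0,0,-45]},{"grip":0.2,"offset":[0,0,0],"angular":[0,0,-45]}]' 25
python3 -m crank '[{"grip":0.2,"offset":[0,0,0],"angular":[0,0,-44]},{"grip":0.2,"offset":[0,0,0],"angular":[0,0,-44]},{"grip":0.2,"offset":[0,0,0],"angular":[0,0,-44]},{"grip":0.2,"offset":[0,0,0],"angular":[0,0,-44]},{"grip":0.2,"offset":[0,0,0],"angular":[0,0,-44]},{"grip":0.2,"offset":[0,0,0],"angular":[0,0,-44]},{"grip":0.2,"offset":[0,0,0],"angular":[0,0,-44]},{"grip":0.2,"offset":[0,0,0],"angular":[0,0,-44]}]' 25
python3 - <<'E'
from h import *
W=snap("wrist"); crop(W,0,0,512,384,1.5,"w25.png"); s,R=st();print(s["tcp_pos"],s["force"])
delta(s["tcp_pos"],rot_near(XS))
E
```

```text
t: 25.7
tcp_pos: [0.4916, -0.2003, 0.0306]
tool_rot: [0.998, -0.059, 0.001, 0.001]
force: [-0.6, 0.7, 6.0]
finger_gap: 0.595
t: 26.7
tcp_pos: [0.4905, -0.1996, 0.029]
tool_rot: [0.944, 0.329, -0.0, -0.0]
force: [-0.1, 0.3, 0.1]
finger_gap: 0.799
t: 27.5
tcp_pos: [0.4906, -0.1997, 0.0291]
tool_rot: [0.754, 0.657, -0.0, -0.0]
force: [0.1, 0.9, -0.0]
finger_gap: 0.801
[ 0.49065572 -0.19970761  0.02913335] [ 0.14099173 -0.47060671  0.70383856]
offset [0. 0. 0.]
ang [-0.01 -0.    0.24]
```

View pics/w25.png

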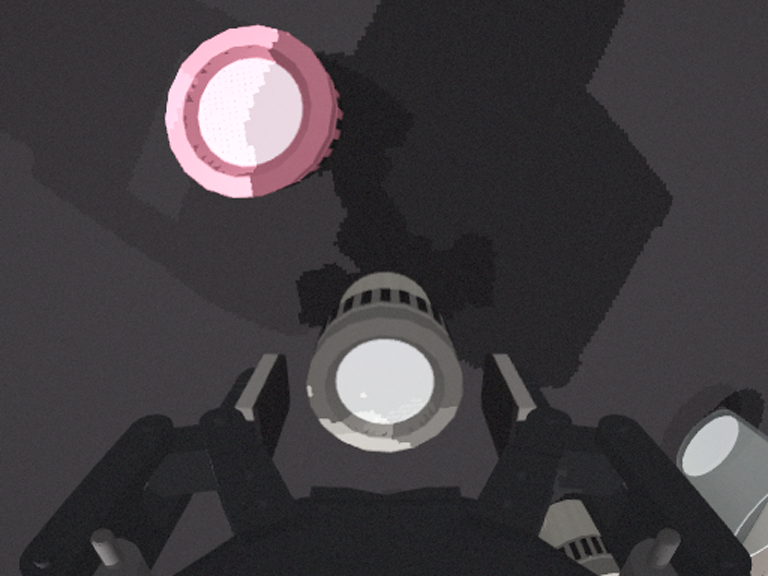

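```bash
python3 -m crank '[{"grip":0.6,"offset":[0,0,0],"angular":[0,0,0]},{"grip":0.6,"offset":[0,0,0],"angular":[0,0,0]},{"grip":0.6,"offset":[0,0,0],"angular":[0,0,0]},{"grip":0.6,"offset":[0,0,0],"angular":[0,0,0]},{"grip":0.6,"offset":[0,0,0],"angular":[0,0,0]},{"grip":0.6,"offset":[0,0,-30],"angular":[0,0,0]},{"grip":0.6,"offset":[0,0,-80],"angular":[0,0,0]},{"grip":0.6,"offset":[0,0,-130],"angular":[0,0,0]},{"grip":0.6,"offset":[0,0,-170],"angular":[0,0,0]},{"grip":0.6,"offset":[0,0,-170],"angular":[0,0,0]}]' 40
python3 - <<'E'
from h import *
s,R=st(); print(s["tcp_pos"],s["force"],s["finger_gap"])
delta([.5485,.1271,.2],rot_near(XS))
E
```

```text
t: 28.55
tcp_pos: [0.4943, -0.2019, 0.2044]
tool_rot: [0.753, 0.658, 0.002, 0.006]
force: [1.2, -1.0, -2.7]
finger_gap: 0.586
[ 0.49428638 -0.20191289  0.20443781] [ 1.22839317 -0.95573786 -2.6500176 ] 0.5861850073126545
offset [333.3   9.4   2.7]
ang [0.66 0.32 0.34]
```

```bash
python3 -m crank '[{"grip":0.6,"offset":[332,12,0],"angular":[0,0,0]},{"grip":0.6,"offset":[332,12,0],"angular":[0,0,0]},{"grip":0.6,"offset":[332,12,0],"angular":[0,0,0]},{"grip":0.6,"offset":[332,12,0],"angular":[0,0,0]},{"grip":0.6,"offset":[332,12,0],"angular":[0,0,0]},{"grip":0.6,"offset":[332,12,0],"angular":[0,0,0]},{"grip":0.6,"offset":[332,12,0],"angular":[0,0,0]},{"grip":0.6,"offset":[332,12,0],"angular":[0,0,0]},{"grip":0.6,"offset":[332,12,50],"angular":[0,0,0]},{"grip":0.6,"offset":[332,12,90],"angular":[0,0,0]}]' 40
python3 -m crank '[{"grip":0.6,"offset":[0,0,10],"angular":[0,0,0]},{"grip":0.6,"offset":[0,0,10],"angular":[0,0,0]},{"grip":0.6,"offset":[0,0,10],"angular":[0,0,0]},{"grip":0.6,"offset":[0,0,10],"angular":[0,0,0]},{"grip":0.6,"offset":[0,0,10],"angular":[0,0,0]},{"grip":0.6,"offset":[0,0,10],"angular":[0,0,0]},{"grip":0.6,"offset":[0,0,10],"angular":[0,0,0]},{"grip":0.6,"offset":[0,0,10],"angular":[0,0,0]},{"grip":0.6,"offset":[0,0,10],"angular":[0,0,0]},{"grip":0.6,"offset":[0,0,10],"angular":[0,0,0]}]' 40
python3 - <<'E'
from h import *
s,R=st(); print(s["tcp_pos"],s["force"],s["finger_gap"])
delta([.5485,.1271,.085],rot_near(XS))
E
```

```text
t: 29.55
tcp_pos: [0.5467, 0.1274, 0.1071]
tool_rot: [0.753, 0.658, -0.0, 0.0]
force: [-0.3, -0.2, -1.4]
finger_gap: 0.586
t: 30.55
tcp_pos: [0.5473, 0.1276, 0.0992]
tool_rot: [0.753, 0.658, -0.0, -0.0]
force: [-0.4, -1.0, -2.0]
finger_gap: 0.587
[0.54733615 0.12764092 0.09915505] [-0.35125897 -1.0292517  -2.00920636] 0.5869803983272769
offset [-0.4  1.2 14.2]
ang [-0.    0.    0.33]
```

```bash
python3 -m crank '[{"grip":0.6,"offset":[-0.4,1.2,5],"angular":[0,0,0]},{"grip":0.6,"offset":[-0.4,1.2,10],"angular":[0,0,0]},{"grip":0.6,"offset":[-0.4,1.2,13],"angular":[0,0,0]},{"grip":0.6,"offset":[-0.4,1.2,15],"angular":[0,0,0]},{"grip":0.6,"offset":[-0.4,1.2,17],"angular":[0,0,0]},{"grip":0.6,"offset":[-0.4,1.2,19],"angular":[0,0,0]},{"grip":0.6,"offset":[-0.4,1.2,20],"angular":[0,0,0]},{"grip":0.6,"offset":[-0.4,1.2,20],"angular":[0,0,0]}]' 40
python3 - <<'E'
from h import *
s,R=st(); print(s["tcp_pos"],s["force"],s["ft_torque"])
E
```

```text
t: 31.35
tcp_pos: [0.5488, 0.1274, 0.0797]
tool_rot: [0.753, 0.658, 0.001, 0.0]
force: [-0.1, -0.3, -2.1]
finger_gap: 0.588
[0.54881825 0.12742606 0.07973011] [-0.05629335 -0.25346743 -2.09116145] [ 0.12154593 -0.07532614  0.06994472]
```

```bash
python3 -m crank '[{"grip":0.6,"offset":[0,0,5],"angular":[0,0,0]},{"grip":0.6,"offset":[0,0,10],"angular":[0,0,0]},{"grip":0.6,"offset":[0,0,15],"angular":[0,0,0]},{"grip":0.6,"offset":[0,0,20],"angular":[0,0,0]},{"grip":0.6,"offset":[0,0,25],"angular":[0,0,0]},{"grip":0.6,"offset":[0,0,28],"angular":[0,0,0]},{"grip":0.6,"offset":[0,0,30],"angular":[0,0,0]},{"grip":0.6,"offset":[0,0,30],"angular":[0,0,0]}]' 40
python3 - <<'E'
from h import *
s,R=st(); print(s["tcp_pos"],s["force"],s["ft_torque"])
S=snap("side"); crop(S,190,140,300,250,5,"s26.png")
E
```

```text
t: 32.15
tcp_pos: [0.5485, 0.1269, 0.0505]
tool_rot: [0.753, 0.658, -0.0, 0.0]
force: [-2.5, -0.2, 7.5]
finger_gap: 0.587
[0.5484514  0.12693452 0.05047938] [-2.514136   -0.21365553  7.45608989] [ 0.09659277  0.2716704  -0.02043102]
```

View pics/s26.png

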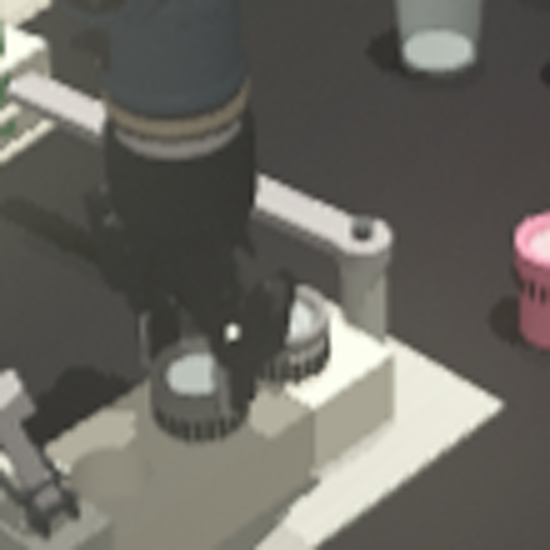

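```bash
python3 -m crank '[{"grip":0.2,"offset":[0,0,-1],"angular":[0,0,0]},{"grip":0.2,"offset":[0,0,-1],"angular":[0,0,0]},{"grip":0.2,"offset":[0,0,-1],"angular":[0,0,0]},{"grip":0.1,"offset":[0,0,-50],"angular":[0,0,0]},{"grip":0,"offset":[0,0,-100],"angular":[0,0,0]},{"grip":0,"offset":[0,0,-150],"angular":[0,0,0]},{"grip":0,"offset":[0,0,-150],"angular":[0,0,0]},{"grip":0,"offset":[0,0,-150],"angular":[0,0,0]},{"grip":0,"offset":[0,0,-150],"angular":[0,0,0]}]' 40
python3 - <<'E'
from h import *
s,R=st(); print(s["tcp_pos"],s["force"])
W=snap("wrist"); crop(W,120,0,400,240,2.5,"w27.png");np.savez("W27.npz",**W)
S=snap("side"); crop(S,190,140,300,250,5,"s27.png")
T=snap("top");crop(T,150,110,450,260,2.6,"t27.png")
delta([.584,-.363,.2],rot_near(YS))
E
```

```text
t: 33.1
tcp_pos: [0.5472, 0.127, 0.1978]
tool_rot: [0.753, 0.658, -0.001, -0.001]
force: [-0.7, -0.2, -0.9]
finger_gap: 1.0
[0.5471605  0.12696058 0.19778473] [-0.7255082  -0.21754649 -0.90190326]
offset [-480.5  102.5   -2.8]
ang [ -0.22  -0.15 -89.67]
```

View pics/w27.png

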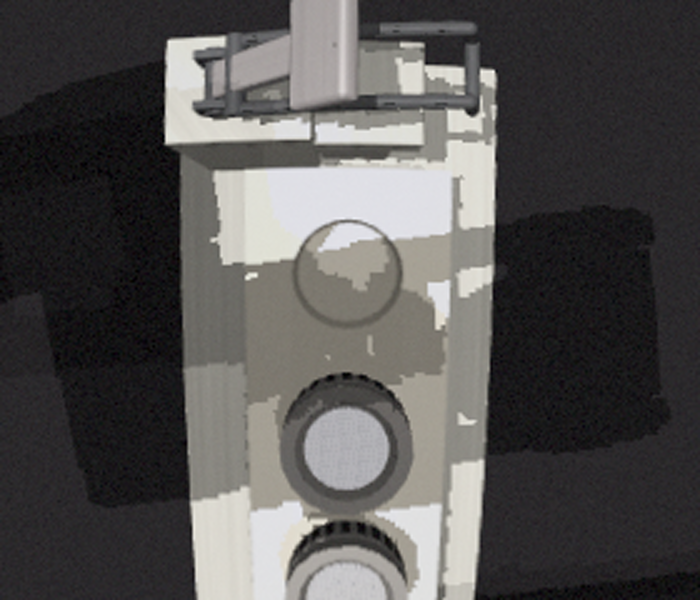

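View pics/s27.png

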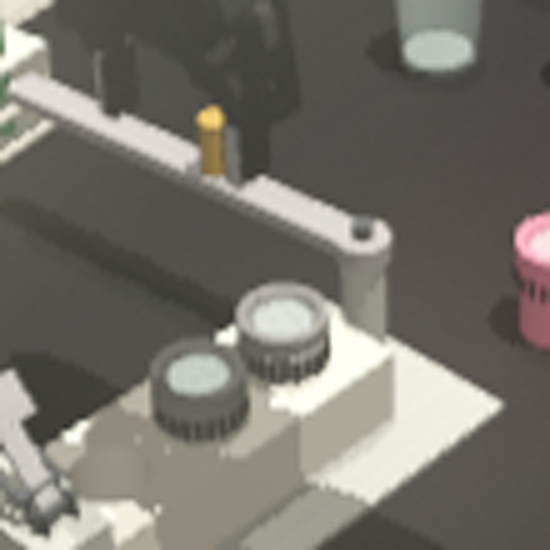

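View pics/t27.png

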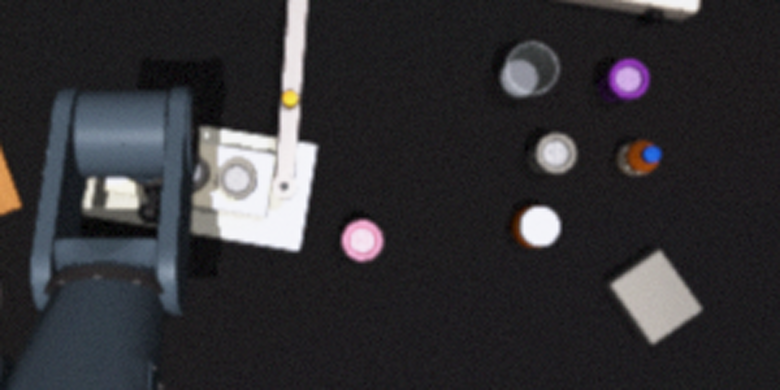

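```bash
python3 - <<'E'
from h import *
W=np.load("W27.npz"); f=lambda x,y:((x+.5)/2.5-.5+120,(y+.5)/2.5-.5)
P=np.array([unp(W,*f(*p),.055,True)[:2] for p in[(293,274),(402,274),(348,220),(348,328)]]);print(P.mean(0))
E
python3 -m crank '[{"grip":0,"offset":[-300,50,-10],"angular":[0,0,40]},{"grip":0,"offset":[-300,50,-10],"angular":[0,0,40]},{"grip":0,"offset":[-300,50,-10],"angular":[0,0,40]},{"grip":0,"offset":[-300,50,-10],"angular":[0,0,40]},{"grip":0,"offset":[-300,50,-10],"angular":[0,0,40]},{"grip":0,"offset":[-480,103,0],"angular":[0,0,90]},{"grip":0,"offset":[-480,103,0],"angular":[0,0,90]},{"grip":0,"offset":[-480,103,0],"angular":[0,0,90]},{"grip":0,"offset":[-480,103,0],"angular":[0,0,90]},{"grip":0,"offset":[-480,103,0],"angular":[0,0,90]}]' 40
python3 - <<'E'
from h import *
s,R=st(); print(s["tcp_pos"],s["q"])
delta([.584,-.363,.2],rot_near(YS))
E
```

```text
[0.55805666 0.19258361]
t: 34.25
tcp_pos: [0.5852, -0.3651, 0.1971]
tool_rot: [1.0, -0.01, -0.001, -0.001]
force: [0.6, -0.5, -0.0]
finger_gap: 0.999
[ 0.58518996 -0.36506767  0.19712433] [-7.19306204e-01  6.31209277e-01  1.26571443e+00 -2.21941861e-04
  1.24700596e+00  8.71651829e-01]
offset [-1.2 -2.  -2.9]
ang [-0.07  0.11  6.93]
```

```bash
python3 -m crank '[{"grip":0,"offset":[0,0,0],"angular":[0,0,7]},{"grip":0,"offset":[0,0,0],"angular":[0,0,7]},{"grip":0,"offset":[0,0,0],"angular":[0,0,7]},{"grip":0,"offset":[0,0,0],"angular":[0,0,7]},{"grip":0,"offset":[0,0,0],"angular":[0,0,7]},{"grip":0,"offset":[0,0,0],"angular":[0,0,7]},{"grip":0,"offset":[0,0,0],"angular":[0,0,7]}]' 40
python3 - <<'E'
from h import *
s,R=st(); print(s["tcp_pos"])
W=snap("wrist"); crop(W,150,130,400,310,3,"w28.png");np.savez("W28.npz",**W)
delta([.584,-.363,.2],rot_near(YS))
E
```

```text
t: 34.95
tcp_pos: [0.5861, -0.3619, 0.1995]
tool_rot: [0.998, -0.067, 0.0, 0.0]
force: [-0.3, -0.6, -0.0]
finger_gap: 0.999
[ 0.58606078 -0.36186564  0.19948418]
offset [-1.9  1.2 -0.5]
ang [ 0.01 -0.02  0.41]
```

View pics/w28.png

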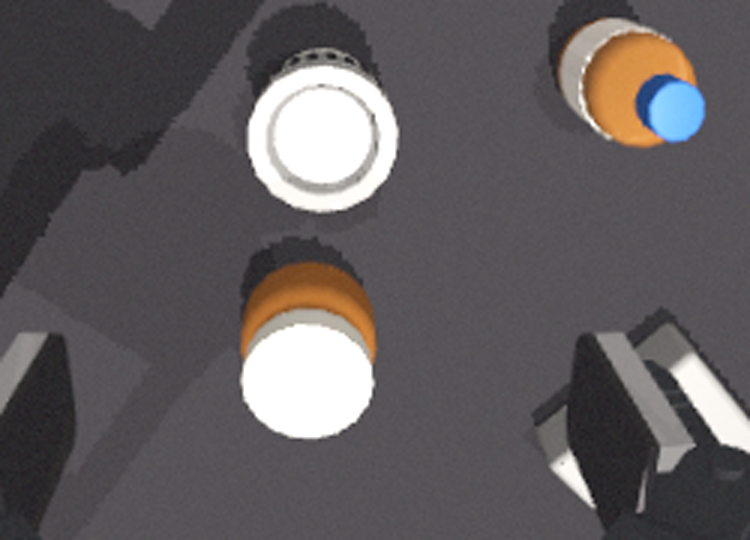

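Run:
```python
from h import *
W=np.load("W28.npz"); f=lambda x,y:((x+.5)/3-.5+150,(y+.5)/3-.5+130)
L=unp(W,*f(323,138),.066,True); print(L, unp(W,*f(675,108),.085,True),unp(W,*f(308,380),.06,True))
delta([L[0],L[1],.0285],rot_near(YS))
```

```text
[ 0.58500986 -0.36289103  0.066     ] [ 0.58515423 -0.48279871  0.085     ] [ 0.48802021 -0.34405794  0.06      ]
offset [ -0.9   1.  171. ]
ang [ 0.01 -0.02  0.41]
```

```bash
python3 -m crank '[{"grip":0,"offset":[-1,1,50],"angular":[0,0,0]},{"grip":0,"offset":[-1,1,100],"angular":[0,0,0]},{"grip":0,"offset":[-1,1,130],"angular":[0,0,0]},{"grip":0,"offset":[-1,1,155],"angular":[0,0,0]},{"grip":0,"offset":[-1,1,171],"angular":[0,0,0]},{"grip":0,"offset":[-1,1,171],"angular":[0,0,0]},{"grip":0.4,"offset":[-1,1,171],"angular":[0,0,0]},{"grip":0.6,"offset":[-1,1,171],"angular":[0,0,0]},{"grip":0.6,"offset":[-1,1,171],"angular":[0,0,0]},{"grip":0.6,"offset":[-1,1,171],"angular":[0,0,0]}]' 25
python3 -m crank '[{"grip":0.6,"offset":[0,0,0],"angular":[0,0,0]},{"grip":0.6,"offset":[0,0,0],"angular":[0,0,0]},{"grip":0.2,"offset":[0,0,0],"angular":[0,0,0]},{"grip":0.2,"offset":[0,0,0],"angular":[0,0,0]},{"grip":0.2,"offset":[0,0,0],"angular":[0,0,-45]},{"grip":0.2,"offset":[0,0,0],"angular":[0,0,-45]},{"grip":0.2,"offset":[0,0,0],"angular":[0,0,-45]},{"grip":0.2,"offset":[0,0,0],"angular":[0,0,-45]},{"grip":0.2,"offset":[0,0,0],"angular":[0,0,-45]},{"grip":0.2,"offset":[0,0,0],"angular":[0,0,-45]}]' 25
python3 -m crank '[{"grip":0.2,"offset":[0,0,0],"angular":[0,0,-44.6]},{"grip":0.2,"offset":[0,0,0],"angular":[0,0,-44.6]},{"grip":0.2,"offset":[0,0,0],"angular":[0,0,-44.6]},{"grip":0.2,"offset":[0,0,0],"angular":[0,0,-44.6]},{"grip":0.2,"offset":[0,0,0],"angular":[0,0,-44.6]},{"grip":0.2,"offset":[0,0,0],"angular":[0,0,-44.6]},{"grip":0.2,"offset":[0,0,0],"angular":[0,0,-44.6]},{"grip":0.2,"offset":[0,0,0],"angular":[0,0,-44.6]}]' 25
python3 - <<'E'
from h import *
W=snap("wrist"); crop(W,0,0,512,384,1.5,"w29.png"); s,R=st();print(s["tcp_pos"],s["force"])
delta(s["tcp_pos"],rot_near(XS))
E
```

```text
t: 36.0
tcp_pos: [0.5859, -0.3642, 0.0304]
tool_rot: [0.998, -0.067, 0.002, 0.001]
force: [-0.4, 0.5, 6.0]
finger_gap: 0.598
t: 37.0
tcp_pos: [0.5844, -0.3631, 0.0277]
tool_rot: [0.947, 0.321, -0.0, -0.0]
force: [-0.3, 0.4, -0.3]
finger_gap: 0.805
t: 37.8
tcp_pos: [0.5846, -0.3632, 0.028]
tool_rot: [0.756, 0.654, -0.0, -0.0]
force: [0.6, 1.0, 0.4]
finger_gap: 0.797
[ 0.58461414 -0.36323853  0.02803784] [ 0.33712838 -0.46662024  0.12438484]
offset [0. 0. 0.]
ang [-0.01 -0.01 -0.14]
```

View pics/w29.png

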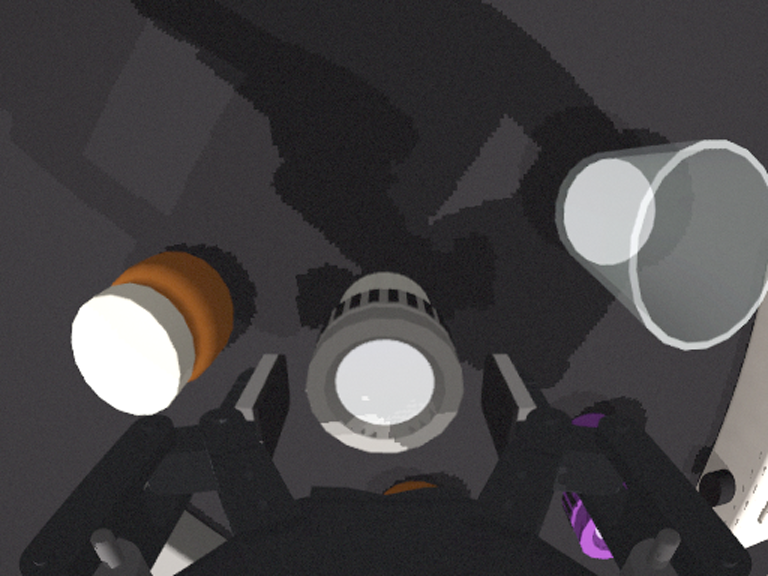

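```bash
python3 -m crank '[{"grip":0.6,"offset":[0,0,0],"angular":[0,0,0]},{"grip":0.6,"offset":[0,0,0],"angular":[0,0,0]},{"grip":0.6,"offset":[0,0,0],"angular":[0,0,0]},{"grip":0.6,"offset":[0,0,0],"angular":[0,0,0]},{"grip":0.6,"offset":[0,0,0],"angular":[0,0,0]},{"grip":0.6,"offset":[0,0,-30],"angular":[0,0,0]},{"grip":0.6,"offset":[0,0,-80],"angular":[0,0,0]},{"grip":0.6,"offset":[0,0,-130],"angular":[0,0,0]},{"grip":0.6,"offset":[0,0,-180],"angular":[0,0,0]},{"grip":0.6,"offset":[0,0,-180],"angular":[0,0,0]}]' 40
python3 -m crank '[{"grip":0.6,"offset":[546,-106,0],"angular":[0,0,0]},{"grip":0.6,"offset":[546,-106,0],"angular":[0,0,0]},{"grip":0.6,"offset":[546,-106,0],"angular":[0,0,0]},{"grip":0.6,"offset":[546,-106,0],"angular":[0,0,0]},{"grip":0.6,"offset":[546,-106,0],"angular":[0,0,0]},{"grip":0.6,"offset":[546,-106,0],"angular":[0,0,0]},{"grip":0.6,"offset":[546,-106,0],"angular":[0,0,0]},{"grip":0.6,"offset":[546,-106,0],"angular":[0,0,0]},{"grip":0.6,"offset":[546,-106,0],"angular":[0,0,0]},{"grip":0.6,"offset":[546,-106,0],"angular":[0,0,0]}]' 40
python3 - <<'E'
from h import *
s,R=st(); print(s["tcp_pos"],s["force"],s["finger_gap"])
delta([.5579,.1926,.2],rot_near(XS))
W=snap("wrist"); crop(W,0,0,512,384,1.5,"w30.png")
E
```

```text
t: 38.85
tcp_pos: [0.589, -0.3666, 0.2171]
tool_rot: [0.755, 0.655, 0.001, 0.009]
force: [1.2, -0.9, -0.6]
finger_gap: 0.589
t: 39.85
tcp_pos: [0.5584, 0.1381, 0.2069]
tool_rot: [0.755, 0.655, -0.001, -0.001]
force: [1.1, -0.5, -1.0]
finger_gap: 0.592
[0.55841253 0.13811235 0.2068811 ] [ 1.11872664 -0.47869714 -0.98736189] 0.5918687815438181
offset [53.9 -8.2  6.9]
ang [-0.12  0.01 -0.05]
```

View pics/w30.png

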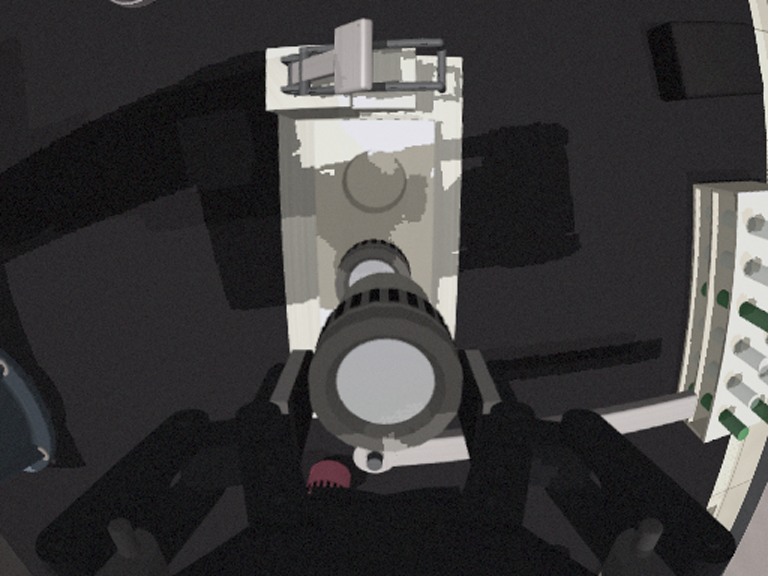

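```bash
python3 -m crank '[{"grip":0.6,"offset":[54,-9,0],"angular":[0,0,0]},{"grip":0.6,"offset":[54,-9,0],"angular":[0,0,0]},{"grip":0.6,"offset":[54,-9,40],"angular":[0,0,0]},{"grip":0.6,"offset":[54,-9,80],"angular":[0,0,0]},{"grip":0.6,"offset":[54,-9,105],"angular":[0,0,0]},{"grip":0.6,"offset":[54,-9,105],"angular":[0,0,0]},{"grip":0.6,"offset":[54,-9,105],"angular":[0,0,0]},{"grip":0.6,"offset":[54,-9,105],"angular":[0,0,0]},{"grip":0.6,"offset":[54,-9,105],"angular":[0,0,0]},{"grip":0.6,"offset":[54,-9,105],"angular":[0,0,0]}]' 40
python3 -m crank '[{"grip":0.6,"offset":[0,0,0],"angular":[0,0,0]},{"grip":0.6,"offset":[0,0,0],"angular":[0,0,0]},{"grip":0.6,"offset":[0,0,0],"angular":[0,0,0]},{"grip":0.6,"offset":[0,0,0],"angular":[0,0,0]}]' 40
python3 - <<'E'
from h import *
s,R=st(); print(s["tcp_pos"],s["force"],s["finger_gap"])
delta([.5579,.1926,.084],rot_near(XS))
E
```

```text
t: 40.9
tcp_pos: [0.5594, 0.1909, 0.1046]
tool_rot: [0.755, 0.655, 0.001, 0.001]
force: [0.6, -0.7, -1.0]
finger_gap: 0.588
t: 41.3
tcp_pos: [0.5584, 0.1908, 0.1032]
tool_rot: [0.755, 0.655, 0.0, 0.0]
force: [0.6, -0.0, -1.9]
finger_gap: 0.593
[0.55842031 0.19081141 0.10323588] [ 0.57019412 -0.0335551  -1.93097686] 0.592723403537856
offset [ 1.7 -0.8 19.2]
ang [ 0.   -0.   -0.04]
```

```bash
python3 -m crank '[{"grip":0.6,"offset":[1.7,-0.8,8],"angular":[0,0,0]},{"grip":0.6,"offset":[1.7,-0.8,14],"angular":[0,0,0]},{"grip":0.6,"offset":[1.7,-0.8,18],"angular":[0,0,0]},{"grip":0.6,"offset":[1.7,-0.8,20],"angular":[0,0,0]},{"grip":0.6,"offset":[1.7,-0.8,22],"angular":[0,0,0]},{"grip":0.6,"offset":[1.7,-0.8,24],"angular":[0,0,0]},{"grip":0.6,"offset":[1.7,-0.8,24],"angular":[0,0,0]},{"grip":0.6,"offset":[1.7,-0.8,24],"angular":[0,0,0]}]' 40
python3 - <<'E'
from h import *
s,R=st(); print(s["tcp_pos"],s["force"],s["ft_torque"])
E
```

```text
t: 42.1
tcp_pos: [0.558, 0.1926, 0.0793]
tool_rot: [0.755, 0.655, 0.0, 0.0]
force: [0.1, -0.6, -1.1]
finger_gap: 0.589
[0.55795711 0.19260546 0.0792535 ] [ 0.06963871 -0.61543915 -1.1158798 ] [ 0.00398415 -0.01799683 -0.01161208]
```

```bash
python3 -m crank '[{"grip":0.6,"offset":[0,0,5],"angular":[0,0,0]},{"grip":0.6,"offset":[0,0,10],"angular":[0,0,0]},{"grip":0.6,"offset":[0,0,15],"angular":[0,0,0]},{"grip":0.6,"offset":[0,0,20],"angular":[0,0,0]},{"grip":0.6,"offset":[0,0,25],"angular":[0,0,0]},{"grip":0.6,"offset":[0,0,28],"angular":[0,0,0]},{"grip":0.6,"offset":[0,0,30.5],"angular":[0,0,0]},{"grip":0.6,"offset":[0,0,30.5],"angular":[0,0,0]}]' 40
python3 - <<'E'
from h import *
s,R=st(); print(s["tcp_pos"],s["force"],s["ft_torque"])
S=snap("side"); crop(S,160,140,300,270,5,"s31.png")
E
```

```text
t: 42.9
tcp_pos: [0.5576, 0.1926, 0.0494]
tool_rot: [0.755, 0.655, -0.0, -0.0]
force: [-2.1, 0.0, 3.6]
finger_gap: 0.589
[0.55763062 0.19257581 0.04940401] [-2.09291706  0.03162032  3.61054071] [-0.07201945  0.219444   -0.0368684 ]
```

View pics/s31.png

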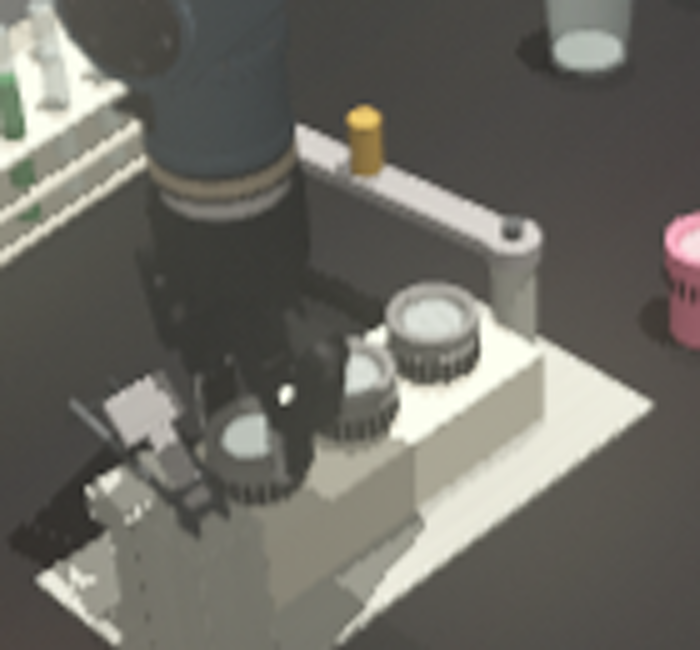

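```bash
python3 -m crank '[{"grip":0.6,"offset":[0,0,1.5],"angular":[0,0,0]},{"grip":0.2,"offset":[0,0,0],"angular":[0,0,0]},{"grip":0.2,"offset":[0,0,-1],"angular":[0,0,0]},{"grip":0.2,"offset":[0,0,-1],"angular":[0,0,0]},{"grip":0.1,"offset":[0,0,-50],"angular":[0,0,0]},{"grip":0,"offset":[0,0,-100],"angular":[0,0,0]},{"grip":0.2,"offset":[-60,0,-150],"angular":[0,0,0]},{"grip":0.3,"offset":[-120,0,-150],"angular":[0,0,0]},{"grip":0.4,"offset":[-160,0,-150],"angular":[0,0,0]},{"grip":0.4,"offset":[-160,0,-150],"angular":[0,0,0]}]' 40
python3 - <<'E'
from h import *
s,R=st(); print(s["tcp_pos"],s["force"])
W=snap("wrist"); crop(W,0,0,512,384,1.5,"w32.png");np.savez("W32.npz",**W)
S=snap("side"); crop(S,160,140,300,270,5,"s32.png")
delta([.637,-.006,.2],rot_near(YS))
delta([.637,-.006,.2],rot_near(XS))
E
```

```text
t: 43.95
tcp_pos: [0.5352, 0.031, 0.1996]
tool_rot: [0.756, 0.654, 0.0, 0.001]
force: [0.5, -0.3, 1.0]
finger_gap: 0.598
[0.53518649 0.0309852  0.19955718] [ 0.5371784  -0.25552468  0.96826636]
offset [-22.  106.   -0.8]
ang [ 8.00e-02 -1.00e-02  8.97e+01]
offset [-22.  106.   -0.8]
ang [ 0.06  0.04 -0.3 ]
```

View pics/w32.png

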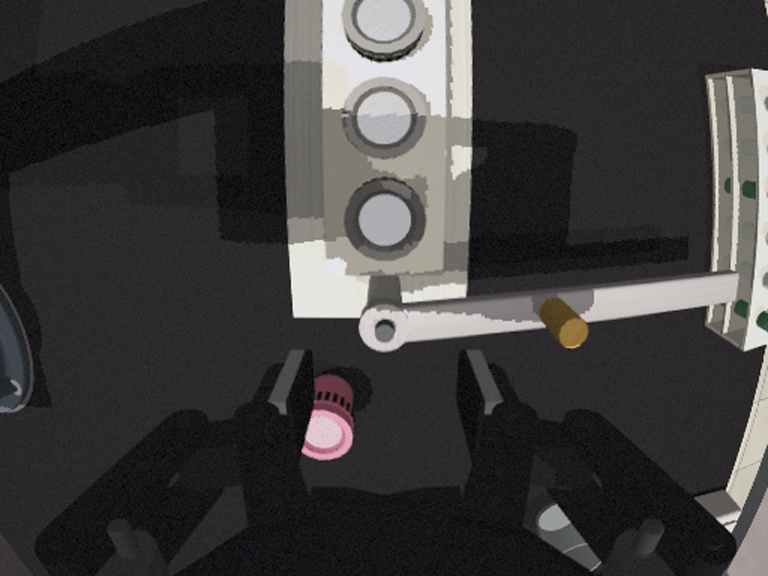

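View pics/s32.png

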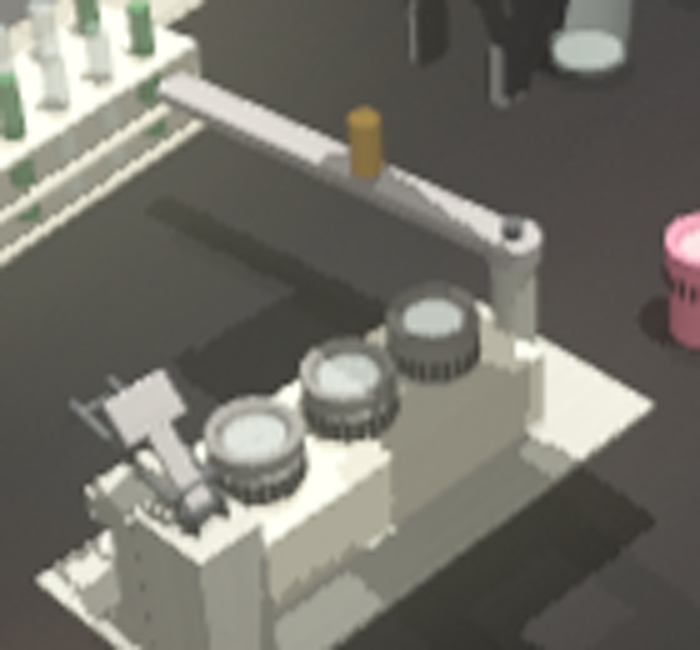

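Run:
```python
from h import *
W=np.load("W32.npz"); g=lambda x,y:((x+.5)/1.5-.5,(y+.5)/1.5-.5)
k=unp(W,*g(575,334),.142,True); print(k, unp(W,*g(384,330),.109,True))
delta([k[0],k[1],.185],rot_near(XS))
```

```text
[ 0.64091578 -0.0075307   0.142     ] [ 0.53006145 -0.00130878  0.109     ]
offset [-22.9 110.   14.2]
ang [ 0.06  0.04 -0.3 ]
```

```bash
python3 -m crank '[{"grip":0.4,"offset":[-23,60,0],"angular":[0,0,0]},{"grip":0.4,"offset":[-23,109,0],"angular":[0,0,0]},{"grip":0.4,"offset":[-23,109,0],"angular":[0,0,0]},{"grip":0.4,"offset":[-23,109,0],"angular":[0,0,0]},{"grip":0.4,"offset":[-23,109,0],"angular":[0,0,0]},{"grip":0.4,"offset":[-23,109,0],"angular":[0,0,0]},{"grip":0.4,"offset":[-23,109,0],"angular":[0,0,0]},{"grip":0.4,"offset":[-23,109,0],"angular":[0,0,0]}]' 30
python3 - <<'E'
from h import *
s,R=st(); print(s["tcp_pos"],s["force"])
W=snap("wrist"); crop(W,100,110,400,310,2.6,"w33.png");np.savez("W33.npz",**W)
delta([.640,-.0075,.111],rot_near(XS))
E
```

```text
t: 44.85
tcp_pos: [0.6392, -0.0034, 0.1989]
tool_rot: [0.755, 0.655, -0.0, -0.0]
force: [-0.1, -0.5, 0.5]
finger_gap: 0.597
[ 0.63915774 -0.00341296  0.19893276] [-0.1047432  -0.46415489  0.49602996]
offset [-3.8  1.2 88. ]
ang [ 0.   -0.   -0.02]
```

View pics/w33.png

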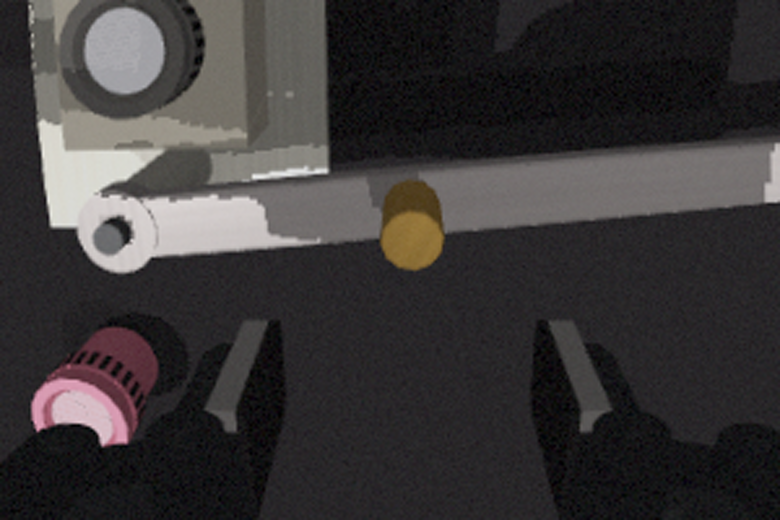

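Run:
```python
from h import *
W=np.load("W33.npz"); g=lambda x,y:((x+.5)/2.6-.5+100,(y+.5)/2.6-.5+110)
k=unp(W,*g(412,239),.142,True); print(k)
delta([k[0],k[1],.113],rot_near(XS))
```

```text
[ 0.64012873 -0.00622911  0.142     ]
offset [-2.5  1.1 86. ]
ang [ 0.   -0.   -0.02]
```

```bash
python3 -m crank '[{"grip":0.4,"offset":[-3,1,40],"angular":[0,0,0]},{"grip":0.4,"offset":[-3,1,70],"angular":[0,0,0]},{"grip":0.4,"offset":[-3,1,86],"angular":[0,0,0]},{"grip":0.4,"offset":[-3,1,86],"angular":[0,0,0]},{"grip":0.85,"offset":[-3,1,86],"angular":[0,0,0]},{"grip":0.85,"offset":[-3,1,86],"angular":[0,0,0]},{"grip":0.85,"offset":[-3,1,86],"angular":[0,0,0]},{"grip":0.85,"offset":[-3,1,86],"angular":[0,0,0]},{"grip":0.85,"offset":[-3,1,86],"angular":[0,0,0]}]' 25
python3 - <<'E'
from h import *
s,R=st(); print(s["tcp_pos"],s["force"],s["finger_gap"])
H=np.array([.530,-.001]); v=s["tcp_pos"][:2]-H; print("r",np.hypot(*v),"world ang from y",np.arctan2(v[0],v[1]))
W=snap("wrist"); crop(W,100,110,400,310,2.6,"w34.png")
Y=.138; X=np.array([np.cos(Y),-np.sin(Y)]);Yv=np.array([np.sin(Y),np.cos(Y)])
q0=np.arctan2(v@X,v@Yv); print("q0",q0)
for q in (1.35,1.2,1.05,.9,.75,.6,.45,.3,.15,.05,0,-.03):
    P=H+.110*(np.sin(q)*X+np.cos(q)*Yv); print(q,(R.T@np.r_[P-s["tcp_pos"][:2],0]*1e3).round(1)[:2])
E
```

```text
t: 45.8
tcp_pos: [0.64, -0.007, 0.1143]
tool_rot: [0.755, 0.655, -0.0, -0.0]
force: [-4.5, -0.6, 5.8]
finger_gap: 0.214
[ 0.63998943 -0.00699343  0.11433296] [-4.45222259 -0.59766736  5.8291201 ] 0.2143866483421723
r 0.11015259894517594 world ang from y 1.6252334934548407
q0 1.4872334934548408
1.35 [14.9 -2.5]
1.2 [30.6 -7.3]
1.05 [ 45.5 -14.5]
0.9 [ 59.1 -23.8]
0.75 [ 71.2 -35. ]
0.6 [ 81.4 -47.9]
0.45 [ 89.6 -62.2]
0.3 [ 95.6 -77.6]
0.15 [ 99.3 -93.7]
0.05 [ 100.3 -104.6]
0 [ 100.4 -110.1]
-0.03 [ 100.4 -113.4]
```

View pics/w34.png

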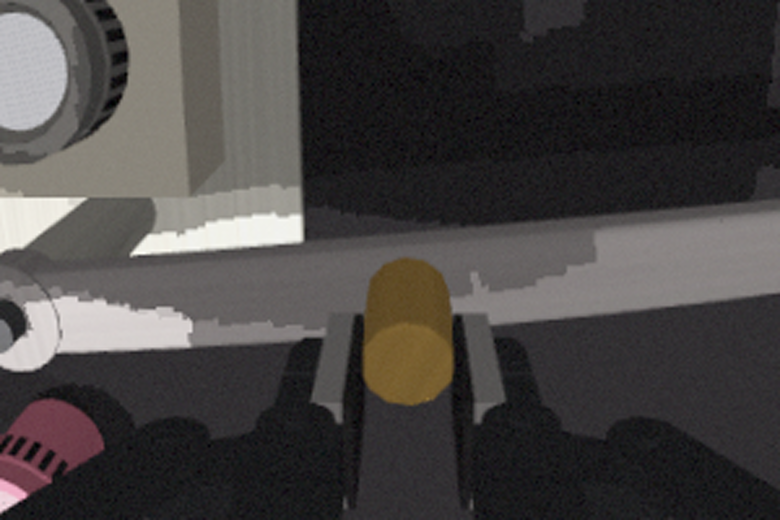

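```bash
python3 -m crank '[{"grip":0.85,"offset":[15,-2.5,-1],"angular":[0,0,0]},{"grip":0.85,"offset":[30.5,-7.5,-1],"angular":[0,0,0]},{"grip":0.85,"offset":[45.5,-14.5,-1],"angular":[0,0,0]},{"grip":0.85,"offset":[59,-24,-1],"angular":[0,0,0]},{"grip":0.85,"offset":[71,-35,-1],"angular":[0,0,0]},{"grip":0.85,"offset":[81.5,-48,-1],"angular":[0,0,0]},{"grip":0.85,"offset":[89.5,-62,-1],"angular":[0,0,0]},{"grip":0.85,"offset":[95.5,-77.5,-1],"angular":[0,0,0]},{"grip":0.85,"offset":[95.5,-77.5,-1],"angular":[0,0,0]}]' 25
python3 - <<'E'
from h import *
s,R=st(); print(s["tcp_pos"],s["force"],s["finger_gap"])
H=np.array([.530,-.001]); v=s["tcp_pos"][:2]-H; print("r",np.hypot(*v),"q",np.arctan2(v[0],v[1])-.138)
W=snap("wrist"); crop(W,0,0,512,384,1.5,"w35.png")
E
```

```text
t: 46.75
tcp_pos: [0.5784, 0.1044, 0.115]
tool_rot: [0.755, 0.656, 0.005, -0.0]
force: [5.5, 9.2, -0.1]
finger_gap: 0.202
[0.57838137 0.10444223 0.11503009] [ 5.49847976  9.22295053 -0.08359087] 0.2015761963892036
r 0.11601216168202143 q 0.29218294985093357
```

View pics/w35.png

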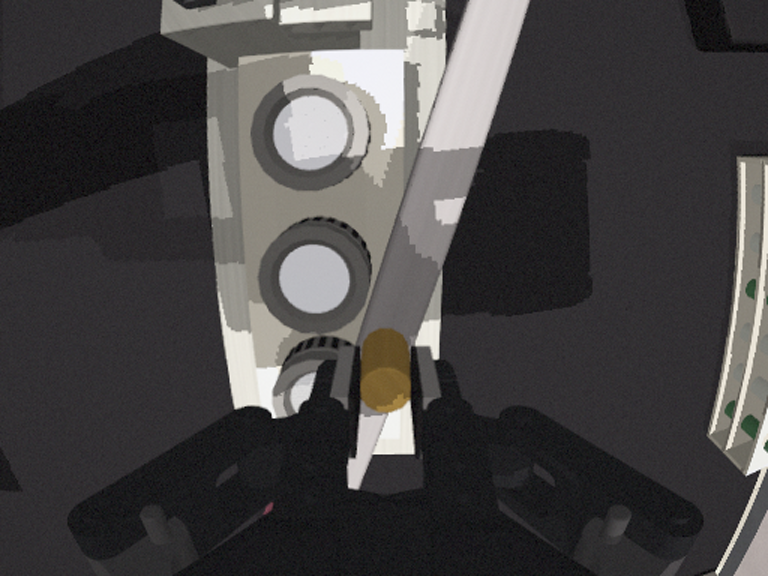

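```bash
python3 -m crank '[{"grip":0.85,"offset":[2,-9,0],"angular":[0,0,0]},{"grip":0.85,"offset":[3.5,-17,0],"angular":[0,0,0]},{"grip":0.85,"offset":[4,-24,0],"angular":[0,0,0]},{"grip":0.85,"offset":[4,-30,0],"angular":[0,0,0]},{"grip":0.85,"offset":[4,-34,0],"angular":[0,0,0]},{"grip":0.85,"offset":[4,-34,0],"angular":[0,0,0]},{"grip":0.85,"offset":[4,-34,0],"angular":[0,0,0]}]' 25
python3 - <<'E'
from h import *
s,R=st(); print(s["tcp_pos"],s["force"],s["finger_gap"])
H=np.array([.530,-.001]); v=s["tcp_pos"][:2]-H; print("r",np.hypot(*v),"q",np.arctan2(v[0],v[1])-.138)
W=snap("wrist"); crop(W,0,0,512,384,1.5,"w36.png")
E
```

```text
t: 47.5
tcp_pos: [0.5462, 0.1106, 0.115]
tool_rot: [0.756, 0.655, 0.004, 0.0]
force: [3.2, 6.1, 2.5]
finger_gap: 0.208
[0.54620646 0.11061431 0.11495266] [3.21076611 6.09918751 2.49838141] 0.2077564571744126
r 0.11278477032782745 q 0.006192823223817423
```

View pics/w36.png

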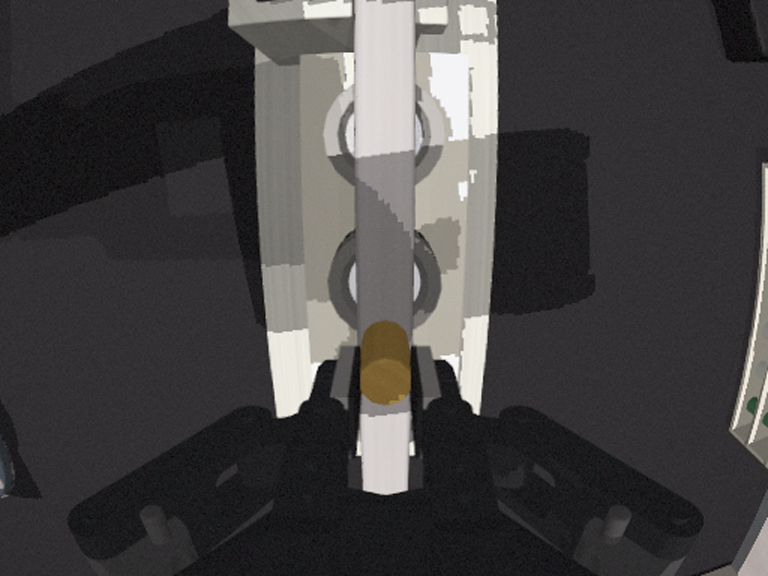

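```bash
python3 -m crank '[{"grip":0.85,"offset":[-2,-2,0],"angular":[0,0,0]},{"grip":0.85,"offset":[-2,-4,0],"angular":[0,0,0]},{"grip":0.85,"offset":[-2,-4,0],"angular":[0,0,0]},{"grip":0.85,"offset":[-2,-4,0],"angular":[0,0,0]}]' 25
python3 - <<'E'
from h import *
s,R=st(); print(s["tcp_pos"],s["force"],s["finger_gap"])
H=np.array([.530,-.001]); v=s["tcp_pos"][:2]-H; print("r",np.hypot(*v),"q",np.arctan2(v[0],v[1])-.138)
E
```

```text
t: 47.95
tcp_pos: [0.5462, 0.1105, 0.1151]
tool_rot: [0.756, 0.654, 0.008, 0.002]
force: [10.2, 10.2, -4.4]
finger_gap: 0.209
[0.54618316 0.11053777 0.11508446] [10.17392738 10.17355264 -4.43840689] 0.20907604614248015
r 0.11270567797888081 q 0.006085878348186302
```

```bash
python3 -m crank '[{"grip":0.4,"offset":[0,2,0],"angular":[0,0,0]},{"grip":0.4,"offset":[0,2,0],"angular":[0,0,0]},{"grip":0.4,"offset":[0,2,0],"angular":[0,0,0]},{"grip":0.4,"offset":[0,2,-50],"angular":[0,0,0]},{"grip":0.2,"offset":[0,2,-100],"angular":[0,0,0]},{"grip":0.2,"offset":[0,2,-120],"angular":[0,0,45]},{"grip":0.2,"offset":[0,2,-120],"angular":[0,0,45]},{"grip":0.2,"offset":[0,2,-120],"angular":[0,0,45]},{"grip":0.2,"offset":[0,2,-120],"angular":[0,0,45]}]' 25
python3 -m crank '[{"grip":0.2,"offset":[0,0,0],"angular":[0,0,55]},{"grip":0.2,"offset":[0,0,0],"angular":[0,0,55]},{"grip":0.2,"offset":[0,0,0],"angular":[0,0,55]},{"grip":0.2,"offset":[0,0,0],"angular":[0,0,55]},{"grip":0.2,"offset":[0,0,0],"angular":[0,0,55]},{"grip":0.2,"offset":[0,0,0],"angular":[0,0,55]},{"grip":0.2,"offset":[0,0,0],"angular":[0,0,55]},{"grip":0.2,"offset":[0,0,0],"angular":[0,0,55]},{"grip":0.2,"offset":[0,0,0],"angular":[0,0,55]}]' 25
python3 - <<'E'
from h import *
s,R=st(); print(s["tcp_pos"],s["force"],s["finger_gap"],s["q"][5])
W=snap("wrist"); crop(W,0,0,512,384,1.5,"w37.png")
S=snap("side"); crop(S,160,140,300,270,5,"s37.png")
print(pad(2.3))
delta([*pad(2.3)[:2],.23],rot_near(YS))
E
```

```text
t: 48.85
tcp_pos: [0.5408, 0.1056, 0.2338]
tool_rot: [0.917, 0.4, -0.0, -0.0]
force: [-0.2, 0.2, 0.3]
finger_gap: 0.8
t: 49.75
tcp_pos: [0.5412, 0.1055, 0.2334]
tool_rot: [0.998, -0.065, -0.001, -0.0]
force: [-0.9, 0.6, -0.2]
finger_gap: 0.802
[0.54122428 0.10551594 0.23344269] [-0.8847978   0.62816504 -0.15439287] 0.8019415511725305 1.6902231546904698
[0.55939735 0.26341756 0.15075949]
offset [  -2.8 -158.9    3.6]
ang [0.   0.03 0.63]
```

View pics/w37.png

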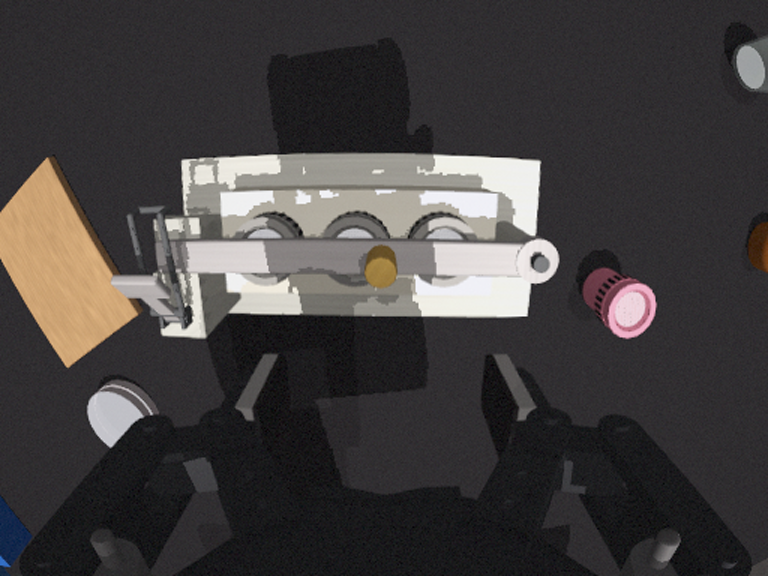

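View pics/s37.png

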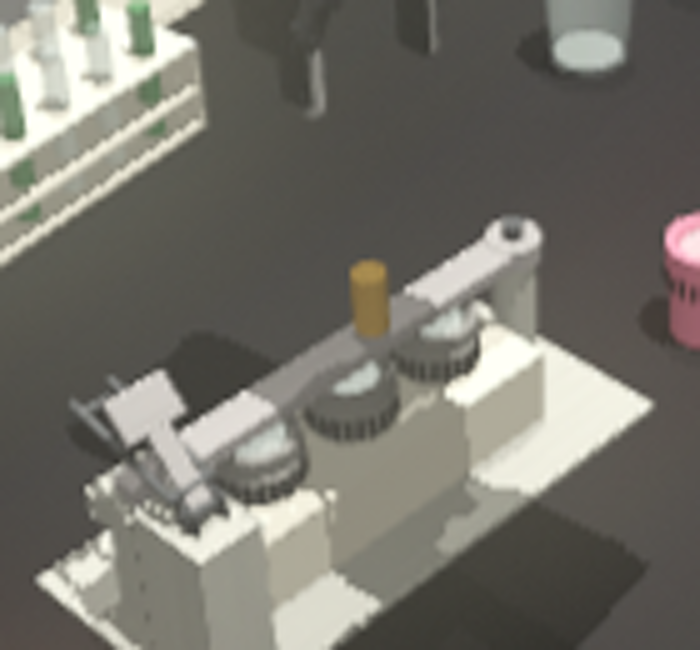

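```bash
python3 -m crank '[{"grip":0.2,"offset":[-3,-159,0],"angular":[0,0,0]},{"grip":0.2,"offset":[-3,-159,0],"angular":[0,0,0]},{"grip":0.2,"offset":[-3,-159,0],"angular":[0,0,0]},{"grip":0.2,"offset":[-3,-159,0],"angular":[0,0,0]},{"grip":0.2,"offset":[-3,-159,10],"angular":[0,0,0]},{"grip":0.2,"offset":[-3,-159,10],"angular":[0,0,0]},{"grip":0.2,"offset":[-3,-159,10],"angular":[0,0,0]},{"grip":0.2,"offset":[-3,-159,10],"angular":[0,0,0]},{"grip":0.2,"offset":[-3,-159,10],"angular":[0,0,0]},{"grip":0.2,"offset":[-3,-159,10],"angular":[0,0,0]}]' 25
python3 - <<'E'
from h import *
s,R=st(); print(s["tcp_pos"],s["force"],s["finger_gap"])
W=snap("wrist"); crop(W,100,70,400,310,2.5,"w38.png");np.savez("W38.npz",**W)
g=lambda p:((np.array(p)-[100,70]+.5)*2.5-.5).round(0)
for q in(2.1,2.2,2.3): print(q,g(proj(W,pad(q),True)))
delta([*pad(2.3)[:2],.115],rot_near(YS))
E
```

```text
t: 50.85
tcp_pos: [0.56, 0.2628, 0.224]
tool_rot: [0.998, -0.066, 0.0, -0.0]
force: [1.2, 0.2, 0.1]
finger_gap: 0.802
[0.55997366 0.26277087 0.22400772] [1.17875102 0.15746212 0.1462382 ] 0.8022691347171105
2.1 [390. 341.]
2.2 [390. 325.]
2.3 [390. 309.]
offset [ -0.6  -0.4 109. ]
ang [-0.01 -0.03  0.53]
```

View pics/w38.png

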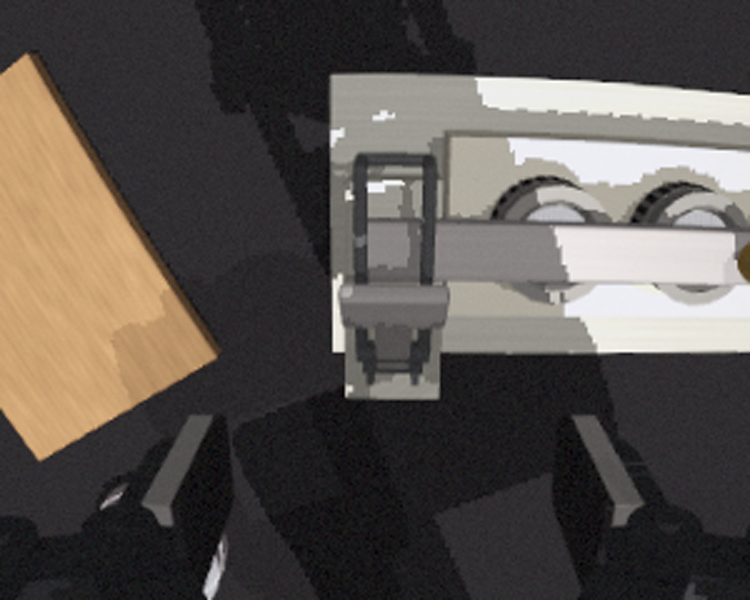

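```bash
python3 -m crank '[{"grip":0.3,"offset":[0,-0.4,50],"angular":[0,0,0]},{"grip":0.3,"offset":[0,-0.4,90],"angular":[0,0,0]},{"grip":0.3,"offset":[0,-0.4,109],"angular":[0,0,0]},{"grip":0.3,"offset":[0,-0.4,109],"angular":[0,0,0]},{"grip":0.3,"offset":[0,-0.4,109],"angular":[0,0,0]}]' 30
python3 - <<'E'
from h import *
s,R=st(); print(s["tcp_pos"],s["force"],s["finger_gap"])
W=snap("wrist"); crop(W,100,70,400,310,2.5,"w39.png")
S=snap("side"); crop(S,140,140,280,270,5,"s39.png")
E
```

```text
t: 51.4
tcp_pos: [0.5603, 0.264, 0.1151]
tool_rot: [0.998, -0.065, 0.0, -0.0]
force: [0.0, 0.6, -0.1]
finger_gap: 0.698
[0.56029519 0.26397904 0.11508701] [ 0.04094181  0.57084978 -0.0725759 ] 0.6976563008869561
```

View pics/w39.png

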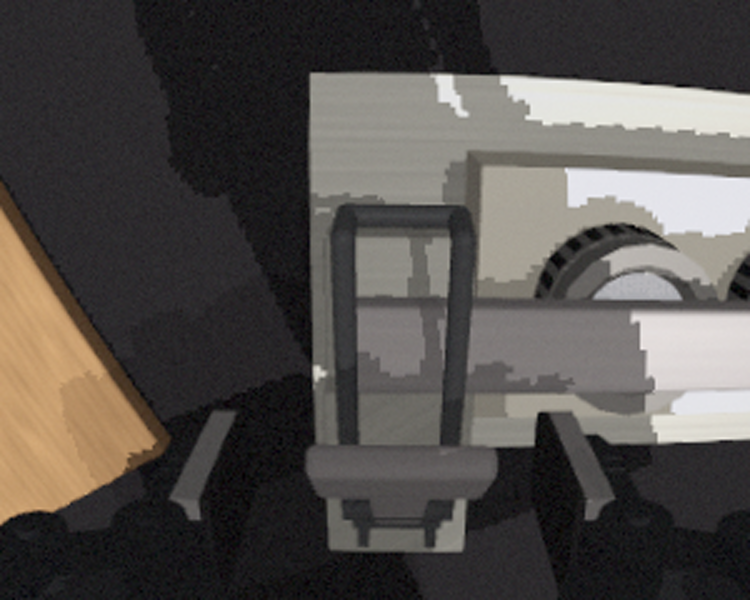

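View pics/s39.png

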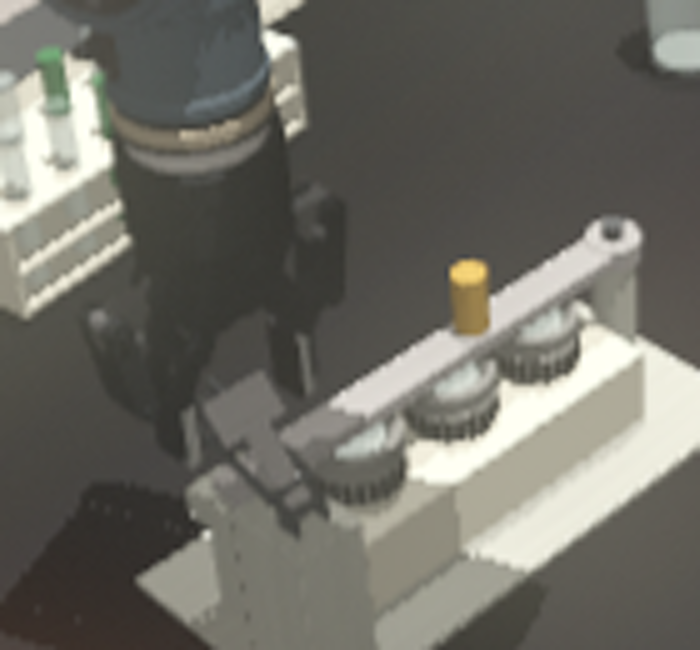

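```bash
python3 -m crank '[{"grip":0.3,"offset":[0,2,0],"angular":[0,0,0]},{"grip":0.7,"offset":[0,2,0],"angular":[0,0,0]},{"grip":0.7,"offset":[0,2,0],"angular":[0,0,0]},{"grip":0.7,"offset":[0,2,0],"angular":[0,0,0]},{"grip":0.7,"offset":[0,2,0],"angular":[0,0,0]},{"grip":0.7,"offset":[0,2,0],"angular":[0,0,0]},{"grip":0.7,"offset":[0,2,0],"angular":[0,0,0]}]' 30
python3 - <<'E'
from h import *
s,R=st(); print(s["tcp_pos"],s["force"],s["finger_gap"])
W=snap("wrist"); crop(W,100,70,400,310,2.5,"w40.png")
E
```

```text
t: 52.2
tcp_pos: [0.5601, 0.2624, 0.1159]
tool_rot: [0.998, -0.065, 0.001, -0.0]
force: [-0.4, 0.8, 5.9]
finger_gap: 0.409
[0.56009164 0.26237889 0.11585387] [-0.41181062  0.81189223  5.92002229] 0.40900859912634646
```

View pics/w40.png

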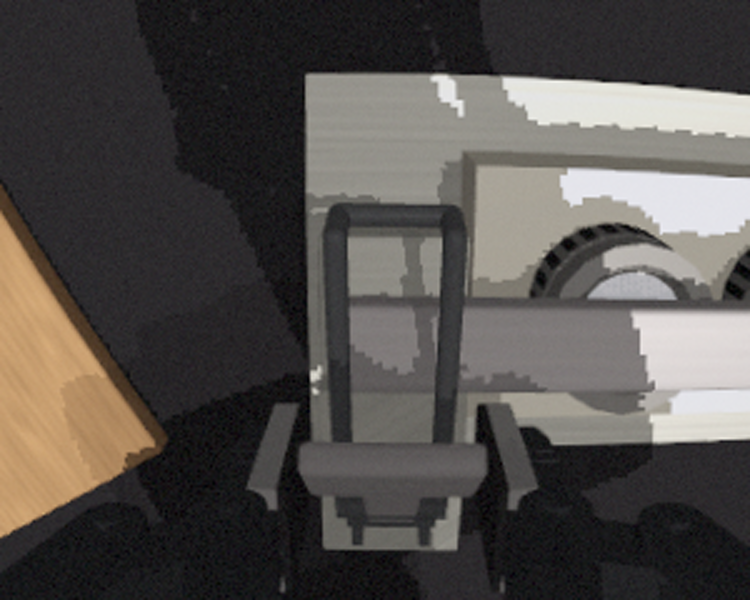

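```bash
python3 -m crank '[{"grip":0.7,"offset":[-4.5,2,-3.5],"angular":[0,0,0]},{"grip":0.7,"offset":[-9,2,-6.5],"angular":[0,0,0]},{"grip":0.7,"offset":[-14,2,-9],"angular":[0,0,0]},{"grip":0.7,"offset":[-19,2,-11],"angular":[0,0,0]},{"grip":0.7,"offset":[-24.5,2,-12.5],"angular":[0,0,0]},{"grip":0.7,"offset":[-30,2,-13.5],"angular":[0,0,0]},{"grip":0.7,"offset":[-37,2,-14],"angular":[0,0,0]},{"grip":0.7,"offset":[-37,2,-14],"angular":[0,0,0]}]' 30
python3 - <<'E'
from h import *
s,R=st(); print(s["tcp_pos"],s["force"],s["finger_gap"])
W=snap("wrist"); crop(W,100,70,400,310,2.5,"w41.png")
S=snap("side"); crop(S,140,140,280,270,5,"s41.png")
E
```

```text
t: 53.05
tcp_pos: [0.5257, 0.2672, 0.1299]
tool_rot: [0.998, -0.065, 0.004, -0.003]
force: [3.7, 5.1, 0.1]
finger_gap: 0.414
[0.52569762 0.2671661  0.12988831] [3.74605501 5.11157    0.12606305] 0.4141038144094871
```

View pics/w41.png

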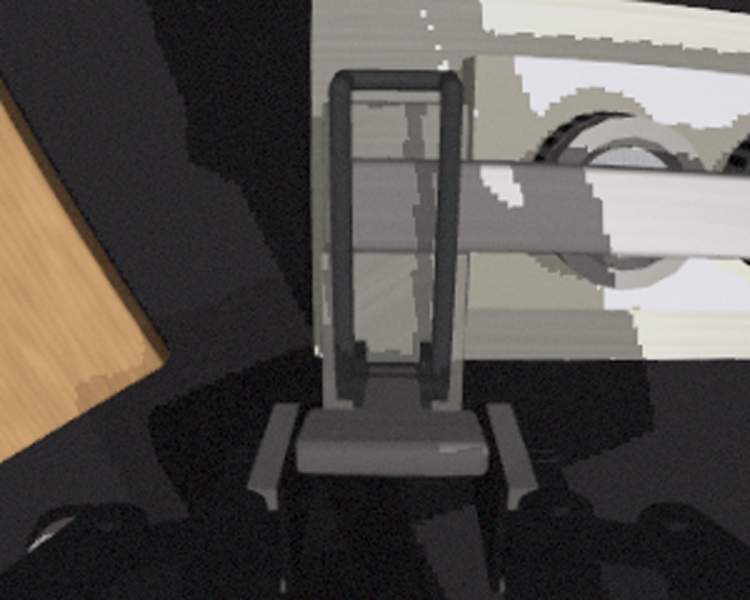

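View pics/s41.png

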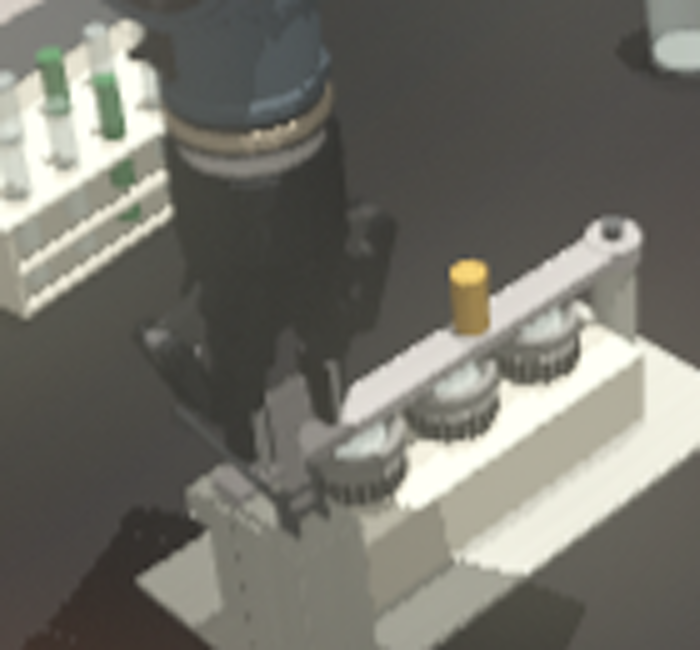

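```bash
python3 -m crank '[{"grip":0.7,"offset":[-4.5,0,0.2],"angular":[0,0,0]},{"grip":0.7,"offset":[-9.5,0,0.8],"angular":[0,0,0]},{"grip":0.7,"offset":[-15,-0.5,2],"angular":[0,0,0]},{"grip":0.7,"offset":[-20.5,-0.5,4],"angular":[0,0,0]},{"grip":0.7,"offset":[-30.5,-0.5,9],"angular":[0,0,0]},{"grip":0.7,"offset":[-39,-0.5,16],"angular":[0,0,0]},{"grip":0.7,"offset":[-39,-0.5,16],"angular":[0,0,0]}]' 30
python3 - <<'E'
from h import *
s,R=st(); print(s["tcp_pos"],s["force"],s["finger_gap"])
W=snap("wrist"); crop(W,100,70,400,310,2.5,"w42.png")
E
```

```text
t: 53.85
tcp_pos: [0.4841, 0.2731, 0.1143]
tool_rot: [0.998, -0.066, 0.002, -0.003]
force: [-2.3, 7.6, 9.1]
finger_gap: 0.41
[0.48408399 0.27308137 0.11426911] [-2.32693868  7.56945151  9.14154834] 0.4103200746729704
```

View pics/w42.png

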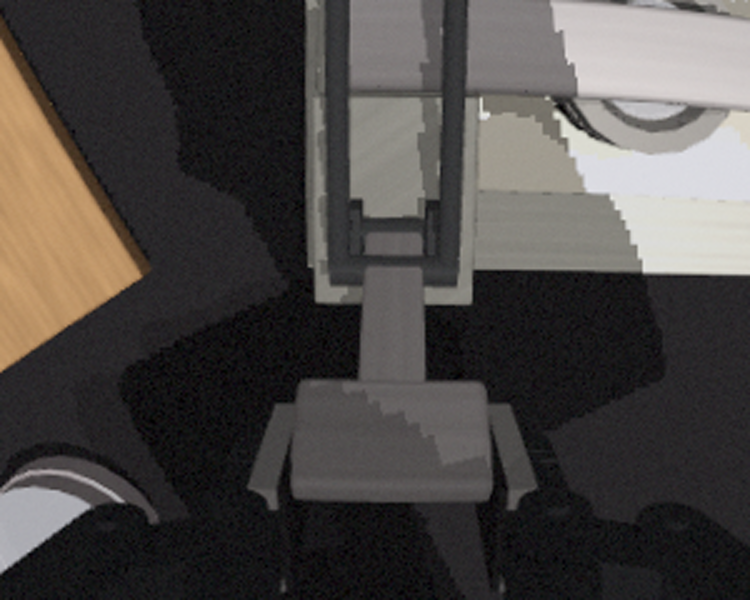

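```bash
python3 -m crank '[{"grip":0.7,"offset":[-4,-0.5,4.3],"angular":[0,0,0]},{"grip":0.7,"offset":[-7,-1,8.6],"angular":[0,0,0]},{"grip":0.7,"offset":[-10,-1,13.5],"angular":[0,0,0]},{"grip":0.7,"offset":[-12.6,-1,18.5],"angular":[0,0,0]},{"grip":0.7,"offset":[-15,-1,24],"angular":[0,0,0]},{"grip":0.7,"offset":[-16,-1,29],"angular":[0,0,0]},{"grip":0.7,"offset":[-17,-1,35],"angular":[0,0,0]},{"grip":0.7,"offset":[-17,-1,40],"angular":[0,0,0]},{"grip":0.7,"offset":[-17,-1,40],"angular":[0,0,0]}]' 30
python3 - <<'E'
from h import *
s,R=st(); print(s["tcp_pos"],s["force"],s["finger_gap"])
W=snap("wrist"); crop(W,100,70,400,310,2.5,"w43.png")
S=snap("side"); crop(S,140,140,280,270,5,"s43.png")
E
```

```text
t: 54.8
tcp_pos: [0.4646, 0.2759, 0.0728]
tool_rot: [0.998, -0.066, -0.002, -0.001]
force: [-5.7, 9.0, 6.3]
finger_gap: 0.411
[0.46460491 0.27586115 0.07277543] [-5.66260506  8.99572703  6.30096103] 0.41139215436561666
```

View pics/w43.png

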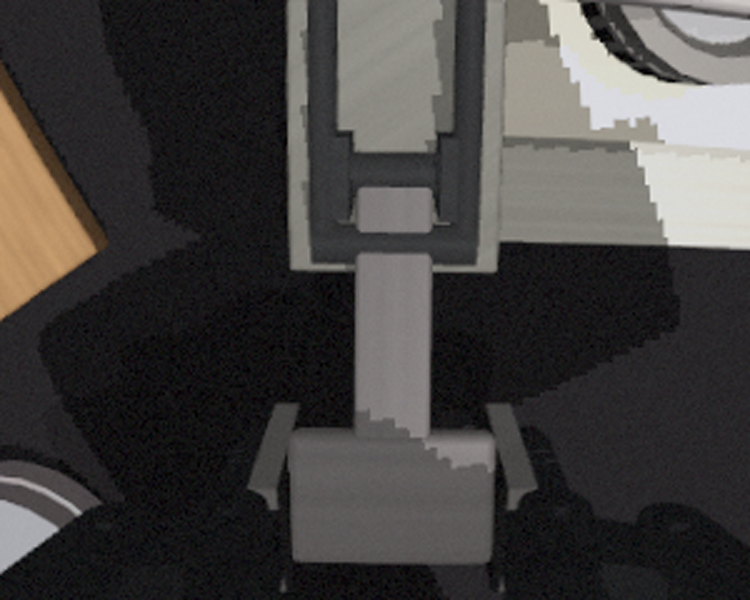

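View pics/s43.png

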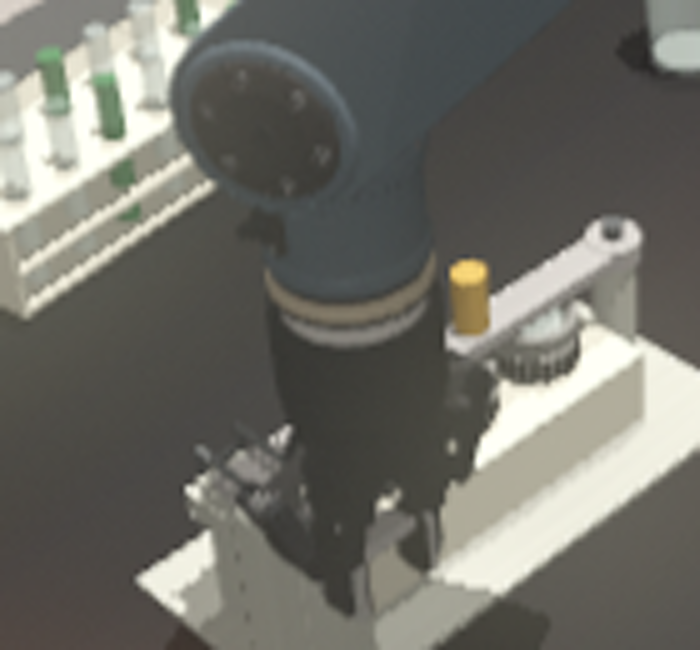

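```bash
python3 -m crank '[{"grip":0.3,"offset":[0,-1,0],"angular":[0,0,0]},{"grip":0.2,"offset":[0,-1,0],"angular":[0,0,0]},{"grip":0.2,"offset":[0,-1,0],"angular":[0,0,0]},{"grip":0.2,"offset":[0,-1,-30],"angular":[0,0,0]},{"grip":0.2,"offset":[0,-1,-80],"angular":[0,0,0]},{"grip":0.2,"offset":[-20,-1,-130],"angular":[0,0,0]},{"grip":0.2,"offset":[-40,-1,-130],"angular":[0,0,0]},{"grip":0.2,"offset":[-40,-1,-130],"angular":[0,0,0]},{"grip":0.2,"offset":[-40,-1,-130],"angular":[0,0,0]}]' 30
python3 - <<'E'
from h import *
s,R=st(); print(s["tcp_pos"],s["force"],s["finger_gap"])
W=snap("wrist"); crop(W,0,0,512,384,1.5,"w44.png")
S=snap("side"); crop(S,140,140,280,270,5,"s44.png")
T=snap("top");crop(T,150,110,450,260,2.6,"t44.png")
E
```

```text
t: 55.8
tcp_pos: [0.4276, 0.2794, 0.2024]
tool_rot: [0.998, -0.065, 0.0, 0.0]
force: [1.1, 0.1, -1.0]
finger_gap: 0.803
[0.42763339 0.27938705 0.20240968] [ 1.05409473  0.13805585 -1.0480759 ] 0.8025085687829528
```

View pics/w44.png

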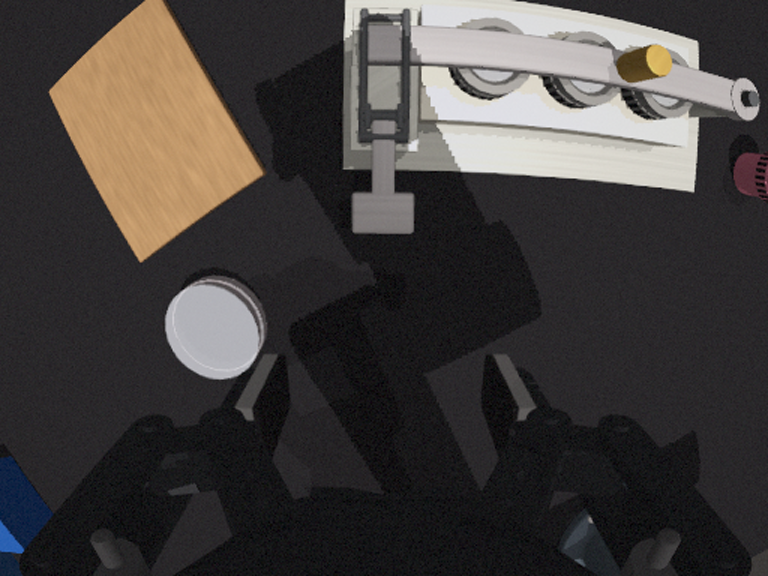

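View pics/s44.png

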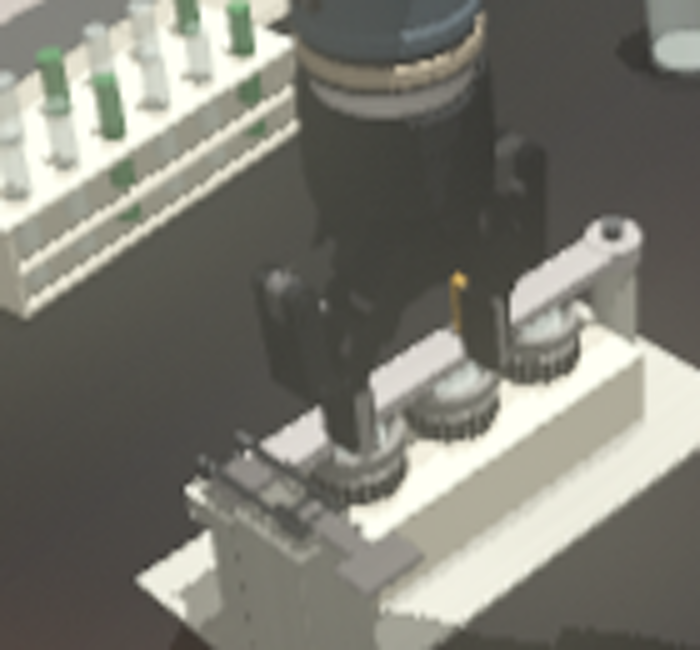

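View pics/t44.png

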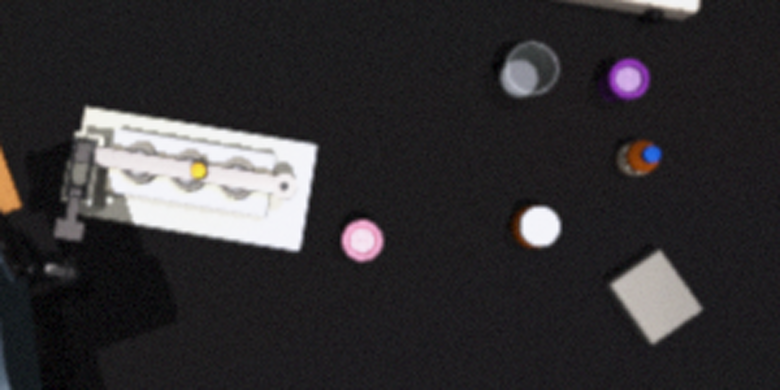

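```bash
python3 -m crank '[{"grip":0.2,"offset":[0,0,0],"angular":[0,0,0]},{"grip":0.2,"offset":[0,0,0],"angular":[0,0,0]},{"grip":0.2,"offset":[0,0,0],"angular":[0,0,0]},{"grip":0.2,"offset":[0,0,0],"angular":[0,0,0]},{"grip":0.2,"offset":[0,0,0],"angular":[0,0,0]}]'
python3 - <<'E'
from h import *
S=snap("side"); crop(S,150,190,270,280,6,"s45.png")
g=lambda p:((np.array(p)-[150,190]+.5)*6-.5).round(0)
for q in(0,.06,.12,.2): print(q,g(proj(S,pad(q))))
E
```

```text
t: 56.45
tcp_pos: [0.4277, 0.2798, 0.2026]
tool_rot: [0.998, -0.065, -0.0, 0.0]
force: [-0.5, -0.2, 0.3]
finger_gap: 0.804
0 [394. 380.]
0.06 [393. 374.]
0.12 [392. 367.]
0.2 [390. 358.]
```

View pics/s45.png

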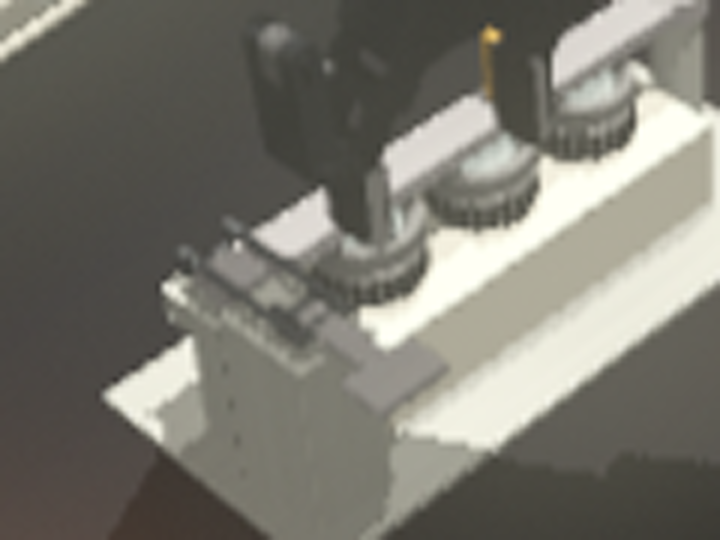

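```bash
python3 -c "
from station import manip; print(manip.sign_off())"
```

```text
the job is handed in; nothing more can be done
None
```

All three grey relay lenses are in holes 1, 2 and 3 of the white block, with the keeper bar shut over them and the latch lever folded flat. I handed the job in at about 56 s of the 210 s allowed; `sign_off` gives no verdict.

- **Latch, opening:** my first pinch closed above the paddle. The second held until near upright, where the paddle slipped out. The lever was already past centre and fell over on its own; the side view put it at about 2.3 rad.
- **Lenses:** each one entered its hole with no search and seated about where full depth was calculated, with 1 to 8 N pushing back. The side view showed the three heads level, but I did not measure their final height or tilt separately.
- **Keeper bar:** it met its stop at an estimated 0.006 rad, and the knob is back at its starting pixel.
- **Latch, closing:** the paddle is at its starting pixels and matches about 0 rad, with the bail over the bar's end.
- **Bystanders:** in the last views I saw no sign that the other bench items or the pink and purple look-alikes had moved. I judged that by eye. The gripper was well clear of everything at hand-in.

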